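# Set up the headset stand and hang up the headsets

## Robot

A 7-joint arm with a two-finger parallel gripper is mounted at the origin on the work surface. World frame = base frame: x ahead of the robot, y to its left, z up, the work surface at z = 0. Lengths are in m, angles in degrees, forces in N, time in s.
With the tool pointing down it reaches from about 0.425 to 0.875 m from the base axis. Payload 4.7 kg.
Tool frame: the origin (TCP) lies at the very end of the fingers, on their centre line; the grasp point (between the pads) lies 19 mm behind it (ctrl.hold_point_z is the distance from the TCP to the grasp point, in m); y points along the fingers, z is the direction in which the jaws open and shut, and the axes are right-handed (so a half turn about y gives the same grasp; the last joint's range is limited). The gripper opens to 87 mm and grips with 3 to 60 N. Pads are 19 mm wide; open, the fingers measure 117 mm over their backs; the gripper's body (75 mm by 190 mm) begins 51 mm behind the grasp point.
Start: joints at [65.609, 18.392, -4.016, 83.108, 1.295, 78.541, -3.26], TCP at [0.277, -0.588, 0.195] pointing down, gripper open.
Joint ranges: [-163.93, 163.93], [-17.29, 119.83], [-79.2, 71.16], [3.27, 140.29], [-89.18, 269.18], [5.43, 117.66], [-154.24, 154.24]. Speed limits (degrees/s): [147.25, 147.25, 180, 180, 180, 180, 180].

## Interface

Orientations are given as a 3x3 rotation matrix whose columns are the frame's x, y, z axes.
In Python, from rig import ctrl gives the robot as it stands.
- The arm moves only by the tool send_rows, never from a script. Its argument "plan" is a list of rows, each a list of 3 entries, a list of its own where there are three numbers: the shift along the tool's x, y, z in m, then the turn, a rotation vector about the tool's x, y, z in degrees, then the closure in counts, from 0 (fully open) to 255 (shut). A call has 1 to 8 rows; each row is the pose to reach, as a shift and turn from the pose commanded when the call began, along the tool's axes at that moment; what a row does not reach only later rows make up. A row lasts 1/10 s, in which the tool goes at most 50 mm and 8.59 degrees, less where a joint would pass 70% of its speed; a pose out of reach is approached as far as the arm can. A call with a gripper value outside its range is refused whole. The fingers move at their own pace and stop on an object; "squeeze" is the grip in N (left out, the last holds). Time passes only in rows, so rows that repeat a pose let the fingers close. It gives the time, the measured TCP pose, the force and the opening at its end, in the units of the state.
- ctrl.get_obs(): the state, without advancing time (a new reading comes with each control period).
- ctrl.capture(name): name is "scene" or "top"; returns a dict with "img" (420x560x3 uint8, red, green, blue), "z_map" (420x560 float32, m along the optical axis (not along the pixel's ray), 0 where there is no reading), "camera_matrix" (3x3 intrinsics, pixels), "R" (3x3) and "t" (3): a world point X has camera coordinates R X + t. Camera axes: x right, y down, z forward; pixel columns grow to the right and rows downward; lengths in m; the calibration is good to about 2 mm. A picture is of the moment at which its call begins.
- ctrl.close_job(): hands the job in, once; it reports no verdict.
The state is a dict: "time": time; "qpos": joint angles; "qvel": joint speeds; "joint_torque": joint torques, N m; "tcp_pos": TCP position; "orientation": TCP orientation; "force": force on the tool from outside, world axes, zero at the start; "wrist_torque": the same for the moment, N m; "grip_width": finger opening in m.
Only numpy, scipy, OpenCV 4.12 (cv2) and the standard library are available. Lean on these libraries where they do the work, as an engineer would, in place of code of your own. Each camera call takes 0.05 s, during which the arm holds its last target.

## Task

The headset stand's boom is pushed in and clamped: flip the orange lever on the clamp's ratchet to loosen (towards the red dot), work the handle until the clamp is slack, and pull the boom fully out against its red stop. Flip the lever back to tighten (towards the green dot) and work the handle to and fro, driving clockwise and free-wheeling back, until the clamp is fully tight with the boom still out. Only then lift the headsets off the desk and hang every one by its inner head strap over the stand's bar, leaving the stapler, the note pad and the red notebook where they are.

Things in the scene. Friction and masses are not known exactly. Their poses are not given: they have to be found in the camera images.
- boom (a joint): Slide of the headset stand's boom, m: 0 = pushed in by the grey clamp block, 0.100 = fully out against the red stop. The stand is a low dark beam (70 x 360 x 20 mm) fixed to the desk; the boom is a sled with a post and, on top, a level bar. It moves out along the stand's +y, the way the bar's free end points, with 3 N of friction, and stays where left; the clamp holds it and, tightening, draws it back up to 4 mm.
- boom_grip (a point): Centre of the black square grip on top of the boom's post: 24 x 24 mm, from 154 to 200 mm over the desk, this point at 180 mm. Axes are the stand's: y along the beam towards the bar's free end, z up, x across the beam, away from the ratchet handle (which is on the robot's side).
- bar_mid (a point): Point on the centre line of the boom's round steel bar, 16 mm thick, level, along the stand's y, top at 155 mm over the desk (this point 147 mm). The post is at y -0.130 from this point, its grip 45 mm higher than the bar; the free end at y +0.119 has a 28 mm disc. Room for headsets at y -0.030, +0.035 and +0.100. Axes as boom_grip.
- spindle (a joint): Clamp spindle under the ratchet head, rad, clockwise seen from above positive. 2.40 is its end stop, fully tight (springs back up to 0.1 when let go), and where it starts; it grips the boom above about 2.1; below 1.8 it is well slack; 0 is the other stop. Turned only by the ratchet handle: 0.3 N m of friction, 2.4 N at the handle's knob, a little more in the last 0.3 rad.
- spindle_axis (a point): Point on the vertical axis of spindle and ratchet handle, 95 mm over the desk, above the grey clamp block at one end of the stand. Axes are the stand's, as boom_grip.
- handle (a joint): Ratchet handle, rad, clockwise seen from above positive. It swings level about the spindle from -0.6 to +0.6; at 0 it points along the stand's -x, square to the beam. Clockwise (knob towards the boom) is the tightening stroke. Free-wheeling takes 1 N at the knob and the spindle stays put; driving picks the spindle up after at most 0.4 rad of play (16 teeth).
- knob_grip (a point): Middle of the upright black knob at the end of the ratchet handle: 26 mm thick, from 69 to 117 mm over the desk (this point 95 mm), 125 mm from the spindle's axis. Its own x points outward along the handle.
- lever (a joint): Orange direction lever on the ratchet head, rad, clockwise seen from above positive, -0.4 to +0.4, stays where left. Pivots on the handle 36 mm from the spindle's axis and points outward. At +0.3 to +0.4 (tip to the boom's side, green dot) the ratchet drives clockwise, tightens, and free-wheels back; at -0.3 to -0.4 (red dot) it drives anticlockwise, loosens. Needs 1.2 N at its tab.
- lever_tab (a point): Middle of the lever's upright orange tab: 16 mm along the lever, 8 mm thick, from 78 to 105 mm over the desk (this point 91.5 mm), 30 mm from the lever's pivot, about 66 mm from the spindle's axis. Its x points outward along the lever.
- notes: Yellow pad of sticky notes, 76 x 76 x 14 mm, origin under its centre. Bystander.
- stapler: Black and blue stapler, 130 x 35 x 55 mm, origin under its centre. Bystander.
- notebook: Red notebook, 90 x 130 x 16 mm, origin under its centre. Bystander.
- headset1_mid (a point): Centre (81.5 mm over the cups' undersides) of the blue rigid headset (may be absent), standing on its ear cups: 163 mm high, 160 mm wide along its x, 52 mm deep along y, 0.2 kg. z up. Cups 30 x 52 x 58 mm, 62 mm to either side, 94 mm apart inside. Outer headband: arch 24 mm wide along y, 6 mm thick; its 44 mm level crown is 78.5 mm above this point: grasp it there from above, across its width.
- headset1_band (a point): Middle of the underside of the blue headset's inner head strap, the point that rests on the bar when it hangs: 125 mm above the cups' undersides, 35 mm below the crown's middle. The strap is 20 mm wide, 5 mm thick, level for 24 mm, then slopes down to the arch. Axes as headset1_mid.
- headset2_mid (a point): Centre (81.5 mm over the cups' undersides) of the white rigid headset (may be absent), standing on its ear cups: 163 mm high, 160 mm wide along its x, 52 mm deep along y, 0.2 kg. z up. Cups 30 x 52 x 58 mm, 62 mm to either side, 94 mm apart inside. Outer headband: arch 24 mm wide along y, 6 mm thick; its 44 mm level crown is 78.5 mm above this point: grasp it there from above, across its width.
- headset2_band (a point): Middle of the underside of the white headset's inner head strap, the point that rests on the bar when it hangs: 125 mm above the cups' undersides, 35 mm below the crown's middle. The strap is 20 mm wide, 5 mm thick, level for 24 mm, then slopes down to the arch. Axes as headset2_mid.
- headset3_mid (a point): Centre (81.5 mm over the cups' undersides) of the green rigid headset (may be absent), standing on its ear cups: 163 mm high, 160 mm wide along its x, 52 mm deep along y, 0.2 kg. z up. Cups 30 x 52 x 58 mm, 62 mm to either side, 94 mm apart inside. Outer headband: arch 24 mm wide along y, 6 mm thick; its 44 mm level crown is 78.5 mm above this point: grasp it there from above, across its width.
- headset3_band (a point): Middle of the underside of the green headset's inner head strap, the point that rests on the bar when it hangs: 125 mm above the cups' undersides, 35 mm below the crown's middle. The strap is 20 mm wide, 5 mm thick, level for 24 mm, then slopes down to the arch. Axes as headset3_mid.
Not all that is in view belongs to the job. Of the things that look like the part that bears headset1_mid, the largest one is meant.

How it is judged (in metres and radians):
On the way, in this order (a step that is already met when the one before it is completed fails the run):
1. the clamp is slack (value of joint spindle below 2 rad), for 0.2 s.
2. the boom is out against its stop and the ratchet's lever is set to tighten (in either order) (value of joint boom above 0.09 m and value of joint lever above 0.2 rad), for 0.2 s.
3. the clamp is tight with the boom out (value of joint spindle above 2.2 rad and value of joint boom above 0.09 m), for 0.3 s.
At the end, for the whole second after the job is handed in: boom within 10 mm of its outer stop, lever on the tightening side (over 0.2 rad), spindle over 2.2 rad, and every headset present hangs upright by its inner strap on the bar between post and end disc: strap at the bar's top, within 20 mm sideways of its line (all of step 3 and value of joint lever above 0.2 rad and x of headset1_band in the frame of bar_mid between -0.035 and 0.035 m and y of headset1_band in the frame of bar_mid between -0.115 and 0.122 m and z of headset1_band in the frame of bar_mid between -0.016 and 0.022 m and angle between each of headset1_band, headset2_band, headset3_band's own z axis and vertical below 0.6 rad and x of headset2_band in the frame of bar_mid between -0.035 and 0.035 m and y of headset2_band in the frame of bar_mid between -0.115 and 0.122 m and z of headset2_band in the frame of bar_mid between -0.016 and 0.022 m and x of headset3_band in the frame of bar_mid between -0.035 and 0.035 m and y of headset3_band in the frame of bar_mid between -0.115 and 0.122 m and z of headset3_band in the frame of bar_mid between -0.016 and 0.022 m); the robot touches nothing.
It fails at once if a headset is lifted before the boom is out and clamped ((value of joint spindle below 2.1 rad or value of joint boom below 0.085 m) and height (world z) of any of headset1_mid, headset2_mid, headset3_mid above 0.14 m).
It fails at once if the notes is moved more than 4 cm (distance of notes from where it was at the start of the episode above 0.04 m).
It fails at once if the stapler is moved more than 4 cm (distance of stapler from where it was at the start of the episode above 0.04 m).
It fails at once if the notebook is moved more than 4 cm (distance of notebook from where it was at the start of the episode above 0.04 m).
Of headset1, headset2, headset3 only 2 to 3 are there at a start; the rules pass over those that are not, and their reading is None.
At some moment in a run one of headset1, headset2, headset3 may be knocked a few centimetres aside while the robot is not near it.
It also fails if it takes over 208 s, if anything falls off the work surface, if the arm or the gripper's body presses on something with over 40 N, if the wrist force passes 120 N, or if a joint passes its speed limit or range.

## Working session

There is one attempt and no reset: what is moved stays moved. The work goes in short steps, Python scripts to look and compute and a tool call to move; the robot and the scene stay as the last step left them, time stands still between calls to the robot, and variables do not carry over. Pictures are saved under pics/ and viewed, and the job is handed in when it is done.

Besides the shell and the picture viewer there is one more tool, called as name(argument=value, ...), one argument or row to a line, values as JSON. send_rows: Moves the arm, as the interface text tells. Its arguments: {"type":"object","properties":{"plan":{"type":"array","items":{"type":"array"}},"squeeze":{"type":"number"}},"required":["plan"]}

```bash
ls; mkdir -p pics; python3 - <<'E'
from rig import ctrl
import cv2,numpy as np
o=ctrl.get_obs()
for k,v in o.items(): print(k,np.round(v,4).tolist())
print(ctrl.hold_point_z)
for n in ("scene","top"):
    c=ctrl.capture(n)
    cv2.imwrite(f"pics/{n}0.png",c["img"][:,:,::-1])
    print(n,c["camera_matrix"].tolist(),c["R"].round(4).tolist(),c["t"].round(4).tolist(), (c["z_map"]>0).mean())
E
```

```text
pics
time 0.0
qpos [65.6082, 18.4402, -4.0145, 83.1755, 1.2966, 78.5403, -3.2616]
qvel [0.036, 0.0311, -0.1134, -0.0882, 0.0194, -0.0287, 0.0011]
joint_torque [-0.0002, -49.1286, -0.4038, -31.2528, -0.0638, 0.0436, 0.0002]
tcp_pos [0.2764, -0.5876, 0.1936]
orientation [[-0.9048, -0.0009, 0.4258], [-0.4258, 0.0017, -0.9048], [0.0001, -1.0, -0.0019]]
force [-0.6819, 0.23, 0.3822]
wrist_torque [-0.0005, 0.0401, -0.0186]
grip_width 0.0867
0.0187
scene [[496.9196513448683, 0.0, 282.0692074933673], [0.0, 496.9196513448683, 216.2938376355845], [0.0, 0.0, 1.0]] [[0.7074, 0.7066, -0.0207], [0.4547, -0.4773, -0.7519], [-0.5412, 0.5225, -0.6589]] [-0.3755, -0.0858, 1.6109] 0.9933460884353742
top [[503.91461122394344, 0.0, 281.55537836335037], [0.0, 503.91461122394344, 191.0426270302363], [0.0, 0.0, 1.0]] [[0.0199, -0.9998, 0.0081], [-0.9899, -0.0208, -0.1403], [0.1404, -0.0052, -0.9901]] [0.0586, 0.4957, 1.6433] 0.9958460884353741
```

View pics/scene0.png

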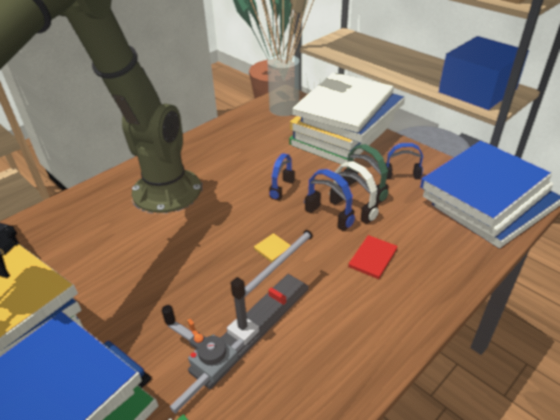

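View pics/top0.png

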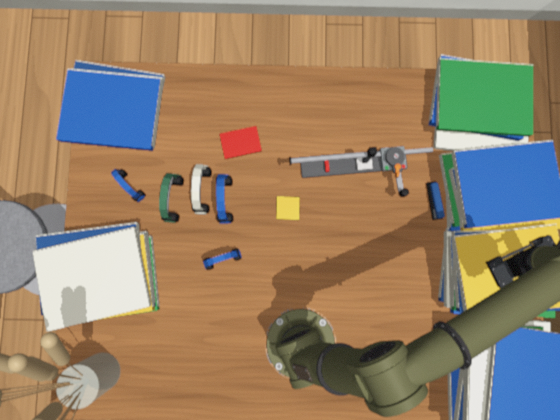

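```bash
cat > h.py <<'E'
from rig import ctrl
import cv2,numpy as np
def cap(n): return ctrl.capture(n)
def save(name,c,crop=None,s=1):
    im=c["img"][:,:,::-1]
    if crop: x0,y0,x1,y1=crop; im=im[y0:y1,x0:x1]
    im=cv2.resize(im,None,fx=s,fy=s,interpolation=cv2.INTER_CUBIC)
    cv2.imwrite(f"pics/{name}.png",im)
def world(c,u,v,z=None):
    """pixels -> world; z: plane height, or None for depth"""
    K=c["camera_matrix"];R=c["R"];t=c["t"]
    u=np.atleast_1d(u).astype(float);v=np.atleast_1d(v).astype(float)
    d=np.stack([(u-K[0,2])/K[0,0],(v-K[1,2])/K[1,1],np.ones_like(u)],1)
    C=-R.T@t; dw=d@R
    if z is None:
        s=c["z_map"][v.round().astype(int),u.round().astype(int)]
    else: s=(z-C[2])/dw[:,2]
    return C+dw*s[:,None]
def cloud(c):
    v,u=np.mgrid[:420,:560]; return world(c,u.ravel(),v.ravel()).reshape(420,560,3)
def proj(c,X):
    p=np.atleast_2d(X)@c["R"].T+c["t"]; p=p@c["camera_matrix"].T; return p[:,:2]/p[:,2:]
E
python3 - <<'E'
from h import *
np.set_printoptions(precision=4,suppress=True)
t=cap("top");s=cap("scene")
save("t1",t,(280,130,460,220),4.4); save("s1",s,(150,210,330,410),3)
save("t2",t,(100,130,280,280),4); save("s2",s,(250,130,450,290),4)
np.savez("c0.npz",ct=cloud(t),cs=cloud(s),it=t["img"],is_=s["img"])
P=cloud(t);print("desk z",np.median(P[300:310,200:210,2]),P[150,80],P[300,300])
E
```

```text
desk z -0.0007686151197090485 [ 0.6273  0.7629 -0.0019] [ 0.1373  0.0003 -0.004 ]
```

View pics/t1.png

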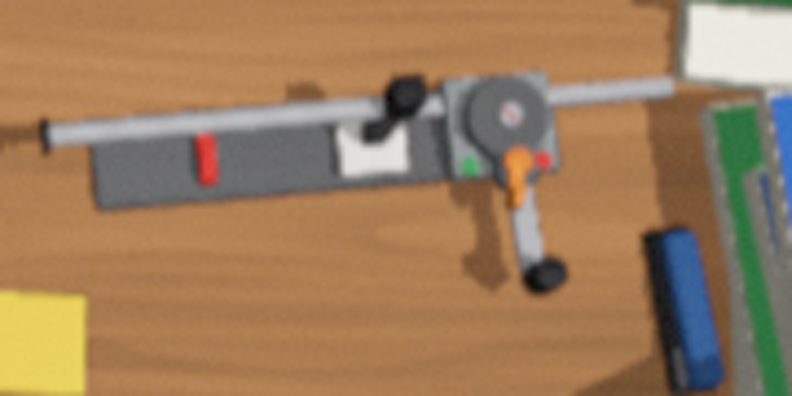

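View pics/s1.png

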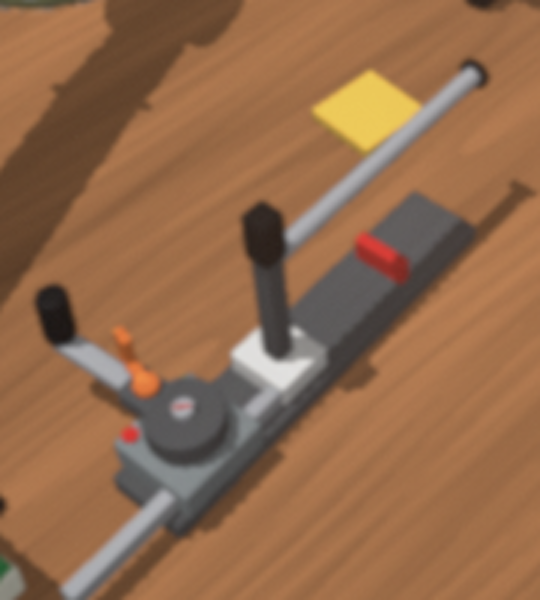

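View pics/t2.png

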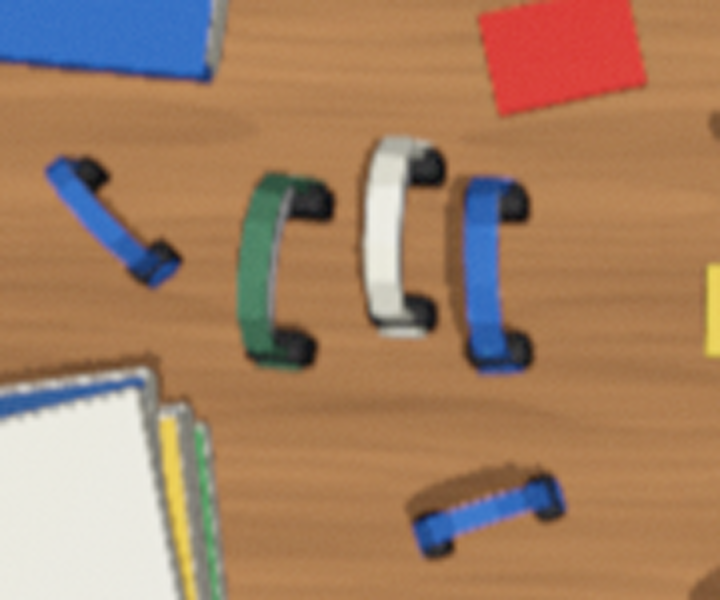

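View pics/s2.png

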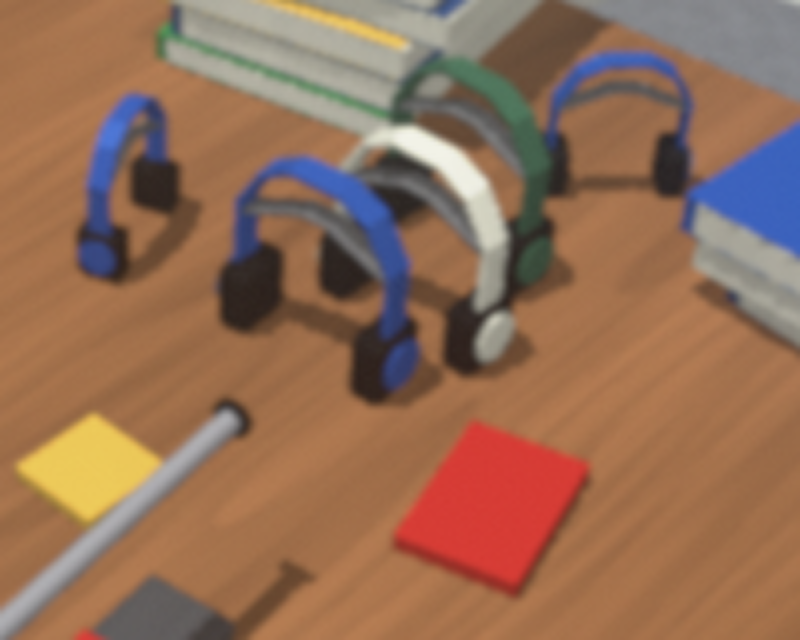

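```bash
cat >> h.py <<'E'
def hsv(c): return cv2.cvtColor(c["img"],cv2.COLOR_RGB2HSV)
def comps(m,amin=15):
    n,l,st,ce=cv2.connectedComponentsWithStats(m.astype(np.uint8),connectivity=8)
    return [(l==i,st[i,4],ce[i]) for i in range(1,n) if st[i,4]>=amin]
E
python3 - <<'E'
from h import *
np.set_printoptions(precision=4,suppress=True)
D={}
for n in ("top","scene"):
    c=cap(n);H=hsv(c);P=cloud(c)
    h,s,v=H[...,0].astype(int),H[...,1].astype(int),H[...,2].astype(int)
    x,y,z=P[...,0],P[...,1],P[...,2]
    reg=(x>0.2)&(x<0.85)&(y>-0.4)&(y<0.8)
    print("==",n)
    for col,m in dict(orange=(h>5)&(h<17)&(s>190)&(v>170)&(z>0.06),red=((h<4)|(h>175))&(s>150)&(v>120),yellow=(h>22)&(h<34)&(s>120)&(v>150),
        blue=(h>105)&(h<125)&(s>130)&(z>0.06),green=(h>60)&(h<95)&(s>60)&(z>0.05),white=(s<40)&(v>150)&(z>0.06)&(z<0.2),black=(v<50)&(z>0.06)&(z<.22)).items():
        for q,a,ce in comps(m&reg,8):
            p=P[q]; print(col,a,ce.round(1),"med",np.median(p,0),"min",np.percentile(p,3,axis=0),"max",np.percentile(p,97,axis=0))
E
```

```text
== top
red 918 [240.1 142.1] med [0.6627 0.213  0.016 ] min [0.6168 0.152  0.0079] max [0.7068 0.272  0.0241]
red 40 [326.4 166. ] med [ 0.5807 -0.0785  0.0438] min [ 0.5643 -0.0847  0.0364] max [ 0.5976 -0.0744  0.0483]
yellow 502 [287.5 207.6] med [0.4412 0.0475 0.0135] min [0.4066 0.0124 0.0037] max [0.4778 0.0827 0.0211]
yellow 144 [143.7 254.6] med [0.2767 0.4982 0.0991] min [0.2089 0.4831 0.0919] max [0.3328 0.5114 0.1054]
blue 6205 [108.8 111.7] med [0.7363 0.6379 0.0943] min [0.63   0.4979 0.0871] max [0.8432 0.7852 0.1015]
blue 185 [123.8 183.6] med [0.4942 0.5691 0.1162] min [0.463  0.5388 0.0725] max [0.5386 0.6076 0.1297]
blue 337 [220.6 197.2] med [0.4534 0.2576 0.1542] min [0.3937 0.2452 0.0931] max [0.529  0.2691 0.1672]
blue 461 [ 74.2 236. ] med [0.3264 0.7167 0.1321] min [0.3008 0.5671 0.1252] max [0.3573 0.7949 0.1381]
blue 170 [220.2 258.1] med [0.2687 0.2543 0.1198] min [0.2467 0.208  0.0856] max [0.2885 0.3043 0.1317]
green 340 [164.9 196.7] med [0.4516 0.4307 0.153 ] min [0.3891 0.4156 0.0568] max [0.5269 0.4425 0.1688]
white 309 [327.8 157.2] med [ 0.5879 -0.0
[... 2291 characters left out ...]
5] max [0.5679 0.3507 0.1623]
white 531 [457.2 203.1] med [0.7473 0.4902 0.0764] min [0.6399 0.4815 0.0629] max [0.8433 0.5004 0.0901]
white 321 [275.7 262. ] med [ 0.5915 -0.0788  0.1522] min [ 0.5775 -0.1738  0.1492] max [0.6044 0.034  0.1554]
white 134 [182.7 330.5] med [ 0.5313 -0.3149  0.0667] min [ 0.5072 -0.3241  0.0627] max [ 0.5558 -0.3066  0.0698]
white 11 [210.5 347. ] med [ 0.6173 -0.3028  0.0771] min [ 0.6139 -0.3058  0.0757] max [ 0.6201 -0.2969  0.0795]
black 134 [238.1 290.4] med [ 0.6151 -0.2107  0.18  ] min [ 0.602  -0.2141  0.1606] max [ 0.6181 -0.1979  0.1976]
black 151 [168.1 314.7] med [ 0.5003 -0.3237  0.1051] min [ 0.4868 -0.3312  0.0777] max [ 0.5053 -0.3146  0.1169]
```

```bash
python3 - <<'E'
from h import *
np.set_printoptions(precision=4,suppress=True)
for n in ("top","scene"):
    c=cap(n);H=hsv(c);P=cloud(c)
    h,s,v=H[...,0].astype(int),H[...,1].astype(int),H[...,2].astype(int)
    x,y,z=P[...,0],P[...,1],P[...,2]
    print("==",n)
    m=(s<50)&(v>120)&(z>0.14)&(z<0.17)&(y>-0.21)&(y<0.06)&(x>.5)&(x<.7)
    p=P[m]; 
    A=np.c_[p[:,1],np.ones(len(p))]; k=np.linalg.lstsq(A,p[:,0],rcond=None)[0]
    print("bar x=%.4f*y+%.4f"%tuple(k),np.degrees(np.arctan(k[0])),"y",p[:,1].min(),p[:,1].max(),"ztop",np.percentile(p[:,2],[50,90]), "rms",np.std(p[:,0]-A@k))
    # clamp ring / disc head
    m=(z>0.06)&(z<0.13)&(y>-0.36)&(y<-0.22)&(x>.57)&(x<.69)&(s<60)
    p=P[m]; print("head",len(p),p.min(0),p.max(0),np.percentile(p[:,2],[5,25,50,75,95]))
    # bar free end
    m=(z>0.12)&(z<0.2)&(y>0.0)&(y<0.1)&(x>.5)&(x<.65)&(v<70)
    print("disc",P[m].mean(0) if m.any() else None,m.sum())
    m=(h>5)&(h<17)&(s>170)&(v>150)&(z>0.05)&(y<-.2)&(x>.4)&(y>-.4)
    print("or",m.sum(),P[m].min(0),P[m].max(0),np.median(P[m],0)) if m.any() else print("no or")
    q=(h>5)&(h<17)&(s>200)&(v>200);
    for a in comps(q,8): print("  ",a[1],a[2],P[a[0]].min(0),P[a[0]].max(0))
    # crowns
    for nm,m in dict(b=(h>105)&(h<125)&(s>130)&(y>.2)&(y<.31)&(x>.37),w=(s<60)&(v>110)&(y>.3)&(y<.37)&(x>.38)&(x<.6),g=(h>60)&(h<95)&(s>60)&(y>.38)&(y<.47)&(x>.36)&(x<.6)).items():
        m=m&(z>0.154)&(z<.18); p=P[m]
        k=np.polyfit(p[:,0],p[:,1],1)
        print(nm,m.sum(),"mean",p.mean(0),"mid",(p.min(0)+p.max(0))/2,"xr",p[:,0].min(),p[:,0].max(),"slope dy/dx deg",np.degrees(np.arctan(k[0])))
E
```

```text
== top
bar x=-0.1063*y+0.5786 -6.066669276717086 y -0.1927128350661885 0.04198086684881865 ztop [0.1537 0.1584] rms 0.00451279389137902
head 276 [ 0.5706 -0.3369  0.0602] [ 0.641  -0.2706  0.0877] [0.0661 0.0716 0.0746 0.0773 0.082 ]
disc [0.5762 0.0461 0.1573] 3
or 29 [ 0.5445 -0.314   0.0755] [ 0.5822 -0.2988  0.1077] [ 0.5716 -0.3036  0.0807]
b 170 mean [0.4625 0.2583 0.1615] mid [0.4641 0.2587 0.1628] xr 0.42041632479943275 0.5078592641832752 slope dy/dx deg 2.364257302140831
w 189 mean [0.4921 0.3356 0.1608] mid [0.492  0.3354 0.1627] xr 0.44934239489657846 0.5346325334548985 slope dy/dx deg -1.6119968785031642
g 170 mean [0.4615 0.4308 0.1615] mid [0.4604 0.43   0.1617] xr 0.41706775203206103 0.5036690993299926 slope dy/dx deg -3.1674978682865964
== scene
bar x=-0.1108*y+0.5850 -6.32393653381468 y -0.1830076745666815 0.046124884836097224 ztop [0.1515 0.1541] rms 0.003962906868063971
head 638 [ 0.5701 -0.3313  0.0601] [ 0.6477 -0.2696  0.0802] [0.0641 0.07   0.0716 0.0731 0.076 ]
disc [0.5856 0.0475 0.1521] 4
or 90 [ 0.5436 -0.3133  0.0742] [ 0.5887 -0.2971  0.1049] [ 0.5707 -0.3033  0.0785]
b 116 mean [0.4739 0.2602 0.1594] mid [0.4687 0.2602 0.1595] xr 0.43187766532633076 0.5054942119352897 slope dy/dx deg 4.624981273975613
w 144 mean [0.501  0.3359 0.1593] mid [0.4971 0.337  0.1593] xr 0.4606183470025613 0.5335965265842115 slope dy/dx deg -0.008425821638720734
g 85 mean [0.4713 0.4322 0.1598] mid [0.4645 0.4345 0.159 ] xr 0.4297394669377399 0.49928552614194954 slope dy/dx deg -4.618672229672726
```

```bash
cat >> h.py <<'E'
def tri(ct,pt,cs,ps):
    r=[]
    for c,p in((ct,pt),(cs,ps)):
        C=-c["R"].T@c["t"]; d=np.linalg.inv(c["camera_matrix"])@[p[0],p[1],1]; d=c["R"].T@d; r.append((C,d/np.linalg.norm(d)))
    A=sum(np.eye(3)-np.outer(d,d) for C,d in r); b=sum((np.eye(3)-np.outer(d,d))@C for C,d in r)
    X=np.linalg.solve(A,b); return X,[np.linalg.norm((np.eye(3)-np.outer(d,d))@(X-C)) for C,d in r]
E
python3 - <<'E'
from h import *
np.set_printoptions(precision=4,suppress=True)
t=cap("top");s=cap("scene")
f=lambda p:(p[0]/4.4+280-.4,p[1]/4.4+130-.4); g=lambda p:(p[0]/3+150-.3,p[1]/3+210-.3)
for n,a,b in (("disc",(511,113),(182,407)),("knobtop",(547,270),(52,293)),("griptop",(408,90),(263,212)),("bar end",(48,135),(472,72))):
    print(n,*tri(t,f(a),s,g(b)))
save("t3",t,(360,140,440,205),9); save("s3",s,(155,290,245,390),6)
E
```

```text
disc [ 0.6149 -0.3018  0.0803] [np.float64(0.0013594419565076258), np.float64(0.0013594419565075803)]
knobtop [ 0.4914 -0.3186  0.1167] [np.float64(0.00040181879855757176), np.float64(0.0004018187985575655)]
griptop [ 0.6036 -0.2025  0.1996] [np.float64(0.0015933732807787303), np.float64(0.001593373280778763)]
bar end [0.5766 0.044  0.1494] [np.float64(0.0010935989376974827), np.float64(0.0010935989376973498)]
```

View pics/t3.png

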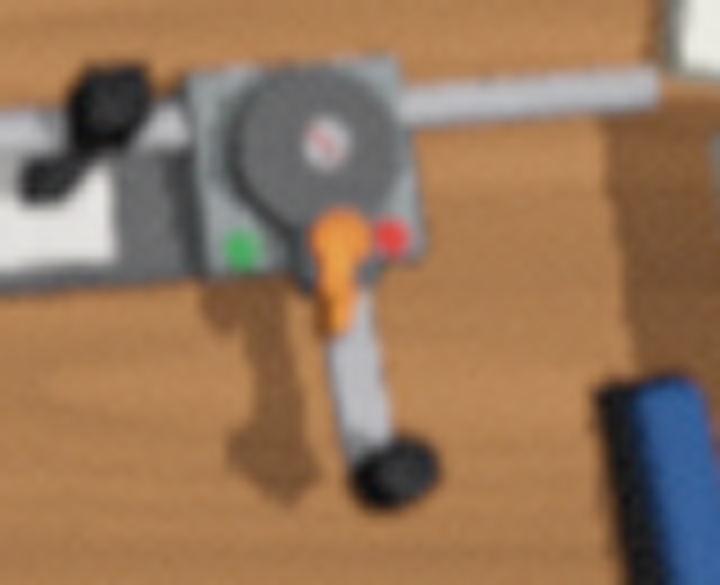

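View pics/s3.png

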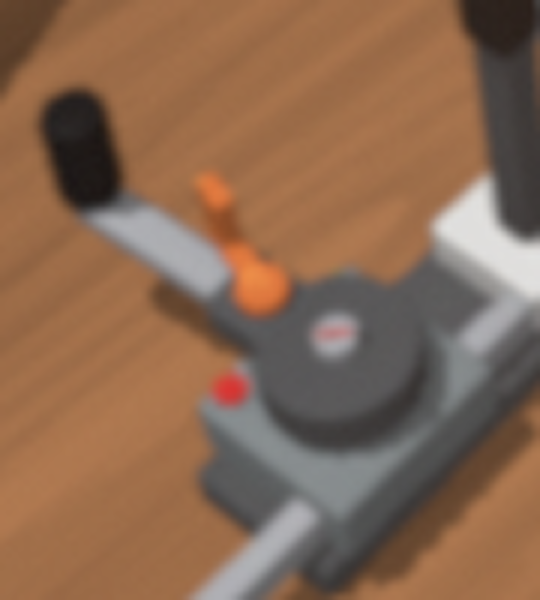

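```bash
cat >> h.py <<'E'
from scipy.spatial.transform import Rotation as Rot
YS=np.array([-0.108,0.9941,0]);XS=np.array([0.9941,0.108,0]);SP=np.array([0.6149,-0.3018,0])
def pose(zdir=None):
    o=ctrl.get_obs(); return np.array(o["tcp_pos"]),np.array(o["orientation"])
def go(targets,yaw=None):
    """targets: list of world TCP; yaw: world heading of tool z, deg"""
    p,R=pose()
    tv=np.zeros(3)
    if yaw is not None:
        z=np.array([np.cos(np.radians(yaw)),np.sin(np.radians(yaw)),0]);y=np.array([0,0,-1.]);x=np.cross(y,z)
        tv=np.degrees(Rot.from_matrix(R.T@np.stack([x,y,z],1)).as_rotvec())
    print("now",p.round(4),"z-axis",R[:,2].round(3),"grip",round(float(ctrl.get_obs()["grip_width"]),4),"F",np.round(ctrl.get_obs()["force"],1),"t",ctrl.get_obs()["time"])
    for t in targets: print("shift",(R.T@(np.array(t)-p)).round(4).tolist(),"turn",tv.round(1).tolist(),"dist",round(float(np.linalg.norm(t-p)),3))
E
python3 - <<'E'
from h import *
np.set_printoptions(precision=3,suppress=True,linewidth=150)
P=np.load("c0.npz");
for k in("ct","cs"):
    p=P[k].reshape(-1,3)
    print(k)
    for xa in np.arange(.25,.75,.05):
        r=[]
        for ya in np.arange(-.7,-.3,.05):
            m=(abs(p[:,0]-xa-.025)<.025)&(abs(p[:,1]-ya-.025)<.025)
            r.append(np.percentile(p[m,2],95) if m.sum()>3 else np.nan)
        print(round(xa,2),np.array(r))
go([[0.45,-0.32,0.3]],-83.8)
E
```

```text
ct
0.25 [  nan 0.192 0.489 0.632 0.639 0.008 0.007 0.007]
0.3 [0.339 0.337 0.501 0.197 0.194 0.01  0.007 0.006]
0.35 [0.194 0.194 0.193 0.19  0.164 0.007 0.007 0.007]
0.4 [0.173 0.174 0.173 0.173 0.169 0.054 0.008 0.006]
0.45 [0.173 0.173 0.173 0.174 0.17  0.051 0.007 0.118]
0.5 [0.173 0.173 0.173 0.174 0.17  0.048 0.007 0.087]
0.55 [0.173 0.174 0.173 0.173 0.171 0.008 0.008 0.084]
0.6 [0.173 0.174 0.173 0.173 0.169 0.038 0.043 0.082]
0.65 [0.1   0.099 0.096 0.092 0.037 0.02  0.007 0.01 ]
0.7 [0.103 0.104 0.104 0.104 0.104 0.099 0.008 0.007]
cs
0.25 [  nan   nan 0.19  0.332 0.332 0.001 0.001 0.001]
0.3 [  nan   nan 0.19  0.19  0.189 0.003 0.001 0.001]
0.35 [  nan 0.188 0.188 0.188 0.185 0.002 0.001 0.001]
0.4 [  nan 0.167 0.167 0.167 0.167 0.05  0.001 0.001]
0.45 [0.167 0.167 0.167 0.167 0.167 0.048 0.001 0.116]
0.5 [0.167 0.167 0.167 0.167 0.167 0.044 0.001 0.104]
0.55 [  nan 0.167 0.167 0.167 0.167 0.001 0.001 0.083]
0.6 [  nan 0.167 0.167 0.166 0.166 0.037 0.037 0.074]
0.65 [  nan   nan   nan   nan   nan 0.036 0.026 0.045]
0.7 [  nan   nan   nan   nan   nan 0.096 0.001 0.001]
now [ 0.277 -0.588  0.195] z-axis [ 0.426 -0.905 -0.   ] grip 0.0871 F [ 0.1  0.3 -0.4] t 0.5
shift [-0.271, -0.1053, -0.1688] turn [0.0, 19.0, 0.0] dist 0.336
```

```bash
python3 - <<'E'
from h import *
t=cap("top");s=cap("scene")
f=lambda p:(p[0]/9+360-.4,p[1]/9+140-.4); g=lambda p:(p[0]/6+155-.4,p[1]/6+290-.4)
for n,a,b in (("tabtop",(337,312),(213,187)),("hub",(342,238),(262,287)),("disc",(326,143),(335,335)),("knobtop",(397,468),(75,110))):
    print(n,*tri(t,f(a),s,g(b)))
go([[0.277,-.588,.30],[0.5576,-.2786,.30]],-20)
E
```

```text
tabtop [ 0.54748919 -0.30036261  0.10269893] [np.float64(0.000846638347454145), np.float64(0.0008466383474539385)]
hub [ 0.57942233 -0.30737792  0.07956601] [np.float64(0.0016054235967623031), np.float64(0.0016054235967621884)]
disc [ 0.61458205 -0.30185984  0.07968798] [np.float64(0.0017321421306587157), np.float64(0.0017321421306587504)]
knobtop [ 0.4899955  -0.31848961  0.11331406] [np.float64(0.0006972614253976131), np.float64(0.0006972614253975694)]
now [ 0.2767 -0.5882  0.1948] z-axis [ 0.426 -0.905  0.   ] grip 0.0871 F [ 0.1 -0.9  0.3] t 0.6
shift [-0.0004, -0.1052, -0.0] turn [-0.0, -44.8, 0.0] dist 0.105
shift [-0.386, -0.1052, -0.1605] turn [-0.0, -44.8, 0.0] dist 0.431
```

send_rows(
  plan=[
    [[0, -0.05, 0], [0, 0, 0], 0],
    [[0, -0.105, 0], [0, 0, 0], 100],
    [[-0.045, -0.105, -0.02], [0, -6, 0], 255],
    [[-0.09, -0.105, -0.04], [0, -12, 0], 255],
    [[-0.135, -0.105, -0.06], [0, -18, 0], 255],
    [[-0.18, -0.105, -0.08], [0, -24, 0], 255],
    [[-0.225, -0.105, -0.1], [0, -30, 0], 255],
    [[-0.27, -0.105, -0.115], [0, -36, 0], 255],
  ],
  squeeze=20,
)

```text
time: 1.4
tcp_pos: [0.4731, -0.3671, 0.3004]
orientation: [[-0.478, 0.001, 0.879], [-0.879, -0.001, -0.478], [0.0, -1.0, 0.001]]
force: [0.7, -0.1, 0.5]
grip_width: 0.0391
```

```bash
python3 - <<'E'
from h import *
go([[0.5576,-.2786,.30],[0.5576,-.2786,.12],[0.5576,-.2786,.088]],-20)
E
```

```text
now [ 0.4731 -0.3671  0.3004] z-axis [ 0.879 -0.478  0.001] grip 0.0391 F [ 0.7 -0.1  0.5] t 1.4
shift [-0.1181, 0.0004, 0.0319] turn [-0.1, -8.5, 0.0] dist 0.122
shift [-0.1182, 0.1804, 0.0317] turn [-0.1, -8.5, 0.0] dist 0.218
shift [-0.1182, 0.2124, 0.0317] turn [-0.1, -8.5, 0.0] dist 0.245
```

send_rows(
  plan=[
    [[-0.04, 0, 0.01], [0, -4, 0], 255],
    [[-0.08, 0, 0.02], [0, -8.5, 0], 255],
    [[-0.118, 0, 0.032], [0, -8.5, 0], 255],
    [[-0.118, 0.05, 0.032], [0, -8.5, 0], 255],
    [[-0.118, 0.1, 0.032], [0, -8.5, 0], 255],
    [[-0.118, 0.14, 0.032], [0, -8.5, 0], 255],
    [[-0.118, 0.16, 0.032], [0, -8.5, 0], 255],
    [[-0.118, 0.16, 0.032], [0, -8.5, 0], 255],
  ],
)

```text
time: 2.2
tcp_pos: [0.5544, -0.2802, 0.1358]
orientation: [[-0.347, -0.006, 0.938], [-0.938, 0.003, -0.347], [-0.001, -1.0, -0.007]]
force: [0.1, -0.8, 0.6]
grip_width: 0.0004
```

```bash
python3 - <<'E'
from h import *
t=cap("top");s=cap("scene")
save("t4",t,(330,120,450,210),6); save("s4",s,(120,200,300,390),3)
go([[0.5576,-.2786,.088],[0.5536,-.315,.088]],-20)
E
```

```text
now [ 0.5574 -0.2814  0.1406] z-axis [ 0.938 -0.347  0.001] grip 0.0005 F [-0.1 -0.7  0.5] t 2.3
shift [-0.0027, 0.0526, -0.0008] turn [-0.0, -0.3, 0.0] dist 0.053
shift [0.0328, 0.0526, 0.0081] turn [-0.0, -0.3, 0.0] dist 0.063
```

View pics/s4.png

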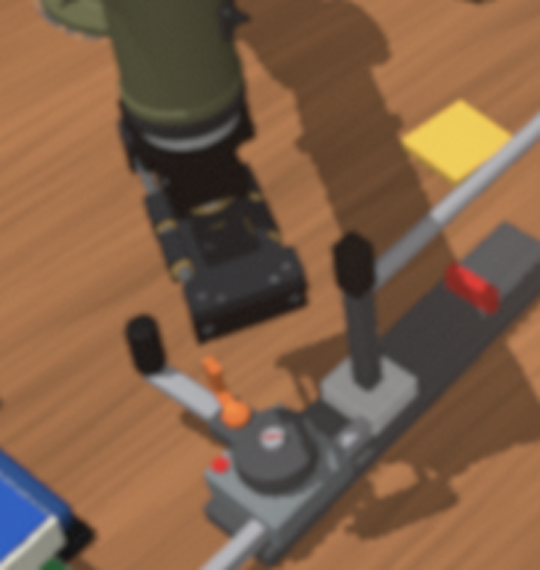

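View pics/t4.png

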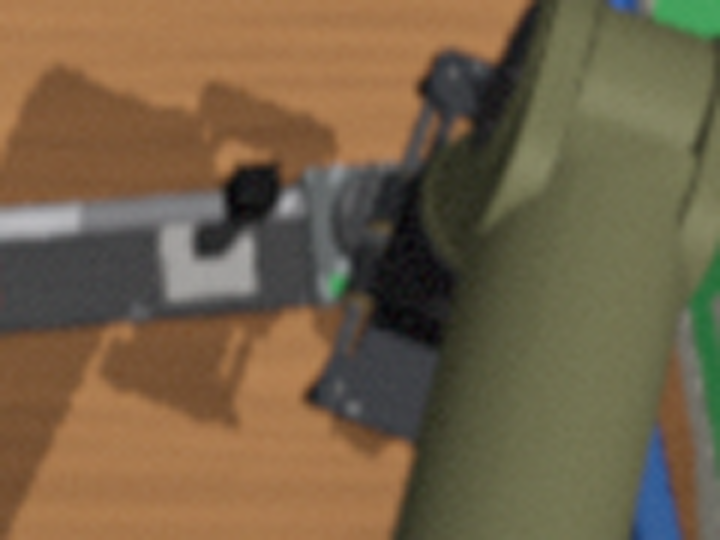

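```bash
python3 - <<'E'
from h import *
t=cap("top");s=cap("scene")
p,R=pose()
for n,c,f in(("t",t,lambda q:(q-[330,120])*6),("s",s,lambda q:(q-[120,200])*3)):
    print(n,f(proj(c,p)),f(proj(c,p+[0,0,.07])),f(proj(c,p+R[:,2]*.095+[0,0,.07])),f(proj(c,p-R[:,2]*.095+[0,0,.07])), proj(c,p))
save("s5",s)
P=cloud(s); q=proj(s,p)[0].round().astype(int); print(P[q[1],q[0]], P[300,200])
E
```

```text
t [[382.86616421 290.4769895 ]] [[414.84549058 264.63547205]] [[477.9931394   92.40931685]] [[350.66004237 439.69207624]] [[393.81102737 168.41283158]]
s [[231.29826125 322.08004041]] [[217.6730314  257.61546788]] [[261.15604926 359.24578951]] [[179.44240242 168.26124845]] [[197.09942042 307.36001347]]
[ 0.63581226 -0.32387229  0.24936123] [ 0.64470362 -0.31970689  0.27377165]
```

View pics/s5.png

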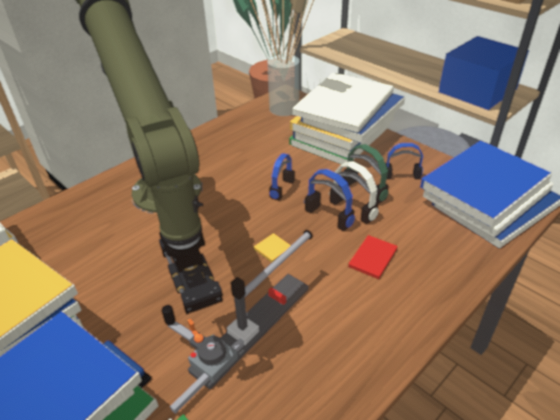

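send_rows(
  plan=[
    [[-0.003, 0.025, -0.001], [0, 0, 0], 255],
    [[-0.003, 0.053, -0.001], [0, 0, 0], 255],
    [[-0.003, 0.053, -0.001], [0, 0, 0], 255],
    [[-0.003, 0.053, -0.001], [0, 0, 0], 255],
  ],
)

```text
time: 2.8
tcp_pos: [0.5578, -0.2784, 0.0883]
orientation: [[-0.347, 0.001, 0.938], [-0.938, -0.001, -0.347], [0.0, -1.0, 0.002]]
force: [0.5, 0.3, 0.2]
grip_width: 0.0003
```

```bash
python3 - <<'E'
from h import *
s=cap("scene");save("s6",s,(120,240,260,390),4)
go([[0.5576,-.2786,.088],[0.5536,-.315,.088]],-20)
E
```

```text
now [ 0.5584 -0.2787  0.0891] z-axis [ 0.938 -0.347  0.003] grip 0.0006 F [ 0.3 -0.5  0. ] t 2.85
shift [0.0002, 0.0011, -0.0008] turn [-0.2, -0.3, 0.0] dist 0.001
shift [0.0357, 0.0011, 0.0081] turn [-0.2, -0.3, 0.0] dist 0.037
```

View pics/s6.png

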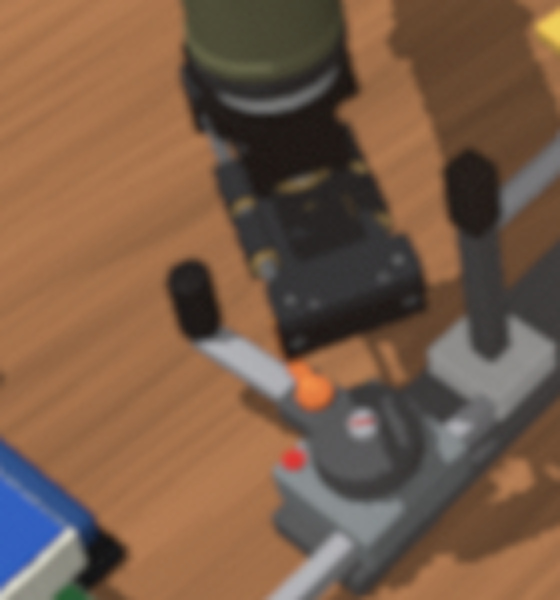

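send_rows(
  plan=[
    [[0.006, 0.001, 0.002], [0, 0, 0], 255],
    [[0.012, 0.001, 0.003], [0, 0, 0], 255],
    [[0.018, 0.001, 0.005], [0, 0, 0], 255],
    [[0.024, 0.001, 0.006], [0, 0, 0], 255],
    [[0.03, 0.001, 0.007], [0, 0, 0], 255],
    [[0.034, 0.001, 0.008], [0, 0, 0], 255],
    [[0.034, 0.001, 0.008], [0, 0, 0], 255],
  ],
)

```text
time: 3.55
tcp_pos: [0.5524, -0.3137, 0.0856]
orientation: [[-0.348, -0.0, 0.937], [-0.937, -0.0, -0.348], [0.0, -1.0, -0.0]]
force: [-0.4, -0.2, -0.3]
grip_width: 0.0003
```

```bash
python3 - <<'E'
from h import *
s=cap("scene");save("s7",s,(120,240,260,390),4)
go([[0.5536,-.315,.088]],-20)
E
```

```text
now [ 0.5526 -0.313   0.0856] z-axis [ 0.938 -0.347 -0.   ] grip 0.0005 F [-1.2 -0.3 -0.2] t 3.6
shift [0.0015, -0.0024, 0.0016] turn [0.0, -0.3, 0.0] dist 0.003
```

View pics/s7.png

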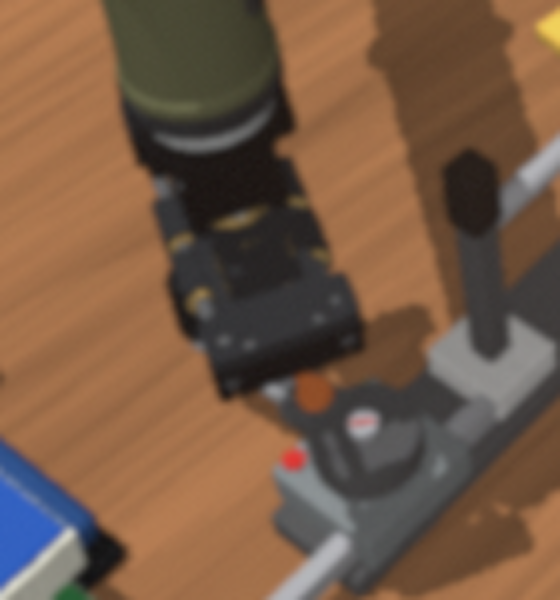

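send_rows(
  plan=[
    [[-0.015, 0, 0], [0, 0, 0], 255],
    [[-0.015, -0.05, 0], [0, 0, 0], 200],
    [[-0.015, -0.1, -0.03], [0, 0, 0], 130],
    [[-0.02, -0.11, -0.08], [0, 0, 0], 120],
    [[-0.03, -0.11, -0.12], [0, 0, 0], 120],
    [[-0.03, -0.11, -0.15], [0, 0, 0], 120],
    [[-0.03, -0.11, -0.15], [0, 0, 0], 120],
  ],
)

```text
time: 4.3
tcp_pos: [0.4201, -0.23, 0.1962]
orientation: [[-0.346, -0.001, 0.938], [-0.938, -0.002, -0.346], [0.002, -1.0, -0.001]]
force: [0.6, 0.2, 0.6]
grip_width: 0.0405
```

```bash
python3 - <<'E'
from h import *
s=cap("scene");save("s8",s,(100,240,260,390),4)
t=cap("top");save("t8",t,(330,120,450,210),6)
go([[0.49,-.319,.18],[0.49,-.319,.08]],-20)
E
```

```text
now [ 0.4231 -0.2316  0.1963] z-axis [ 0.938 -0.346  0.002] grip 0.044 F [0.6 0.4 1.1] t 4.4
shift [0.0589, 0.0165, 0.0929] turn [-0.1, -0.2, 0.0] dist 0.111
shift [0.0588, 0.1165, 0.0928] turn [-0.1, -0.2, 0.0] dist 0.16
```

View pics/s8.png

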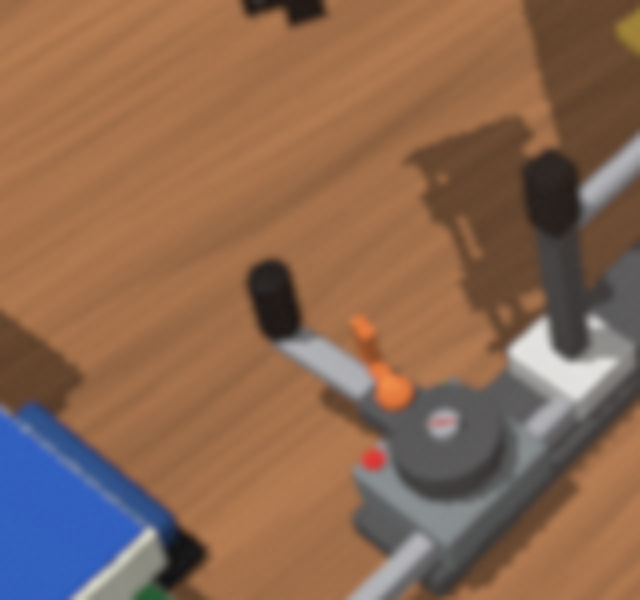

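View pics/t8.png

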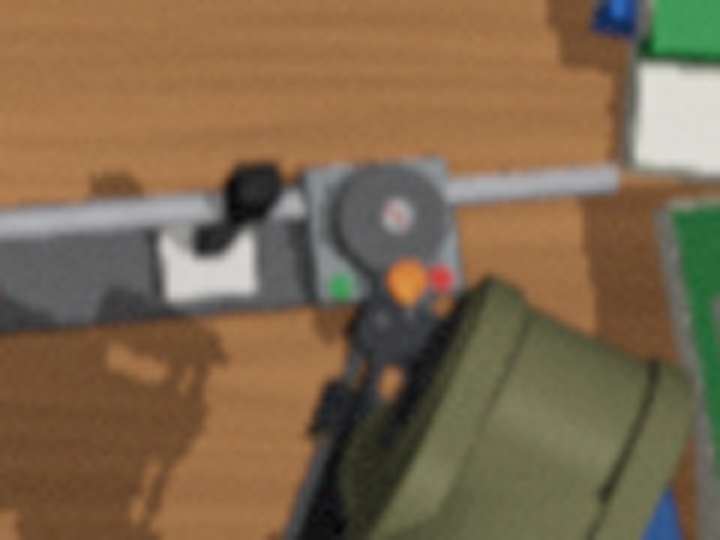

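```bash
python3 - <<'E'
from h import *
s=cap("scene");save("s9",s,(120,140,260,350),2.8)
p,R=pose()
print((proj(s,np.array([p,p+R[:,2]*.022,p-R[:,2]*.022]))-[120,140])*2.8)
E
```

```text
[[153.94414015 299.73125589]
 [161.37288092 317.09937201]
 [146.71194592 282.82265817]]
```

View pics/s9.png

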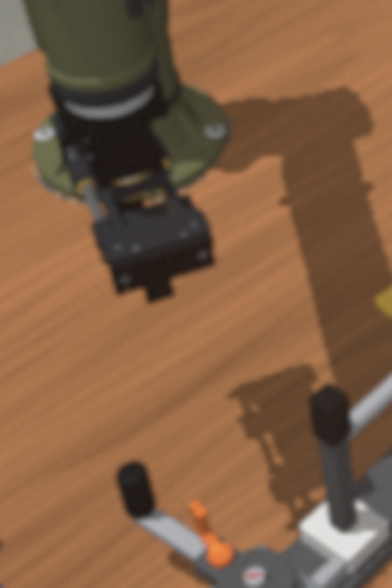

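```bash
python3 - <<'E'
from h import *
np.set_printoptions(precision=3,suppress=True,linewidth=150)
s=cap("scene");P=cloud(s)
p,R=pose();print(p,R[:,2])
for v in range(226,254,2):
    print(v,[P[v,u].tolist() and P[v,u].round(3).tolist() for u in (166,172,176,180,186)])
save("s10",s,(150,200,210,260),10)
E
```

```text
[ 0.424 -0.232  0.196] [ 0.938 -0.346  0.001]
226 [[0.493, -0.276, 0.334], [0.501, -0.268, 0.333], [0.508, -0.263, 0.335], [0.513, -0.257, 0.334], [0.52, -0.248, 0.333]]
228 [[0.498, -0.28, 0.334], [0.506, -0.271, 0.333], [0.515, -0.267, 0.337], [0.514, -0.258, 0.33], [0.518, -0.248, 0.326]]
230 [[0.504, -0.284, 0.335], [0.508, -0.273, 0.331], [0.51, -0.266, 0.327], [0.514, -0.259, 0.325], [0.516, -0.247, 0.319]]
232 [[0.507, -0.286, 0.333], [0.51, -0.275, 0.328], [0.511, -0.267, 0.323], [0.514, -0.26, 0.321], [0.512, -0.246, 0.309]]
234 [[0.504, -0.286, 0.326], [0.509, -0.276, 0.322], [0.509, -0.267, 0.316], [0.506, -0.257, 0.308], [0.511, -0.246, 0.303]]
236 [[0.503, -0.286, 0.32], [0.501, -0.273, 0.309], [0.507, -0.267, 0.31], [0.506, -0.258, 0.302], [0.51, -0.247, 0.297]]
238 [[0.495, -0.283, 0.308], [0.503, -0.274, 0.306], [0.504, -0.266, 0.301], [0.508, -0.26, 0.3], [0.513, -0.249, 0.295]]
240 [[0.498, -0.285, 0.305], [0.5, -0.274, 0.299], [0.505, -0.268, 0.298], [0.506, -0.259, 0.292], [0.232, -0.095, -0.005]]
242 [[0.497, -0.286, 0.299], [0.501, -0.276, 0.295], [0.455, -0.243, 0.241], [0.457, -0.235, 0.236], [0.238, -0.099, -0.006]]
244 [[0.498, -0.288, 0.296], [0.452, -0.252, 0.239], [0.449, -0.241, 0.23], [0.456, -0.235, 0.23], [0.249, -0.107, -0.002]]
246 [[0.214, -0.151, -0.001], [0.448, -0.251, 0.23], [0.453, -0.244, 0.229], [0.458, -0.237, 0.227], [0.255, -0.111, -0.002]]
248 [[0.219, -0.155, -0.003], [0.232, -0.143, -0.003], [0.243, -0.137, -0.0], [0.251, -0.129, 0.0], [0.262, -0.116, -0.002]]
250 [[0.227, -0.16, -0.002], [0.238, -0.148, -0.003], [0.247, -0.14, -0.002], [0.256, -0.133, -0.002], [0.266, -0.12, -0.004]]
252 [[0.235, -0.166, -0.0], [0.243, -0.152, -0.005], [0.253, -0.145, -0.003], [0.262, -0.138, -0.002], [0.274, -0.126, -0.002]]
```

View pics/s10.png

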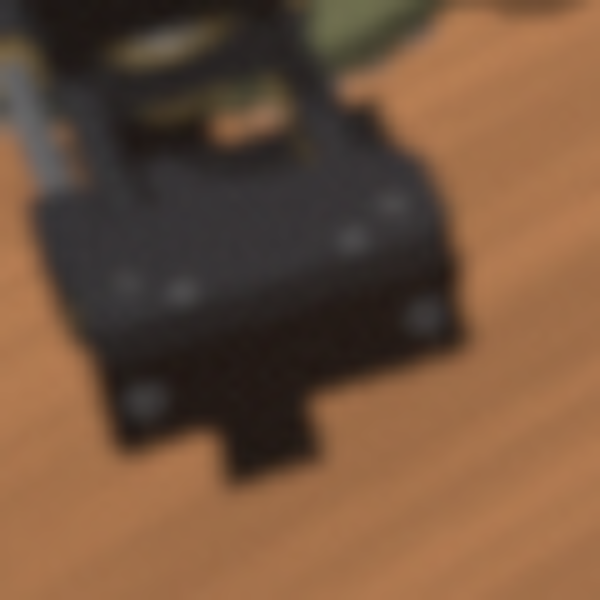

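send_rows(
  plan=[
    [[0, 0.05, 0], [0, 0, 0], 120],
    [[0, 0.1, 0], [0, 0, 0], 120],
    [[0, 0.14, 0], [0, 0, 0], 120],
    [[0, 0.155, 0], [0, 0, 0], 120],
    [[0, 0.155, 0], [0, 0, 0], 120],
    [[0, 0.155, 0], [0, 0, 0], 120],
  ],
)

```text
time: 5.1
tcp_pos: [0.4237, -0.2324, 0.0409]
orientation: [[-0.346, 0.0, 0.938], [-0.938, 0.001, -0.346], [-0.001, -1.0, 0.0]]
force: [0.5, 0.7, 1.3]
grip_width: 0.0458
```

```bash
python3 - <<'E'
from h import *
s=cap("scene");p,R=pose();q=proj(s,p)[0].astype(int);save("s11",s,(q[0]-40,q[1]-50,q[0]+40,q[1]+20),8)
print(p,(proj(s,np.array([p,p+R[:,2]*.022,p-R[:,2]*.022]))-[q[0]-40,q[1]-50])*8)
E
```

```text
[ 0.42411328 -0.23283431  0.04168208] [[327.43016798 405.00662159]
 [347.81603186 454.96401818]
 [307.54037725 356.26489698]]
```

View pics/s11.png

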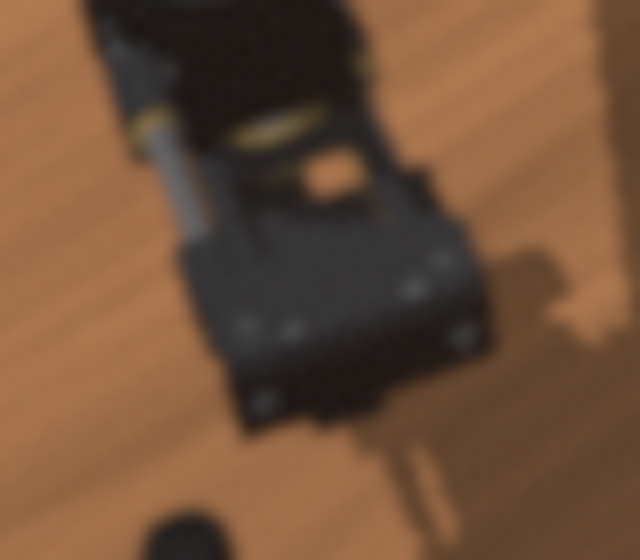

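send_rows(
  plan=[
    [[0, 0.01, 0], [0, 0, 0], 120],
    [[0, 0.02, 0], [0, 0, 0], 120],
    [[0, 0.025, 0], [0, 0, 0], 120],
    [[0, 0.03, 0], [0, 0, 0], 120],
    [[0, 0.034, 0], [0, 0, 0], 120],
    [[0, 0.036, 0], [0, 0, 0], 120],
    [[0, 0.036, 0], [0, 0, 0], 120],
  ],
)

```text
time: 5.85
tcp_pos: [0.4223, -0.2324, 0.0045]
orientation: [[-0.347, -0.0, 0.938], [-0.938, 0.0, -0.347], [-0.0, -1.0, -0.0]]
force: [0.3, -0.0, 0.4]
grip_width: 0.0461
```

send_rows(
  plan=[
    [[0, 0.002, 0], [0, 0, 0], 120],
    [[0, 0.004, 0], [0, 0, 0], 120],
    [[0, 0.006, 0], [0, 0, 0], 120],
    [[0, 0.006, 0], [0, 0, 0], 120],
  ],
)

```text
time: 6.25
tcp_pos: [0.4223, -0.2324, -0.0015]
orientation: [[-0.347, -0.0, 0.938], [-0.938, 0.0, -0.347], [-0.0, -1.0, -0.0]]
force: [0.8, 0.3, -0.5]
grip_width: 0.0462
```

send_rows(
  plan=[
    [[0, 0.002, 0], [0, 0, 0], 120],
    [[0, 0.004, 0], [0, 0, 0], 120],
    [[0, 0.006, 0], [0, 0, 0], 120],
    [[0, 0.008, 0], [0, 0, 0], 120],
  ],
)

```text
time: 6.65
tcp_pos: [0.4225, -0.2325, -0.0094]
orientation: [[-0.347, -0.0, 0.938], [-0.938, -0.0, -0.347], [0.0, -1.0, -0.0]]
force: [-0.0, 1.0, 0.3]
grip_width: 0.0461
```

send_rows(
  plan=[
    [[0, 0.002, 0], [0, 0, 0], 120],
    [[0, 0.004, 0], [0, 0, 0], 120],
    [[0, 0.006, 0], [0, 0, 0], 120],
    [[0, 0.006, 0], [0, 0, 0], 120],
  ],
)

```text
time: 7.05
tcp_pos: [0.4223, -0.2324, -0.0156]
orientation: [[-0.347, -0.0, 0.938], [-0.938, 0.0, -0.347], [-0.0, -1.0, -0.001]]
force: [0.3, -0.5, 0.2]
grip_width: 0.0459
```

send_rows(
  plan=[
    [[0, 0.002, 0], [0, 0, 0], 120],
    [[0, 0.004, 0], [0, 0, 0], 120],
    [[0, 0.005, 0], [0, 0, 0], 120],
    [[0, 0.005, 0], [0, 0, 0], 120],
  ],
)

```text
time: 7.45
tcp_pos: [0.4223, -0.2324, -0.0205]
orientation: [[-0.347, -0.0, 0.938], [-0.938, 0.0, -0.347], [-0.0, -1.0, -0.0]]
force: [-0.6, 0.2, -0.1]
grip_width: 0.046
```

```bash
python3 - <<'E'
from h import *
s=cap("scene");p,R=pose();q=[170,300];save("s12",s,(q[0]-40,q[1]-60,q[0]+40,q[1]+20),7)
print(p,(proj(s,np.array([p,p+R[:,2]*.022,p-R[:,2]*.022]))-[q[0]-40,q[1]-60])*7)
E
```

```text
[ 0.42245404 -0.23245689 -0.02031255] [[407.91877393 468.72870117]
 [425.44369942 512.35644253]
 [390.80575345 426.12638419]]
```

View pics/s12.png

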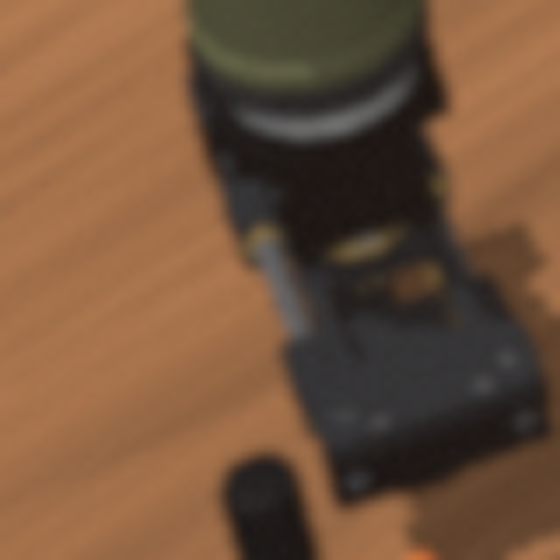

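send_rows(
  plan=[
    [[0, 0.001, 0], [0, 0, 0], 120],
    [[0, 0.002, 0], [0, 0, 0], 120],
    [[0, 0.003, 0], [0, 0, 0], 120],
    [[0, 0.004, 0], [0, 0, 0], 120],
  ],
)

```text
time: 7.9
tcp_pos: [0.4225, -0.2325, -0.0243]
orientation: [[-0.347, 0.0, 0.938], [-0.938, -0.0, -0.347], [0.0, -1.0, 0.0]]
force: [-0.1, 0.2, 0.3]
grip_width: 0.0462
```

send_rows(
  plan=[
    [[0, 0.001, 0], [0, 0, 0], 120],
    [[0, 0.002, 0], [0, 0, 0], 120],
    [[0, 0.003, 0], [0, 0, 0], 120],
    [[0, 0.004, 0], [0, 0, 0], 120],
  ],
)

```text
time: 8.3
tcp_pos: [0.4225, -0.2325, -0.0274]
orientation: [[-0.347, -0.001, 0.938], [-0.938, -0.0, -0.347], [0.0, -1.0, -0.001]]
force: [-4.7, 3.0, 17.0]
grip_width: 0.0456
```

send_rows(
  plan=[
    [[0, -0.02, 0], [0, 0, 0], 120],
    [[0, -0.07, 0], [0, 0, 0], 200],
    [[0, -0.12, 0], [0, 0, 0], 255],
    [[0, -0.16, 0], [0, 0, 0], 255],
    [[0, -0.16, 0], [0, 0, 0], 255],
    [[0, -0.16, 0], [0, 0, 0], 255],
  ],
)

```text
time: 8.9
tcp_pos: [0.423, -0.2329, 0.1326]
orientation: [[-0.347, 0.002, 0.938], [-0.938, -0.002, -0.347], [0.001, -1.0, 0.002]]
force: [-0.4, 0.8, -0.6]
grip_width: 0.0135
```

```bash
cat >> h.py <<'E'
TO=0.0265
_go=go
def go(targets,yaw=None): _go([np.array(t,float)-[0,0,TO] for t in targets],yaw)
E
python3 - <<'E'
from h import *
go([[0.5576,-.2786,.14],[0.5576,-.2786,.086],[0.5536,-.315,.086]],-20)
E
```

```text
now [ 0.423  -0.2329  0.1326] z-axis [ 0.938 -0.347  0.002] grip 0.0135 F [-0.4  0.8 -0.6] t 8.9
shift [-0.0039, 0.0194, 0.142] turn [-0.1, -0.3, 0.1] dist 0.143
shift [-0.0039, 0.0734, 0.1419] turn [-0.1, -0.3, 0.1] dist 0.16
shift [0.0316, 0.0735, 0.1508] turn [-0.1, -0.3, 0.1] dist 0.171
```

send_rows(
  plan=[
    [[0, 0, 0.05], [0, 0, 0], 255],
    [[-0.002, 0, 0.1], [0, 0, 0], 255],
    [[-0.004, 0.01, 0.142], [0, 0, 0], 255],
    [[-0.004, 0.04, 0.142], [0, 0, 0], 255],
    [[-0.004, 0.06, 0.142], [0, 0, 0], 255],
    [[-0.004, 0.073, 0.142], [0, 0, 0], 255],
    [[-0.004, 0.073, 0.142], [0, 0, 0], 255],
    [[-0.004, 0.073, 0.142], [0, 0, 0], 255],
  ],
)

```text
time: 9.7
tcp_pos: [0.5569, -0.2779, 0.0586]
orientation: [[-0.347, -0.0, 0.938], [-0.938, 0.0, -0.347], [-0.0, -1.0, -0.0]]
force: [-0.4, -0.5, 0.6]
grip_width: 0.0006
```

```bash
python3 - <<'E'
from h import *
go([[0.5576,-.2786,.086],[0.5536,-.315,.086]],-20)
E
```

```text
now [ 0.5569 -0.2779  0.0586] z-axis [ 0.938 -0.347 -0.   ] grip 0.0006 F [-0.4 -0.5  0.6] t 9.7
shift [0.0004, -0.0009, 0.0009] turn [0.0, -0.3, -0.0] dist 0.001
shift [0.0359, -0.0009, 0.0098] turn [0.0, -0.3, -0.0] dist 0.037
```

send_rows(
  plan=[
    [[0.006, 0, 0.002], [0, 0, 0], 255],
    [[0.012, 0, 0.003], [0, 0, 0], 255],
    [[0.018, 0, 0.005], [0, 0, 0], 255],
    [[0.024, 0, 0.006], [0, 0, 0], 255],
    [[0.03, 0, 0.008], [0, 0, 0], 255],
    [[0.035, 0, 0.009], [0, 0, 0], 255],
    [[0.035, 0, 0.009], [0, 0, 0], 255],
  ],
)

```text
time: 10.4
tcp_pos: [0.5591, -0.3117, 0.0601]
orientation: [[-0.345, 0.01, 0.939], [-0.939, 0.002, -0.345], [-0.005, -1.0, 0.009]]
force: [10.3, 3.7, -2.4]
grip_width: 0.0005
```

send_rows(
  plan=[
    [[-0.012, 0, 0], [0, 0, 0], 255],
    [[-0.015, -0.05, 0], [0, 0, 0], 200],
    [[-0.015, -0.1, -0.03], [0, 0, 0], 130],
    [[-0.02, -0.11, -0.08], [0, 0, 0], 120],
    [[-0.03, -0.11, -0.12], [0, 0, 0], 120],
    [[-0.03, -0.11, -0.15], [0, 0, 0], 120],
    [[-0.03, -0.11, -0.15], [0, 0, 0], 120],
  ],
)

```text
time: 11.1
tcp_pos: [0.4191, -0.2337, 0.169]
orientation: [[-0.349, -0.003, 0.937], [-0.937, -0.002, -0.349], [0.003, -1.0, -0.002]]
force: [0.3, -0.0, 0.2]
grip_width: 0.04
```

```bash
python3 - <<'E'
from h import *
s=cap("scene");save("s13",s,(155,290,245,390),6)
go([[0.49,-.319,.18],[0.49,-.319,.08]],-20)
E
```

```text
now [ 0.4214 -0.2345  0.1693] z-axis [ 0.937 -0.349  0.   ] grip 0.0425 F [ 0.5 -0.4  0.4] t 11.15
shift [0.0552, 0.016, 0.0938] turn [-0.0, -0.4, 0.1] dist 0.11
shift [0.055, 0.116, 0.0937] turn [-0.0, -0.4, 0.1] dist 0.159
```

View pics/s13.png

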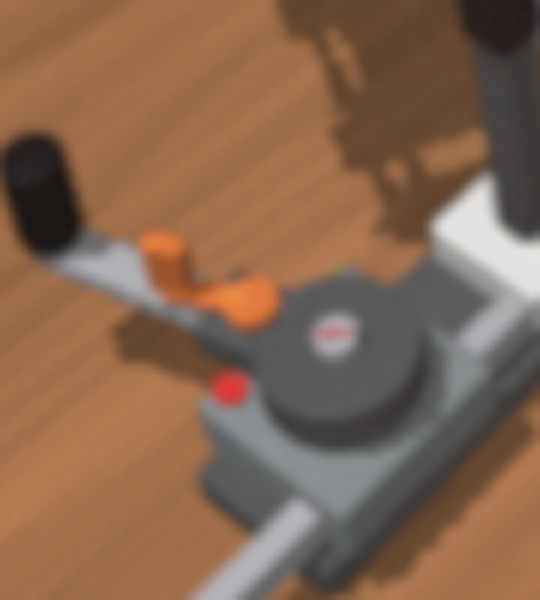

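```bash
python3 - <<'E'
from h import *
s=cap("scene")
g=lambda p:(p[0]/6+155-.4,p[1]/6+290-.4)
k=world(s,*g((35,153)),z=.116)[0]; tb=world(s,*g((165,243)),z=.105)[0]; hb=world(s,*g((248,302)),z=.08)[0]
a=lambda v:np.degrees(np.arctan2(v[1],v[0]))%360
print(k,tb,hb)
hk=a(k-SP); pv=SP+.036*np.array([np.cos(np.radians(hk)),np.sin(np.radians(hk)),0])
print("handle",np.radians(186.2-hk),"pivot",pv,"lever rel",np.radians(hk-a(tb-pv)),np.linalg.norm((tb-pv)[:2]))
E
```

```text
[ 0.49835183 -0.34056514  0.116     ] [ 0.55705516 -0.32754376  0.105     ] [ 0.58218817 -0.31378408  0.08      ]
handle -0.2128894556870703 pivot [ 0.58074    -0.31316197  0.        ] lever rel -0.2246077636379908 0.027709344908733762
```

```bash
python3 - <<'E'
from h import *
go([[0.5476,-.307,.16],[0.5476,-.307,.088],[0.556,-.328,.088]],25)
E
```

```text
now [ 0.4227 -0.2348  0.1693] z-axis [ 0.937 -0.348  0.001] grip 0.0441 F [-0.7 -0.2  0.2] t 11.2
shift [0.0242, 0.036, 0.1422] turn [-0.0, -45.4, 0.1] dist 0.149
shift [0.024, 0.108, 0.1421] turn [-0.0, -45.4, 0.1] dist 0.18
shift [0.0408, 0.1081, 0.1573] turn [-0.0, -45.4, 0.1] dist 0.195
```

send_rows(
  plan=[
    [[0.004, 0, 0.025], [0, -8, 0], 255],
    [[0.008, 0.01, 0.05], [0, -16, 0], 255],
    [[0.012, 0.02, 0.075], [0, -24, 0], 255],
    [[0.016, 0.03, 0.1], [0, -32, 0], 255],
    [[0.02, 0.036, 0.125], [0, -40, 0], 255],
    [[0.024, 0.036, 0.142], [0, -45, 0], 255],
    [[0.024, 0.036, 0.142], [0, -45, 0], 255],
    [[0.024, 0.036, 0.142], [0, -45, 0], 255],
  ],
)

```text
time: 12.0
tcp_pos: [0.5482, -0.3055, 0.1318]
orientation: [[0.416, -0.001, 0.909], [-0.909, 0.002, 0.416], [-0.002, -1.0, -0.0]]
force: [-0.3, -0.4, 0.0]
grip_width: 0.0007
```

```bash
python3 - <<'E'
from h import *
go([[0.5476,-.307,.088],[0.556,-.328,.088]],25)
E
```

```text
now [ 0.5482 -0.3055  0.1318] z-axis [ 0.909  0.416 -0.   ] grip 0.0007 F [-0.3 -0.4  0. ] t 12.0
shift [0.0012, 0.0703, -0.0011] turn [0.0, -0.4, -0.1] dist 0.07
shift [0.0238, 0.0702, -0.0022] turn [0.0, -0.4, -0.1] dist 0.074
```

send_rows(
  plan=[
    [[0, 0.04, 0], [0, 0, 0], 255],
    [[0, 0.07, 0], [0, 0, 0], 255],
    [[0, 0.07, 0], [0, 0, 0], 255],
    [[0.006, 0.07, 0], [0, 0, 0], 255],
    [[0.012, 0.07, 0], [0, 0, 0], 255],
    [[0.018, 0.07, 0], [0, 0, 0], 255],
    [[0.023, 0.07, 0], [0, 0, 0], 255],
    [[0.023, 0.07, 0], [0, 0, 0], 255],
  ],
)

```text
time: 12.8
tcp_pos: [0.5589, -0.327, 0.0639]
orientation: [[0.418, 0.002, 0.909], [-0.909, -0.001, 0.418], [0.002, -1.0, 0.002]]
force: [0.0, 0.4, 0.5]
grip_width: 0.0005
```

send_rows(
  plan=[
    [[-0.012, 0, 0], [0, 0, 0], 255],
    [[-0.014, -0.05, 0], [0, 5, 0], 200],
    [[-0.02, -0.08, -0.02], [0, 10, 0], 130],
    [[-0.03, -0.1, -0.06], [0, 18, 0], 120],
    [[-0.06, -0.1, -0.1], [0, 26, 0], 120],
    [[-0.06, -0.1, -0.14], [0, 34, 0], 120],
    [[-0.06, -0.1, -0.14], [0, 42, 0], 120],
    [[-0.06, -0.1, -0.14], [0, 45, 0], 120],
  ],
)

```text
time: 13.6
tcp_pos: [0.403, -0.3313, 0.1631]
orientation: [[-0.354, -0.0, 0.935], [-0.935, -0.002, -0.354], [0.002, -1.0, 0.0]]
force: [-0.5, 0.2, -0.7]
grip_width: 0.0435
```

```bash
python3 - <<'E'
from h import *
s=cap("scene");save("s14",s,(155,290,245,390),6)
go([[0.49,-.319,.18],[0.49,-.319,.08]],-20)
E
```

```text
now [ 0.4039 -0.3308  0.1631] z-axis [ 0.936 -0.353  0.   ] grip 0.045 F [0.6 0.9 0.4] t 13.65
shift [-0.0414, 0.0095, 0.0765] turn [-0.0, -0.7, 0.1] dist 0.087
shift [-0.0416, 0.1095, 0.0764] turn [-0.0, -0.7, 0.1] dist 0.14
```

View pics/s14.png

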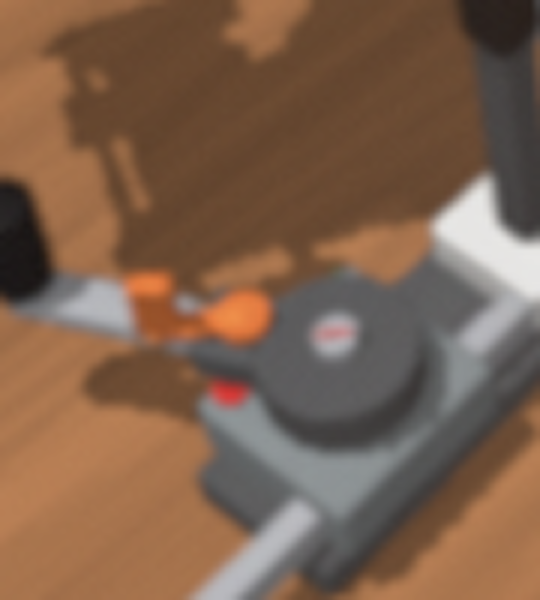

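```bash
cat >> h.py <<'E'
def lev(s,knob,tab):
    a=lambda v:np.degrees(np.arctan2(v[1],v[0]))%360
    k=world(s,*knob,z=.117)[0]; tb=world(s,*tab,z=.105)[0]
    hk=a(k-SP); pv=SP+.036*np.array([np.cos(np.radians(hk)),np.sin(np.radians(hk)),0])
    print("knob",k.round(4),np.linalg.norm((k-SP)[:2]).round(4),"tab",tb.round(4),"handle",round(np.radians(186.2-hk),3),"lever rel",round(np.radians(hk-a(tb-pv)),3),np.linalg.norm((tb-pv)[:2]).round(4))
E
python3 - <<'E'
from h import *
s=cap("scene");save("s15",s,(130,290,220,390),6)
t=cap("top");save("t15",t,(360,130,450,210),7)
g=lambda p:(p[0]/6+155-.4,p[1]/6+290-.4)
lev(s,g((5,205)),g((148,283)))
E
```

```text
knob [ 0.5107 -0.3617  0.117 ] 0.1202 tab [ 0.5666 -0.342   0.105 ] handle -0.414 lever rel -0.394 0.0281
```

View pics/s15.png

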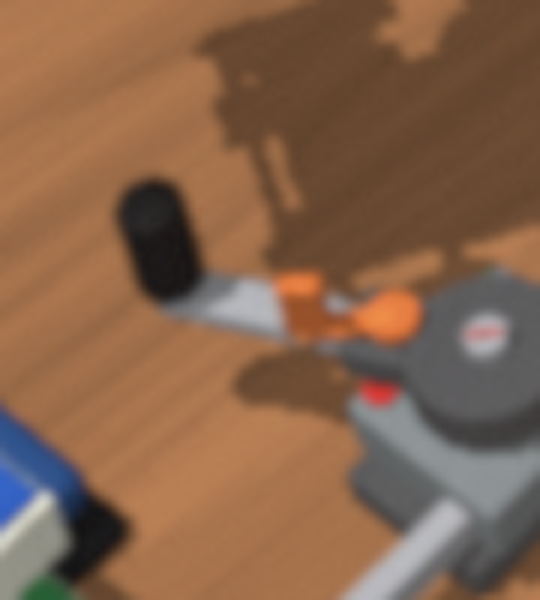

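View pics/t15.png

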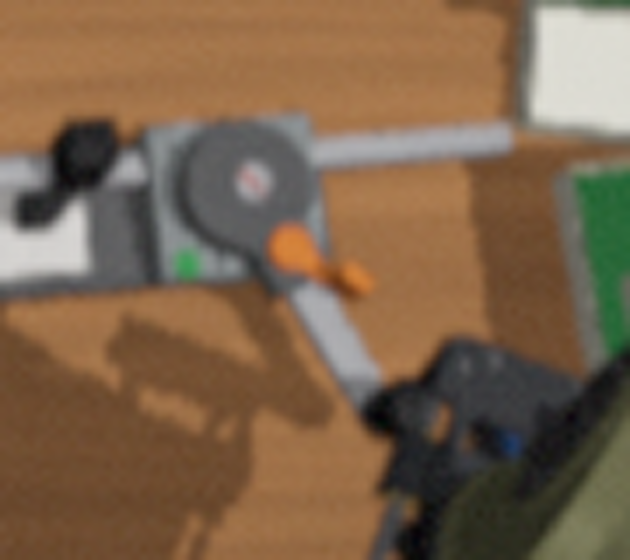

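```bash
python3 - <<'E'
from h import *
s=cap("scene")
g=lambda p:(p[0]/6+130-.4,p[1]/6+290-.4)
lev(s,g((152,210)),g((300,287)))
a=lambda h:SP[:2]+.125*np.array([np.cos(np.radians(186.2)-h),np.sin(np.radians(186.2)-h)])
for h in (-.41,-.5,-.25,0,.25,.5,.57): print(h,a(h))
k=a(-.41)
go([[k[0],k[1],.18],[k[0],k[1],.083]],-20)
E
```

```text
knob [ 0.5118 -0.3637  0.117 ] 0.1203 tab [ 0.5685 -0.3425  0.105 ] handle -0.433 lever rel -0.419 0.0271
-0.41 [ 0.50631163 -0.36371579]
-0.5 [ 0.51231601 -0.37322496]
-0.25 [ 0.49783428 -0.34562485]
0 [ 0.49063113 -0.31529992]
0.25 [ 0.49115441 -0.28413563]
0.5 [ 0.4993716  -0.25406962]
0.57 [ 0.50299293 -0.24610613]
now [ 0.405  -0.3302  0.1628] z-axis [ 0.938 -0.345 -0.   ] grip 0.0457 F [-0.5 -0.7 -0.1] t 13.8
shift [-0.0035, 0.0093, 0.1067] turn [0.0, -0.2, 0.0] dist 0.107
shift [-0.0036, 0.1063, 0.1067] turn [0.0, -0.2, 0.0] dist 0.151
```

```bash
python3 - <<'E'
from h import *
P=np.load("c0.npz")
for k in("ct","cs"):
    p=P[k].reshape(-1,3); m=(p[:,2]>.14)&(p[:,2]<.2)&(p[:,1]<-.35)&(p[:,0]>.4)&(p[:,0]<.66)
    for xa in (.4,.45,.5,.55,.6): 
        q=p[m&(abs(p[:,0]-xa-.025)<.025)]; print(k,xa,np.sort(q[:,1])[-3:].round(3))
go([[.508,-.366,.14],[.508,-.366,.083]],-20)
E
```

```text
ct 0.4 [-0.485 -0.484 -0.484]
ct 0.45 [-0.479 -0.478 -0.477]
ct 0.5 [-0.473 -0.472 -0.471]
ct 0.55 [-0.466 -0.465 -0.465]
ct 0.6 [-0.463 -0.461 -0.461]
cs 0.4 [-0.485 -0.484 -0.484]
cs 0.45 [-0.478 -0.477 -0.477]
cs 0.5 [-0.472 -0.471 -0.471]
cs 0.55 [-0.465 -0.464 -0.464]
cs 0.6 [-0.462 -0.462 -0.462]
now [ 0.405  -0.3302  0.1628] z-axis [ 0.938 -0.345 -0.   ] grip 0.0457 F [-0.5 -0.7 -0.1] t 13.8
shift [-0.002, 0.0493, 0.1091] turn [0.0, -0.2, 0.0] dist 0.12
shift [-0.0021, 0.1063, 0.1091] turn [0.0, -0.2, 0.0] dist 0.152
```

send_rows(
  plan=[
    [[0, 0, 0.05], [0, 0, 0], 110],
    [[-0.002, 0.02, 0.1], [0, 0, 0], 110],
    [[-0.002, 0.049, 0.109], [0, 0, 0], 110],
    [[-0.002, 0.08, 0.109], [0, 0, 0], 110],
    [[-0.002, 0.106, 0.109], [0, 0, 0], 110],
    [[-0.002, 0.106, 0.109], [0, 0, 0], 110],
    [[-0.002, 0.106, 0.109], [0, 0, 0], 160],
    [[-0.002, 0.106, 0.109], [0, 0, 0], 200],
  ],
  squeeze=15,
)

```text
time: 14.6
tcp_pos: [0.5094, -0.3671, 0.0588]
orientation: [[-0.347, 0.002, 0.938], [-0.938, -0.002, -0.347], [0.001, -1.0, 0.003]]
force: [-0.6, -0.8, 0.6]
grip_width: 0.0403
```

send_rows(
  plan=[
    [[0, 0, 0], [0, 0, 0], 230],
    [[0, 0, 0], [0, 0, 0], 255],
    [[0, 0, 0], [0, 0, 0], 255],
  ],
  squeeze=30,
)

```text
time: 14.9
tcp_pos: [0.5066, -0.3679, 0.0583]
orientation: [[-0.348, -0.002, 0.938], [-0.938, -0.002, -0.348], [0.003, -1.0, -0.001]]
force: [-4.7, 0.2, 4.7]
grip_width: 0.0252
```

```bash
python3 - <<'E'
from h import *
s=cap("scene");save("s16",s,(100,240,240,390),4)
a=lambda h:SP[:2]+.125*np.array([np.cos(np.radians(186.2)-h),np.sin(np.radians(186.2)-h)])
go([[*a(h),.083] for h in np.linspace(-.43,.5,9)],-20)
E
```

```text
now [ 0.5066 -0.3679  0.0582] z-axis [ 0.938 -0.348 -0.001] grip 0.0252 F [-5.1 -0.3  4.6] t 14.95
shift [-0.0022, 0.0017, 0.0003] turn [0.1, -0.4, 0.1] dist 0.003
shift [-0.012, 0.0017, -0.0105] turn [0.1, -0.4, 0.1] dist 0.016
shift [-0.0229, 0.0017, -0.0201] turn [0.1, -0.4, 0.1] dist 0.03
shift [-0.0348, 0.0017, -0.0283] turn [0.1, -0.4, 0.1] dist 0.045
shift [-0.0477, 0.0017, -0.0351] turn [0.1, -0.4, 0.1] dist 0.059
shift [-0.0612, 0.0016, -0.0404] turn [0.1, -0.4, 0.1] dist 0.073
shift [-0.0753, 0.0016, -0.044] turn [0.1, -0.4, 0.1] dist 0.087
shift [-0.0897, 0.0016, -0.046] turn [0.1, -0.4, 0.1] dist 0.101
shift [-0.1042, 0.0015, -0.0463] turn [0.1, -0.4, 0.1] dist 0.114
```

View pics/s16.png

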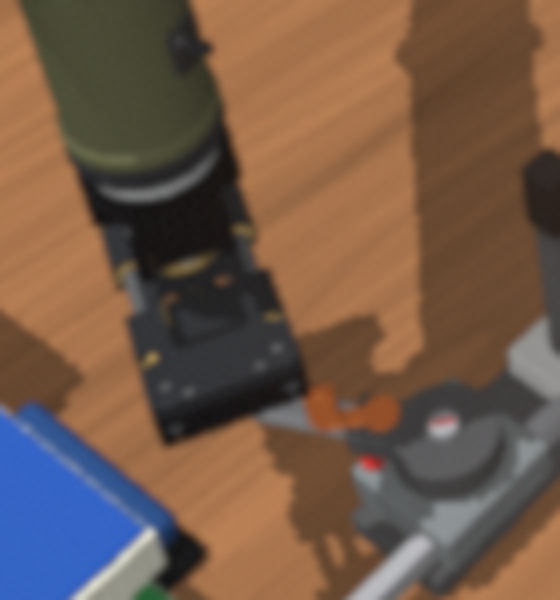

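send_rows(
  plan=[
    [[-0.011, -0.003, -0.0105], [0, 0, 0], 255],
    [[-0.0225, -0.003, -0.02], [0, 0, 0], 255],
    [[-0.0348, -0.003, -0.0283], [0, 0, 0], 255],
    [[-0.0477, -0.003, -0.0351], [0, 0, 0], 255],
    [[-0.0612, -0.003, -0.0404], [0, 0, 0], 255],
    [[-0.0753, -0.003, -0.044], [0, 0, 0], 255],
    [[-0.0897, -0.003, -0.046], [0, 0, 0], 255],
    [[-0.1042, -0.003, -0.0463], [0, 0, 0], 255],
  ],
)

```text
time: 15.75
tcp_pos: [0.4976, -0.2546, 0.0584]
orientation: [[-0.351, -0.005, 0.936], [-0.936, -0.002, -0.351], [0.003, -1.0, -0.004]]
force: [-3.6, -3.2, -7.9]
grip_width: 0.0253
```

```bash
cat >> h.py <<'E'
def arc(h): return SP[:2]+.125*np.array([np.cos(np.radians(186.2)-h),np.sin(np.radians(186.2)-h)])
def han():
    p,R=pose(); d=p-SP; print("handle now",round(np.radians(186.2)-(np.arctan2(d[1],d[0])%(2*np.pi)),3),"r",np.hypot(d[0],d[1]).round(4),"wrench",np.round(ctrl.get_obs()["wrist_torque"],2))
E
python3 - <<'E'
from h import *
s=cap("scene");save("s17",s,(100,240,240,390),4)
han();go([[*arc(h),.084] for h in np.linspace(.5,-.5,9)],-20)
E
```

```text
handle now 0.523 r 0.1267 wrench [-0.5   0.69 -0.54]
now [ 0.4989 -0.2508  0.0584] z-axis [ 0.938 -0.348 -0.004] grip 0.0254 F [-2.4 -1.7 -8.3] t 15.8
shift [0.0029, 0.0009, 0.0016] turn [0.2, -0.3, 0.0] dist 0.003
shift [0.0185, 0.0009, 0.002] turn [0.2, -0.3, 0.0] dist 0.019
shift [0.034, 0.0009, 0.0043] turn [0.2, -0.3, 0.0] dist 0.034
shift [0.049, 0.0009, 0.0086] turn [0.2, -0.3, 0.0] dist 0.05
shift [0.0634, 0.0009, 0.0147] turn [0.2, -0.3, 0.0] dist 0.065
shift [0.0769, 0.0009, 0.0225] turn [0.2, -0.3, 0.0] dist 0.08
shift [0.0893, 0.0008, 0.032] turn [0.2, -0.3, 0.0] dist 0.095
shift [0.1004, 0.0008, 0.0429] turn [0.2, -0.3, 0.0] dist 0.109
shift [0.1101, 0.0008, 0.0551] turn [0.2, -0.3, 0.0] dist 0.123
```

View pics/s17.png

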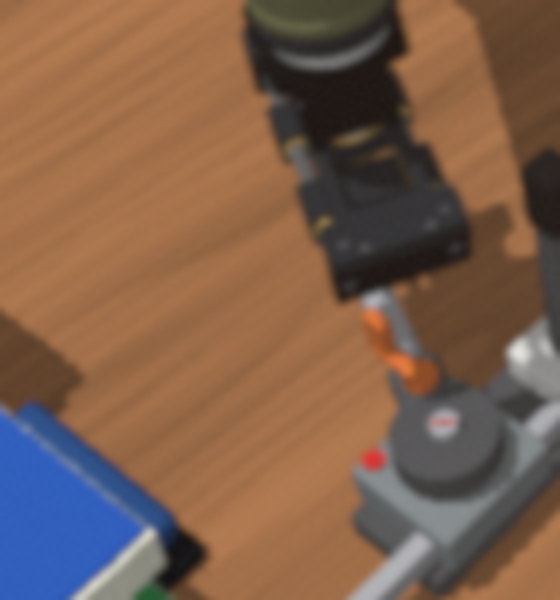

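send_rows(
  plan=[
    [[0.0185, 0.002, 0.002], [0, 0, 0], 255],
    [[0.034, 0.002, 0.0043], [0, 0, 0], 255],
    [[0.049, 0.002, 0.0086], [0, 0, 0], 255],
    [[0.0634, 0.002, 0.0147], [0, 0, 0], 255],
    [[0.0769, 0.002, 0.0225], [0, 0, 0], 255],
    [[0.0893, 0.002, 0.032], [0, 0, 0], 255],
    [[0.1004, 0.002, 0.0429], [0, 0, 0], 255],
    [[0.1101, 0.002, 0.0551], [0, 0, 0], 255],
  ],
)

```text
time: 16.6
tcp_pos: [0.5103, -0.3757, 0.0583]
orientation: [[-0.347, -0.008, 0.938], [-0.938, 0.001, -0.347], [0.002, -1.0, -0.007]]
force: [-10.1, 0.6, 5.4]
grip_width: 0.0253
```

```bash
python3 - <<'E'
from h import *
s=cap("scene");save("s18",s,(100,240,240,390),4)
han();go([[*arc(h),.084] for h in np.linspace(-.5,.5,9)],-20)
E
```

```text
handle now -0.531 r 0.1283 wrench [0.08 1.61 0.37]
now [ 0.5119 -0.3784  0.0583] z-axis [ 0.937 -0.348 -0.004] grip 0.0252 F [-6.5 -0.6  4.1] t 16.65
shift [-0.005, 0.0008, -0.0014] turn [0.2, -0.4, 0.2] dist 0.005
shift [-0.0147, 0.0008, -0.0137] turn [0.2, -0.4, 0.2] dist 0.02
shift [-0.0258, 0.0008, -0.0246] turn [0.2, -0.4, 0.2] dist 0.036
shift [-0.0382, 0.0009, -0.0341] turn [0.2, -0.4, 0.2] dist 0.051
shift [-0.0517, 0.0008, -0.0419] turn [0.2, -0.4, 0.2] dist 0.067
shift [-0.0661, 0.0008, -0.048] turn [0.2, -0.4, 0.2] dist 0.082
shift [-0.0811, 0.0008, -0.0523] turn [0.2, -0.4, 0.2] dist 0.097
shift [-0.0966, 0.0008, -0.0546] turn [0.2, -0.4, 0.2] dist 0.111
shift [-0.1122, 0.0007, -0.0551] turn [0.2, -0.4, 0.2] dist 0.125
```

View pics/s18.png

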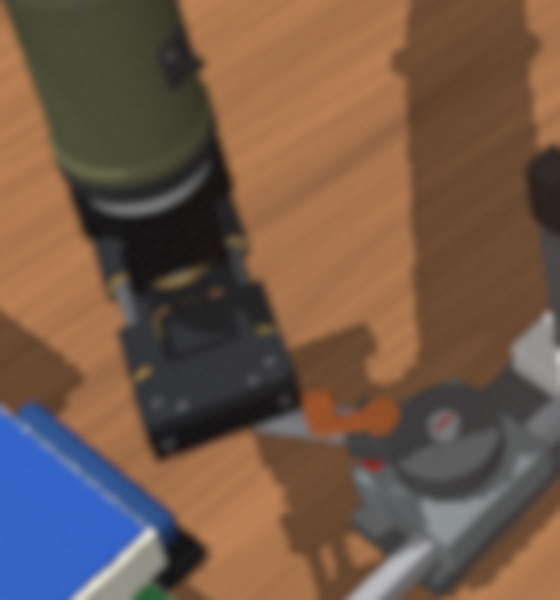

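send_rows(
  plan=[
    [[-0.0147, 0.001, -0.0137], [0, 0, 0], 255],
    [[-0.0258, 0.001, -0.0246], [0, 0, 0], 255],
    [[-0.0382, 0.001, -0.0341], [0, 0, 0], 255],
    [[-0.0517, 0.001, -0.0419], [0, 0, 0], 255],
    [[-0.0661, 0.001, -0.048], [0, 0, 0], 255],
    [[-0.0811, 0.001, -0.0523], [0, 0, 0], 255],
    [[-0.0811, 0.001, -0.0523], [0, 0, 0], 255],
  ],
)

```text
time: 17.35
tcp_pos: [0.4916, -0.2811, 0.0583]
orientation: [[-0.347, -0.003, 0.938], [-0.938, -0.002, -0.347], [0.003, -1.0, -0.002]]
force: [-7.4, -0.6, 6.2]
grip_width: 0.0254
```

```bash
python3 - <<'E'
from h import *
han();go([[*arc(h),.084] for h in np.linspace(.25,-.4,7)],-20)
E
```

```text
handle now 0.274 r 0.125 wrench [-0.12  1.68 -0.2 ]
now [ 0.4916 -0.2811  0.0583] z-axis [ 0.938 -0.347 -0.002] grip 0.0254 F [-7.4 -0.6  6.2] t 17.35
shift [0.003, 0.0008, 0.0006] turn [0.1, -0.3, 0.2] dist 0.003
shift [0.016, 0.0009, 0.0042] turn [0.1, -0.3, 0.2] dist 0.017
shift [0.0286, 0.0009, 0.0092] turn [0.1, -0.3, 0.2] dist 0.03
shift [0.0406, 0.0009, 0.0155] turn [0.1, -0.3, 0.2] dist 0.043
shift [0.0518, 0.0009, 0.023] turn [0.1, -0.3, 0.2] dist 0.057
shift [0.0622, 0.0009, 0.0318] turn [0.1, -0.3, 0.2] dist 0.07
shift [0.0715, 0.0009, 0.0415] turn [0.1, -0.3, 0.2] dist 0.083
```

send_rows(
  plan=[
    [[0.016, -0.001, 0.0042], [0, 0, 0], 255],
    [[0.0286, -0.001, 0.0092], [0, 0, 0], 255],
    [[0.0406, -0.001, 0.0155], [0, 0, 0], 255],
    [[0.0518, -0.001, 0.023], [0, 0, 0], 255],
    [[0.0622, -0.001, 0.0318], [0, 0, 0], 255],
    [[0.0715, -0.001, 0.0415], [0, 0, 0], 255],
    [[0.0715, -0.001, 0.0415], [0, 0, 0], 200],
    [[0.0715, -0.001, 0.0415], [0, 0, 0], 130],
  ],
)

```text
time: 18.15
tcp_pos: [0.5052, -0.3643, 0.0584]
orientation: [[-0.348, -0.003, 0.937], [-0.937, -0.001, -0.348], [0.003, -1.0, -0.003]]
force: [-4.3, -0.5, 0.5]
grip_width: 0.0282
```

send_rows(
  plan=[
    [[0, 0, 0], [0, 0, 0], 110],
    [[0, 0, 0], [0, 0, 0], 110],
    [[0, -0.05, 0], [0, 0, 0], 100],
    [[0, -0.1, 0], [0, 4, 0], 80],
    [[0, -0.15, -0.03], [0, 8, 0], 80],
    [[0, -0.18, -0.08], [0, 16, 0], 80],
  ],
)

```text
time: 18.75
tcp_pos: [0.4481, -0.3389, 0.2331]
orientation: [[-0.593, 0.007, 0.805], [-0.805, -0.003, -0.593], [-0.002, -1.0, 0.008]]
force: [-0.4, -0.4, 1.2]
grip_width: 0.0588
```

```bash
python3 - <<'E'
from h import *
s=cap("scene");save("s19",s,(130,290,250,390),6)
go([[.6036,-.2025,.26],[.6036,-.2025,.165]],-83.8)
E
```

```text
now [ 0.4427 -0.3389  0.2382] z-axis [ 0.799 -0.601  0.009] grip 0.059 F [-4.9  1.6  1.7] t 18.8
shift [-0.2057, 0.0047, 0.0466] turn [-0.6, 46.9, -0.1] dist 0.211
shift [-0.206, 0.0997, 0.0457] turn [-0.6, 46.9, -0.1] dist 0.233
```

View pics/s19.png

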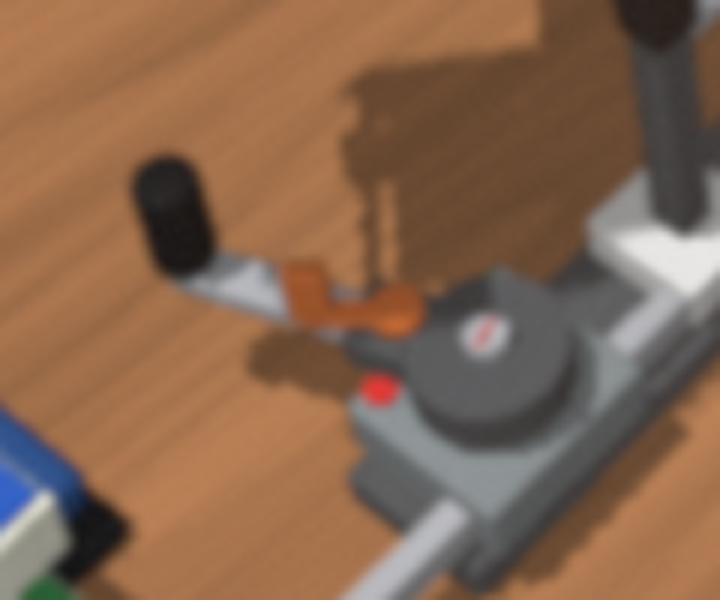

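send_rows(
  plan=[
    [[-0.03, 0, 0.007], [0, 7, 0], 80],
    [[-0.06, 0.004, 0.014], [0, 14, 0], 80],
    [[-0.09, 0.004, 0.021], [0, 21, 0], 80],
    [[-0.12, 0.004, 0.028], [0, 28, 0], 80],
    [[-0.15, 0.004, 0.035], [0, 35, 0], 80],
    [[-0.18, 0.004, 0.042], [0, 42, 0], 80],
    [[-0.206, 0.004, 0.046], [0, 47, 0], 80],
    [[-0.206, 0.004, 0.046], [0, 47, 0], 80],
  ],
)

```text
time: 19.6
tcp_pos: [0.6073, -0.1943, 0.225]
orientation: [[-0.992, 0.003, 0.124], [-0.124, 0.003, -0.992], [-0.004, -1.0, -0.003]]
force: [-1.0, 0.4, -0.6]
grip_width: 0.0597
```

```bash
python3 - <<'E'
from h import *
go([[.6036,-.2025,.21],[.6036,-.2025,.167]],-83.8)
E
```

```text
now [ 0.6073 -0.1943  0.225 ] z-axis [ 0.124 -0.992 -0.003] grip 0.0597 F [-1.   0.4 -0.6] t 19.6
shift [0.0048, 0.0415, 0.0078] turn [0.2, 0.9, -0.2] dist 0.042
shift [0.005, 0.0845, 0.0079] turn [0.2, 0.9, -0.2] dist 0.085
```

send_rows(
  plan=[
    [[0.005, 0.02, 0.008], [0, 1, 0], 80],
    [[0.005, 0.03, 0.008], [0, 1, 0], 80],
    [[0.005, 0.03, 0.008], [0, 1, 0], 80],
  ],
)

```text
time: 19.9
tcp_pos: [0.5984, -0.2092, 0.193]
orientation: [[-0.995, -0.003, 0.099], [-0.099, 0.001, -0.995], [0.003, -1.0, -0.001]]
force: [-1.1, -0.2, -0.3]
grip_width: 0.0599
```

```bash
python3 - <<'E'
from h import *
s=cap("scene");save("s20",s,(180,210,300,310),6)
go([[.6036,-.2025,.167]],-83.8)
E
```

```text
now [ 0.5991 -0.2089  0.1942] z-axis [ 0.099 -0.995 -0.001] grip 0.0599 F [0.5 1.1 0.2] t 19.95
shift [-0.0052, 0.0537, -0.0059] turn [0.0, -0.5, 0.1] dist 0.054
```

View pics/s20.png

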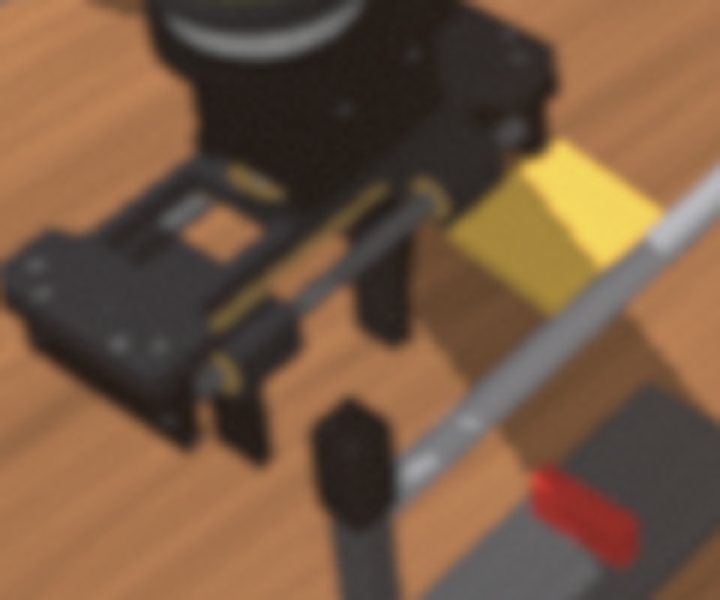

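send_rows(
  plan=[
    [[-0.005, 0.02, -0.006], [0, -0.5, 0], 80],
    [[-0.005, 0.04, -0.006], [0, -0.5, 0], 80],
    [[-0.005, 0.053, -0.006], [0, -0.5, 0], 80],
    [[-0.005, 0.053, -0.006], [0, -0.5, 0], 80],
    [[-0.005, 0.053, -0.006], [0, -0.5, 0], 140],
    [[-0.005, 0.053, -0.006], [0, -0.5, 0], 200],
    [[-0.005, 0.053, -0.006], [0, -0.5, 0], 230],
    [[-0.005, 0.053, -0.006], [0, -0.5, 0], 230],
  ],
  squeeze=25,
)

```text
time: 20.75
tcp_pos: [0.6046, -0.2025, 0.1427]
orientation: [[-0.994, 0.001, 0.108], [-0.108, -0.001, -0.994], [-0.001, -1.0, 0.001]]
force: [-0.7, 0.1, -0.4]
grip_width: 0.0355
```

```bash
python3 - <<'E'
from h import *
s=cap("scene");save("s21",s,(180,210,300,310),6)
p,R=pose()
go([[.6036,-.2025,.167],[*(p[:2]+YS[:2]*.1),p[2]+TO]],-83.8)
E
```

```text
now [ 0.6045 -0.2024  0.1425] z-axis [ 0.108 -0.994  0.001] grip 0.0312 F [-0.5  1.  -0.7] t 20.8
shift [0.0009, 0.002, 0.0] turn [-0.0, 0.0, -0.0] dist 0.002
shift [-0.0, -0.0001, -0.1] turn [-0.0, 0.0, -0.0] dist 0.1
```

View pics/s21.png

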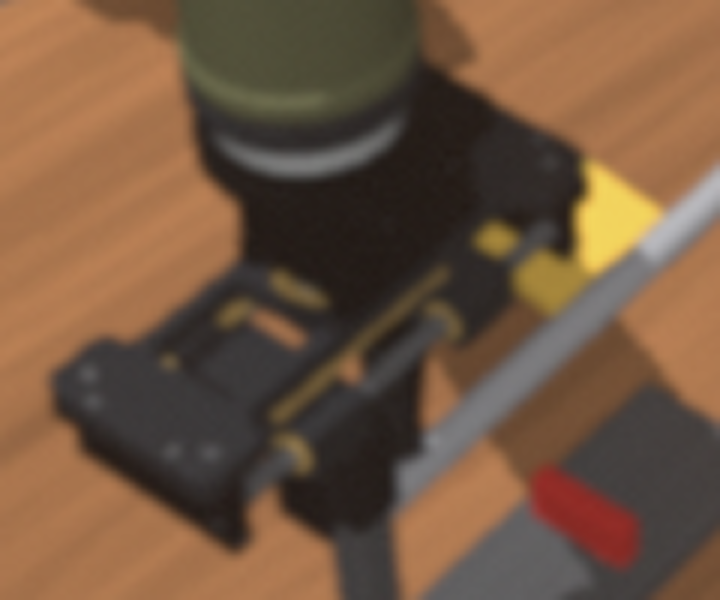

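send_rows(
  plan=[
    [[0, 0, 0], [0, 0, 0], 255],
    [[0, 0, 0], [0, 0, 0], 255],
    [[0, 0, -0.01], [0, 0, 0], 255],
    [[0, 0, -0.03], [0, 0, 0], 255],
    [[0, 0, -0.05], [0, 0, 0], 255],
    [[0, 0, -0.07], [0, 0, 0], 255],
    [[0, 0, -0.085], [0, 0, 0], 255],
    [[0, 0, -0.095], [0, 0, 0], 255],
  ],
)

```text
time: 21.6
tcp_pos: [0.5946, -0.1116, 0.1423]
orientation: [[-0.994, 0.003, 0.107], [-0.107, -0.008, -0.994], [-0.002, -1.0, 0.008]]
force: [5.8, -19.8, -4.9]
grip_width: 0.0236
```

send_rows(
  plan=[
    [[0, 0, -0.003], [0, 0, 0], 255],
    [[0, 0, -0.006], [0, 0, 0], 255],
    [[0, 0, -0.008], [0, 0, 0], 255],
    [[0, 0, -0.008], [0, 0, 0], 255],
  ],
)

```text
time: 22.0
tcp_pos: [0.5947, -0.1119, 0.1421]
orientation: [[-0.995, 0.005, 0.1], [-0.1, -0.014, -0.995], [-0.004, -1.0, 0.014]]
force: [7.4, -19.7, -2.3]
grip_width: 0.0239
```

```bash
python3 - <<'E'
from h import *
s=cap("scene");save("s22",s,(180,180,340,310),4.5)
p,R=pose(); print((p-[.6045,-.2024,0])@YS)
go([[*(p[:2]+YS[:2]*.1),p[2]+TO]],-83.8)
E
```

```text
0.09108531465189974
now [ 0.5948 -0.1118  0.1421] z-axis [ 0.1   -0.995  0.014] grip 0.0236 F [  7.4 -19.5  -3.4] t 22.05
shift [0.0008, -0.0014, -0.1] turn [-0.8, -0.4, -0.2] dist 0.1
```

View pics/s22.png

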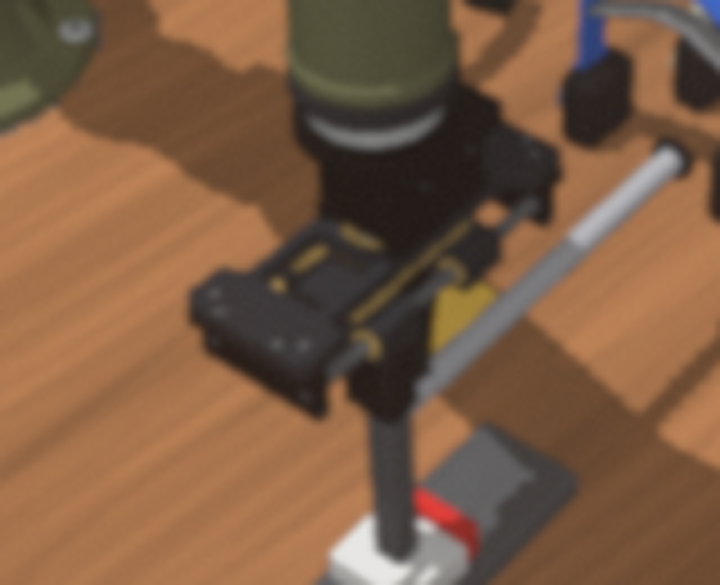

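send_rows(
  plan=[
    [[0, 0, 0.008], [0, 0, 0], 255],
    [[0, 0, 0.01], [0, 0, 0], 200],
    [[0, 0, 0.008], [0, 0, 0], 120],
    [[0, 0, 0.008], [0, 0, 0], 80],
    [[0, 0, 0.008], [0, 0, 0], 80],
    [[0, -0.04, 0.008], [0, 0, 0], 80],
    [[0, -0.08, 0.008], [0, -6, 0], 120],
    [[0.04, -0.1, 0.03], [0, -12, 0], 200],
  ],
)

```text
time: 22.85
tcp_pos: [0.5603, -0.127, 0.2444]
orientation: [[-0.945, 0.005, 0.327], [-0.327, 0.005, -0.945], [-0.006, -1.0, -0.003]]
force: [0.1, -0.4, 0.5]
grip_width: 0.0453
```

send_rows(
  plan=[
    [[0.045, 0, 0], [0, -8, 0], 255],
    [[0.09, 0, 0], [0, -16, 0], 255],
    [[0.13, 0, 0.02], [0, -24, 0], 255],
    [[0.15, 0, 0.03], [0, -32, 0], 255],
    [[0.15, 0, 0.03], [0, -40, 0], 255],
    [[0.15, 0, 0.03], [0, -47, 0], 255],
    [[0.15, 0, 0.03], [0, -52, 0], 255],
  ],
)

```text
time: 23.55
tcp_pos: [0.4231, -0.2077, 0.2414]
orientation: [[-0.333, -0.001, 0.943], [-0.943, 0.002, -0.333], [-0.001, -1.0, -0.002]]
force: [-0.0, 0.4, 0.1]
grip_width: 0.0013
```

```bash
python3 - <<'E'
from h import *
t=cap("top");s=cap("scene")
save("t23",t,(260,130,440,220),4.4); save("s23",s,(130,190,330,400),2.8)
save("s24",s,(130,290,250,390),6)
_go([],None)
E
```

```text
Traceback (most recent call last):
NameError: name '_go' is not defined. Did you mean: 'go'?
```

View pics/t23.png

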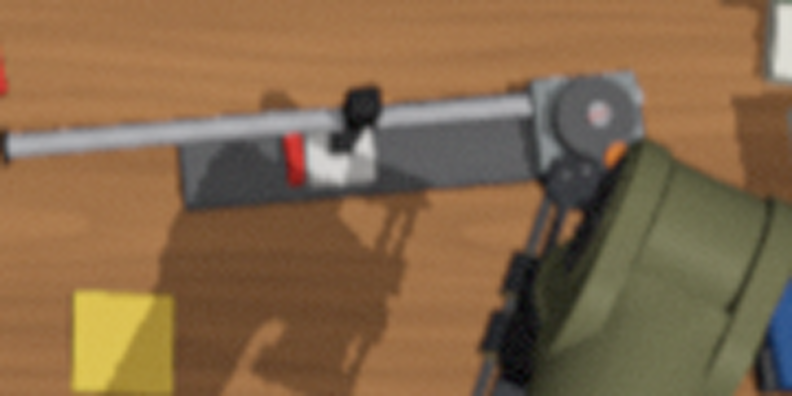

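View pics/s23.png

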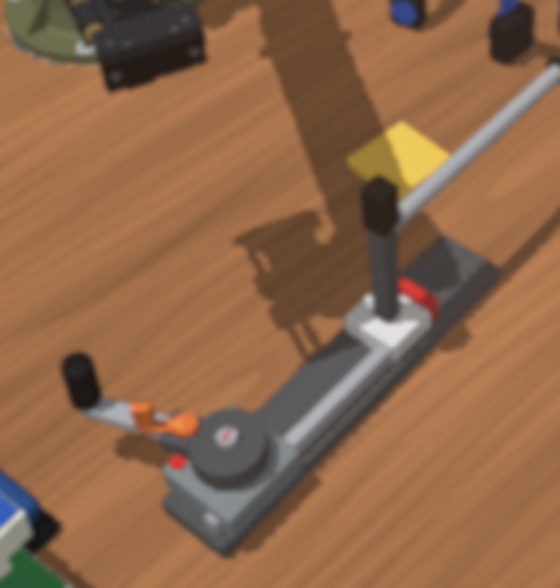

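View pics/s24.png

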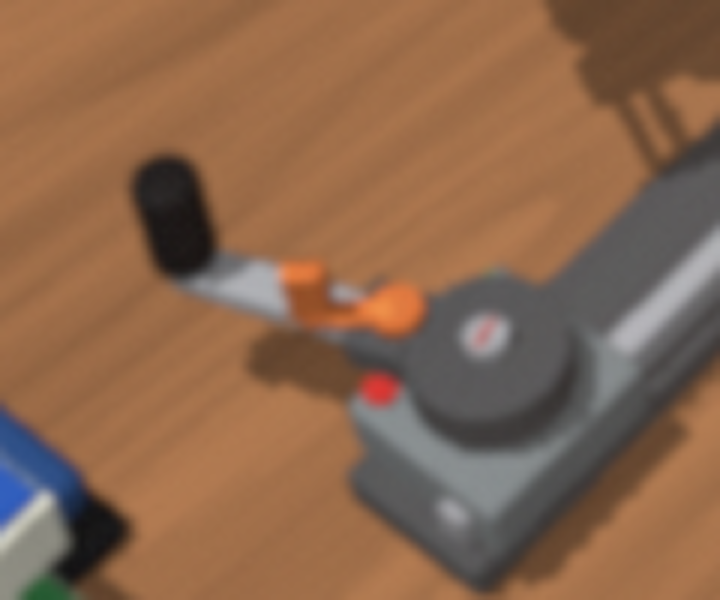

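```bash
python3 - <<'E'
from h import *
t=cap("top");s=cap("scene")
f=lambda p:(p[0]/4.4+260-.4,p[1]/4.4+130-.4); g=lambda p:(p[0]/2.8+130-.4,p[1]/2.8+190-.4)
X,e=tri(t,f((363,98)),s,g((379,188))); print(X,e,(X-[.6036,-.2025,0])@YS)
g=lambda p:(p[0]/6+130-.4,p[1]/6+290-.4)
lev(s,g((167,180)),g((305,272)))
import h; h.go([],None)
E
```

```text
[ 0.59526919 -0.11211556  0.19795755] [np.float64(0.0001030298802918716), np.float64(0.00010302988029202071)] 0.09075090266486144
knob [ 0.5046 -0.3524  0.117 ] 0.1214 tab [ 0.5646 -0.3375  0.105 ] handle -0.322 lever rel -0.437 0.0271
now [ 0.4234 -0.2082  0.2415] z-axis [ 0.941 -0.339 -0.001] grip 0.0004 F [0.6 0.1 0.1] t 23.75
```

```bash
python3 - <<'E'
from h import *
t=cap("top");s=cap("scene")
save("t25",t,(310,145,360,180),14); save("s25",s,(250,280,300,320),14)
E
```

```text
(no output)
```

View pics/t25.png

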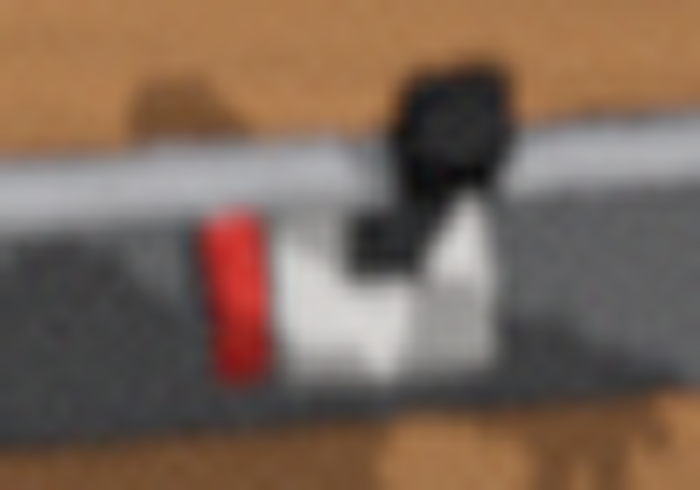

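View pics/s25.png

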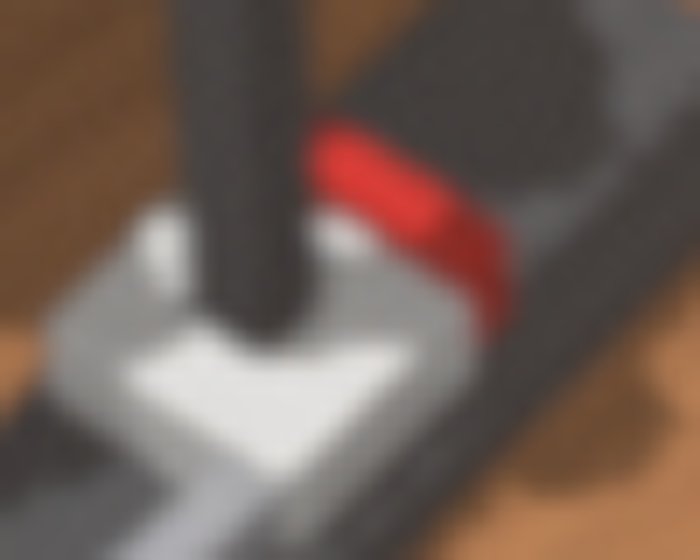

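```bash
python3 - <<'E'
import h; h.go([[.5725,-.360,.15],[.5725,-.360,.088]],26)
E
```

```text
now [ 0.4234 -0.2087  0.2416] z-axis [ 0.941 -0.339 -0.001] grip 0.0006 F [ 0.   1.2 -0.8] t 23.85
shift [0.0918, 0.118, 0.1916] turn [0.0, -45.8, -0.0] dist 0.243
shift [0.0918, 0.18, 0.1917] turn [0.0, -45.8, -0.0] dist 0.279
```

send_rows(
  plan=[
    [[0.015, 0.02, 0.03], [0, -7, 0], 255],
    [[0.03, 0.04, 0.06], [0, -14, 0], 255],
    [[0.045, 0.06, 0.09], [0, -21, 0], 255],
    [[0.06, 0.08, 0.12], [0, -28, 0], 255],
    [[0.075, 0.1, 0.15], [0, -35, 0], 255],
    [[0.09, 0.118, 0.18], [0, -42, 0], 255],
    [[0.092, 0.118, 0.192], [0, -46, 0], 255],
    [[0.092, 0.118, 0.192], [0, -46, 0], 255],
  ],
)

```text
time: 24.65
tcp_pos: [0.5733, -0.3613, 0.1218]
orientation: [[0.44, -0.001, 0.898], [-0.898, 0.002, 0.44], [-0.003, -1.0, -0.0]]
force: [0.3, 0.5, 0.7]
grip_width: 0.0001
```

```bash
python3 - <<'E'
import h; h.go([[.5725,-.360,.088],[.557,-.328,.088]],26)
E
```

```text
now [ 0.5733 -0.3613  0.1218] z-axis [ 0.898  0.44  -0.   ] grip 0.0001 F [0.3 0.5 0.7] t 24.65
shift [-0.0013, 0.0603, -0.0002] turn [0.0, 0.1, -0.1] dist 0.06
shift [-0.0369, 0.0604, 0.0] turn [0.0, 0.1, -0.1] dist 0.071
```

send_rows(
  plan=[
    [[-0.001, 0.03, 0], [0, 0, 0], 255],
    [[-0.001, 0.06, 0], [0, 0, 0], 255],
    [[-0.001, 0.06, 0], [0, 0, 0], 255],
    [[-0.008, 0.06, 0], [0, 0, 0], 255],
    [[-0.016, 0.06, 0], [0, 0, 0], 255],
    [[-0.024, 0.06, 0], [0, 0, 0], 255],
    [[-0.031, 0.06, 0], [0, 0, 0], 255],
    [[-0.037, 0.06, 0], [0, 0, 0], 255],
  ],
)

```text
time: 25.45
tcp_pos: [0.5579, -0.3275, 0.0657]
orientation: [[0.442, 0.004, 0.897], [-0.897, -0.002, 0.442], [0.003, -1.0, 0.003]]
force: [4.0, -1.1, 1.9]
grip_width: 0.0003
```

send_rows(
  plan=[
    [[0, 0, 0], [0, 0, 0], 255],
    [[0.01, 0, 0], [0, 0, 0], 255],
    [[0.012, -0.05, 0], [0, 6, 0], 200],
    [[0.012, -0.08, -0.04], [0, 14, 0], 130],
    [[0, -0.09, -0.09], [0, 22, 0], 110],
    [[-0.03, -0.09, -0.13], [0, 30, 0], 110],
    [[-0.05, -0.09, -0.16], [0, 38, 0], 110],
    [[-0.05, -0.09, -0.16], [0, 46, 0], 110],
  ],
)

```text
time: 26.25
tcp_pos: [0.3845, -0.3548, 0.1533]
orientation: [[-0.35, -0.005, 0.937], [-0.937, 0.001, -0.35], [0.001, -1.0, -0.005]]
force: [0.4, 0.2, 0.4]
grip_width: 0.0407
```

```bash
python3 - <<'E'
from h import *
s=cap("scene");save("s26",s,(130,280,250,380),6)
t=cap("top");save("t26",t,(360,130,450,210),7)
import h; h.go([],None)
E
```

```text
now [ 0.3896 -0.3542  0.1538] z-axis [ 0.94  -0.341 -0.001] grip 0.0459 F [ 0.4 -0.3  0.9] t 26.35
```

View pics/s26.png

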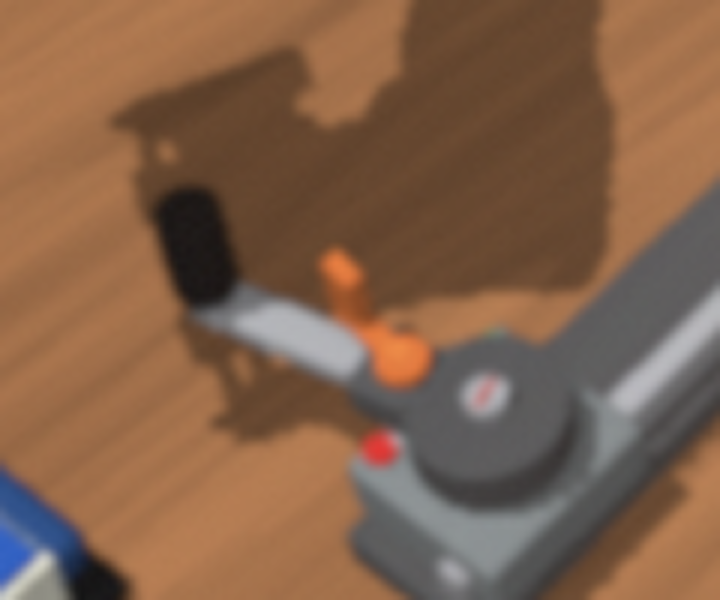

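```bash
python3 - <<'E'
from h import *
s=cap("scene")
g=lambda p:(p[0]/6+130-.4,p[1]/6+280-.4)
lev(s,g((187,210)),g((342,268)))
k=arc(-.22)
print(k)
import h; h.go([[*k,.15],[*k,.087]],-20)
E
```

```text
knob [ 0.4985 -0.3396  0.117 ] 0.1224 tab [ 0.5517 -0.3115  0.105 ] handle -0.206 lever rel 0.362 0.029
[ 0.49657241 -0.34209369]
now [ 0.3907 -0.3539  0.1538] z-axis [ 0.942 -0.337 -0.   ] grip 0.0473 F [ 0.5 -0.9 -0.9] t 26.4
shift [-0.0468, 0.0303, 0.0957] turn [0.0, 0.3, -0.0] dist 0.111
shift [-0.0468, 0.0933, 0.0957] turn [0.0, 0.3, -0.0] dist 0.142
```

send_rows(
  plan=[
    [[-0.02, 0, 0.04], [0, 0, 0], 110],
    [[-0.04, 0.01, 0.08], [0, 0, 0], 110],
    [[-0.047, 0.025, 0.096], [0, 0, 0], 110],
    [[-0.047, 0.04, 0.096], [0, 0, 0], 110],
    [[-0.047, 0.07, 0.096], [0, 0, 0], 110],
    [[-0.047, 0.093, 0.096], [0, 0, 0], 110],
    [[-0.047, 0.093, 0.096], [0, 0, 0], 150],
    [[-0.047, 0.093, 0.096], [0, 0, 0], 200],
  ],
  squeeze=15,
)

```text
time: 27.2
tcp_pos: [0.4965, -0.3421, 0.0606]
orientation: [[-0.338, -0.001, 0.941], [-0.941, 0.001, -0.338], [-0.0, -1.0, -0.001]]
force: [0.2, -0.0, 0.3]
grip_width: 0.0402
```

send_rows(
  plan=[
    [[0, 0, 0], [0, 0, 0], 230],
    [[0, 0, 0], [0, 0, 0], 255],
    [[0, 0, 0], [0, 0, 0], 255],
  ],
  squeeze=30,
)

```text
time: 27.5
tcp_pos: [0.4953, -0.3434, 0.0622]
orientation: [[-0.339, -0.002, 0.941], [-0.941, -0.002, -0.339], [0.003, -1.0, -0.002]]
force: [-5.4, -0.9, 3.1]
grip_width: 0.0252
```

```bash
python3 - <<'E'
from h import *
import h
han();h.go([[*arc(x),.087] for x in np.linspace(-.22,-.48,4)],-20)
E
```

```text
handle now -0.226 r 0.1267 wrench [-0.14  1.19  0.08]
now [ 0.4953 -0.3434  0.0622] z-axis [ 0.941 -0.339 -0.002] grip 0.0252 F [-5.4 -0.9  3.1] t 27.5
shift [-0.0017, 0.0017, 0.0008] turn [0.1, 0.2, 0.1] dist 0.003
shift [0.0065, 0.0017, 0.0079] turn [0.1, 0.2, 0.1] dist 0.01
shift [0.014, 0.0017, 0.0157] turn [0.1, 0.2, 0.1] dist 0.021
shift [0.0208, 0.0017, 0.0241] turn [0.1, 0.2, 0.1] dist 0.032
```

send_rows(
  plan=[
    [[0.0065, 0.001, 0.0079], [0, 0, 0], 255],
    [[0.014, 0.001, 0.0157], [0, 0, 0], 255],
    [[0.0208, 0.001, 0.0241], [0, 0, 0], 255],
    [[0.0208, 0.001, 0.0241], [0, 0, 0], 255],
  ],
)

```text
time: 27.9
tcp_pos: [0.5084, -0.3749, 0.0622]
orientation: [[-0.341, -0.006, 0.94], [-0.94, -0.005, -0.341], [0.007, -1.0, -0.004]]
force: [-11.0, -3.0, 8.0]
grip_width: 0.0253
```

```bash
python3 - <<'E'
from h import *
import h
han();h.go([[*arc(x),.086] for x in np.linspace(-.48,.5,9)],-20)
E
```

```text
handle now -0.493 r 0.1292 wrench [-0.71  2.5   0.42]
now [ 0.5084 -0.3749  0.0622] z-axis [ 0.94  -0.341 -0.004] grip 0.0253 F [-11.  -3.   8.] t 27.9
shift [-0.0044, 0.0026, 0.0011] turn [0.2, 0.0, 0.4] dist 0.005
shift [-0.0142, 0.0026, -0.0106] turn [0.2, 0.0, 0.4] dist 0.018
shift [-0.0253, 0.0026, -0.0211] turn [0.2, 0.0, 0.4] dist 0.033
shift [-0.0377, 0.0025, -0.0301] turn [0.2, 0.0, 0.4] dist 0.048
shift [-0.0511, 0.0025, -0.0376] turn [0.2, 0.0, 0.4] dist 0.063
shift [-0.0653, 0.0024, -0.0433] turn [0.2, 0.0, 0.4] dist 0.078
shift [-0.08, 0.0023, -0.0473] turn [0.2, 0.0, 0.4] dist 0.093
shift [-0.0952, 0.0022, -0.0494] turn [0.2, 0.0, 0.4] dist 0.107
shift [-0.1105, 0.0021, -0.0497] turn [0.2, 0.0, 0.4] dist 0.121
```

send_rows(
  plan=[
    [[-0.008, -0.003, -0.014], [0, 0, 0], 255],
    [[-0.019, -0.003, -0.0245], [0, 0, 0], 255],
    [[-0.0315, -0.003, -0.0335], [0, 0, 0], 255],
    [[-0.0447, -0.003, -0.041], [0, 0, 0], 255],
    [[-0.059, -0.003, -0.0465], [0, 0, 0], 255],
    [[-0.059, -0.003, -0.0465], [0, 0, 0], 255],
  ],
)

```text
time: 28.5
tcp_pos: [0.4885, -0.299, 0.0626]
orientation: [[-0.339, 0.0, 0.941], [-0.941, -0.002, -0.339], [0.002, -1.0, 0.001]]
force: [0.4, -5.1, -10.3]
grip_width: 0.0253
```

```bash
python3 - <<'E'
from h import *
import h
han();h.go([[*arc(x),.086] for x in np.linspace(.1325,.5,4)],-20)
s=cap("scene");save("s27",s,(130,280,250,380),6)
E
```

```text
handle now 0.13 r 0.1265 wrench [-1.   -0.46 -0.31]
now [ 0.4885 -0.299   0.0626] z-axis [ 0.941 -0.339  0.001] grip 0.0253 F [  0.4  -5.1 -10.3] t 28.5
shift [-0.0008, 0.0031, 0.0013] turn [-0.1, 0.2, 0.1] dist 0.003
shift [-0.0155, 0.0031, -0.0026] turn [-0.1, 0.2, 0.1] dist 0.016
shift [-0.0307, 0.003, -0.0048] turn [-0.1, 0.2, 0.1] dist 0.031
shift [-0.046, 0.003, -0.005] turn [-0.1, 0.2, 0.1] dist 0.046
```

View pics/s27.png

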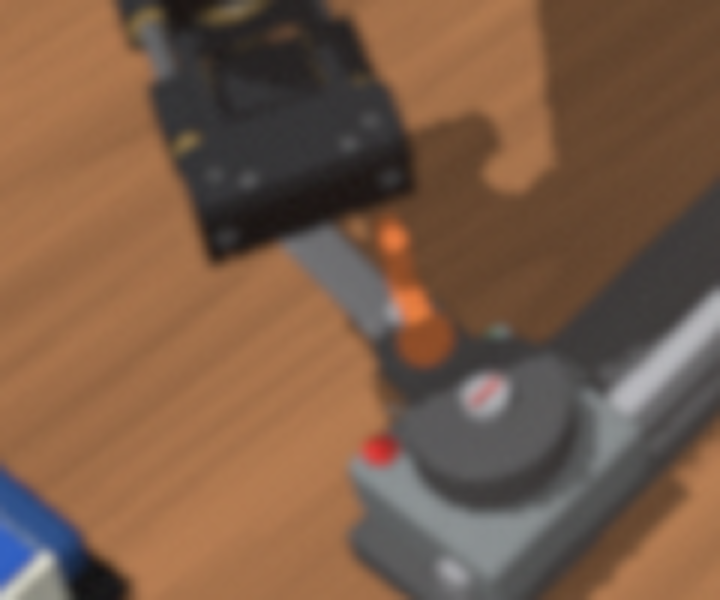

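send_rows(
  plan=[
    [[-0.0147, 0.003, -0.004], [0, 0, 0], 255],
    [[-0.03, 0.003, -0.006], [0, 0, 0], 255],
    [[-0.045, 0.003, -0.006], [0, 0, 0], 255],
    [[-0.048, 0.003, -0.006], [0, 0, 0], 255],
  ],
)

```text
time: 28.95
tcp_pos: [0.4983, -0.2525, 0.0623]
orientation: [[-0.34, -0.003, 0.941], [-0.941, -0.003, -0.34], [0.003, -1.0, -0.002]]
force: [-7.8, -4.6, 7.8]
grip_width: 0.0251
```

```bash
python3 - <<'E'
from h import *
import h
han();h.go([[*arc(x),.086] for x in np.linspace(.5,-.48,9)],-20)
s=cap("scene");save("s28",s,(130,280,250,380),6)
E
```

```text
handle now 0.508 r 0.1266 wrench [-1.01  1.93 -0.52]
now [ 0.4983 -0.2525  0.0623] z-axis [ 0.941 -0.34  -0.002] grip 0.0251 F [-7.8 -4.6  7.8] t 28.95
shift [0.0011, 0.0028, 0.0016] turn [0.1, 0.1, 0.2] dist 0.003
shift [0.0164, 0.0028, 0.0018] turn [0.1, 0.1, 0.2] dist 0.017
shift [0.0315, 0.0029, 0.0039] turn [0.1, 0.1, 0.2] dist 0.032
shift [0.0463, 0.0029, 0.0079] turn [0.1, 0.1, 0.2] dist 0.047
shift [0.0605, 0.003, 0.0136] turn [0.1, 0.1, 0.2] dist 0.062
shift [0.0739, 0.003, 0.021] turn [0.1, 0.1, 0.2] dist 0.077
shift [0.0863, 0.003, 0.03] turn [0.1, 0.1, 0.2] dist 0.091
shift [0.0974, 0.003, 0.0405] turn [0.1, 0.1, 0.2] dist 0.106
shift [0.1073, 0.003, 0.0522] turn [0.1, 0.1, 0.2] dist 0.119
```

View pics/s28.png

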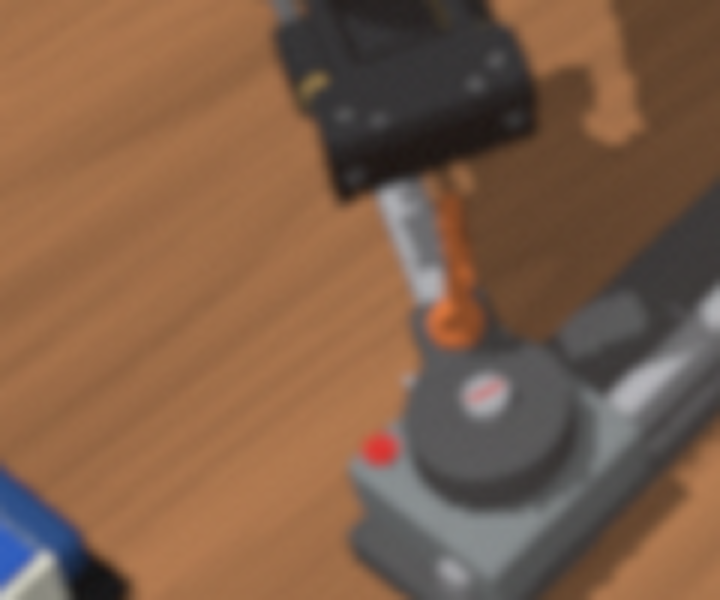

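send_rows(
  plan=[
    [[0.0153, -0.003, -0.001], [0, 0, 0], 255],
    [[0.0304, -0.003, 0.001], [0, 0, 0], 255],
    [[0.0452, -0.003, 0.005], [0, 0, 0], 255],
    [[0.0594, -0.003, 0.0107], [0, 0, 0], 255],
    [[0.0728, -0.003, 0.018], [0, 0, 0], 255],
    [[0.0852, -0.003, 0.027], [0, 0, 0], 255],
    [[0.0963, -0.003, 0.0375], [0, 0, 0], 255],
    [[0.1062, -0.003, 0.049], [0, 0, 0], 255],
  ],
)

```text
time: 29.8
tcp_pos: [0.5028, -0.3698, 0.0625]
orientation: [[-0.339, -0.013, 0.941], [-0.941, 0.001, -0.339], [0.004, -1.0, -0.012]]
force: [-14.0, -1.7, 2.5]
grip_width: 0.0253
```

```bash
python3 - <<'E'
from h import *
import h
han();h.go([],-20)
E
```

```text
handle now -0.437 r 0.1311 wrench [-0.48  2.81  0.54]
now [ 0.5028 -0.3698  0.0625] z-axis [ 0.941 -0.339 -0.012] grip 0.0253 F [-14.   -1.7   2.5] t 29.8
```

send_rows(
  plan=[
    [[-0.007, 0, -0.015], [0, 0, 0], 255],
    [[-0.018, 0, -0.025], [0, 0, 0], 255],
    [[-0.0305, 0, -0.034], [0, 0, 0], 255],
    [[-0.044, 0, -0.0415], [0, 0, 0], 255],
    [[-0.044, 0, -0.0415], [0, 0, 0], 255],
  ],
)

```text
time: 30.3
tcp_pos: [0.4843, -0.3118, 0.0625]
orientation: [[-0.338, -0.002, 0.941], [-0.941, 0.0, -0.338], [0.001, -1.0, -0.002]]
force: [-1.0, -2.6, -8.1]
grip_width: 0.0231
```

```bash
sed -i 's/SP=np.array(\[0.6149,-0.3018,0\])/SP=np.array([0.6125,-0.3035,0])/' h.py; python3 - <<'E'
from h import *
import h
han();h.go([[*arc(x),.086] for x in np.linspace(0,.5,5)],-20)
s=cap("scene");save("s29",s,(130,280,250,380),6)
E
```

```text
handle now 0.043 r 0.1285 wrench [-0.78  0.26 -0.19]
now [ 0.4843 -0.3118  0.0625] z-axis [ 0.941 -0.338 -0.002] grip 0.0231 F [-1.  -2.6 -8.1] t 30.3
shift [0.0035, 0.003, 0.0055] turn [0.1, 0.2, 0.0] dist 0.007
shift [-0.0109, 0.003, -0.0005] turn [0.1, 0.2, 0.0] dist 0.011
shift [-0.026, 0.003, -0.0046] turn [0.1, 0.2, 0.0] dist 0.027
shift [-0.0415, 0.003, -0.0068] turn [0.1, 0.2, 0.0] dist 0.042
shift [-0.0571, 0.003, -0.007] turn [0.1, 0.2, 0.0] dist 0.058
```

View pics/s29.png

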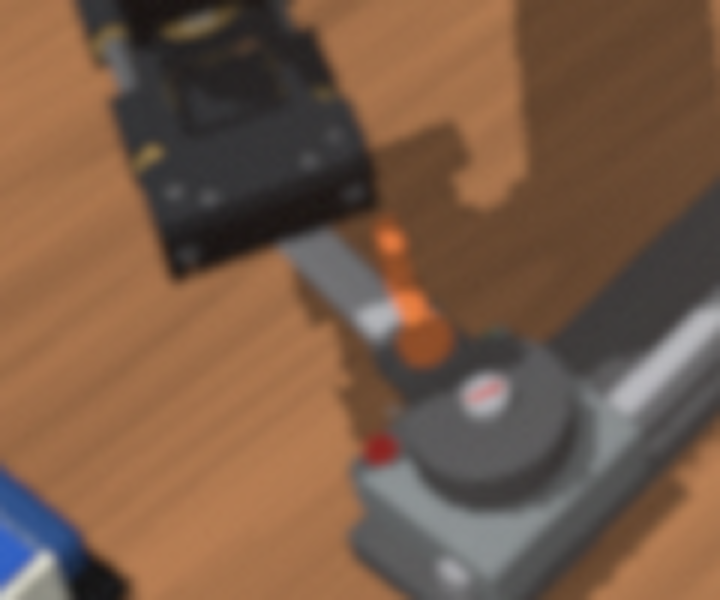

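send_rows(
  plan=[
    [[0, 0, 0], [0, 0, 0], 150],
    [[0, 0, 0], [0, 0, 0], 110],
    [[0, 0, 0], [0, 0, 0], 100],
    [[0, -0.05, 0], [0, 0, 0], 100],
    [[0, -0.06, 0], [0, 8, 0], 100],
    [[0, -0.06, 0], [0, 16, 0], 100],
    [[0, -0.06, 0], [0, 24, 0], 100],
    [[0, -0.06, 0], [0, 32, 0], 100],
  ],
)

```text
time: 31.15
tcp_pos: [0.487, -0.3121, 0.1242]
orientation: [[-0.789, 0.003, 0.614], [-0.614, -0.001, -0.789], [-0.002, -1.0, 0.002]]
force: [0.5, -0.2, 0.0]
grip_width: 0.053
```

send_rows(
  plan=[
    [[0, 0, 0], [0, 8, 0], 100],
    [[0, 0, 0], [0, 16, 0], 100],
    [[0, 0, 0], [0, 24, 0], 100],
    [[0, 0, 0], [0, 32, 0], 100],
    [[0, 0, 0], [0, 32, 0], 100],
  ],
)

```text
time: 31.65
tcp_pos: [0.4868, -0.3121, 0.1239]
orientation: [[-0.994, 0.002, 0.108], [-0.108, -0.001, -0.994], [-0.002, -1.0, 0.001]]
force: [-0.1, -0.1, -0.0]
grip_width: 0.0533
```

```bash
python3 - <<'E'
from h import *
import h
s=cap("scene");save("s30",s,(130,250,250,370),5)
h.go([],-83.8)
p,R=pose()
print((proj(s,p+[0,0,TO])-[130,250])*5)
E
```

```text
now [ 0.4866 -0.312   0.1237] z-axis [ 0.112 -0.994  0.001] grip 0.0528 F [-0.1  0.4 -0. ] t 31.7
[[177.0064518  223.81837914]]
```

View pics/s30.png

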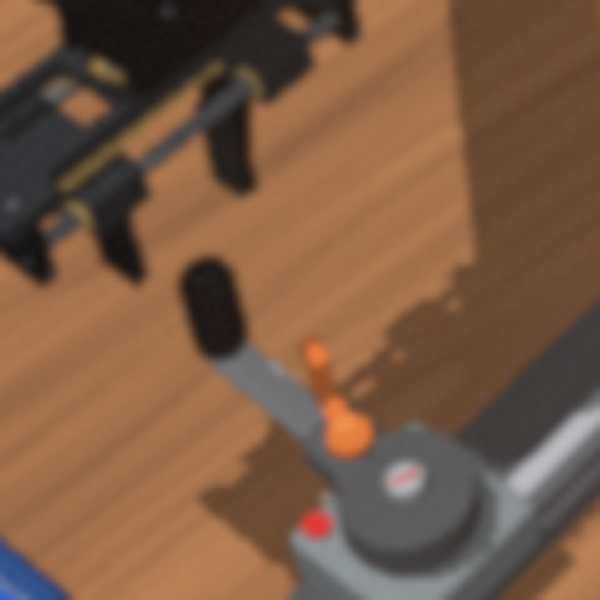

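```bash
python3 - <<'E'
from h import *
import h
s=cap("scene")
g=lambda p:(p[0]/5+130-.4,p[1]/5+250-.4)
lev(s,g((208,280)),g((315,356)))
X=world(s,*g((208,280)),z=.117)[0]
h.go([[X[0]+.001,X[1]-.001,.15],[X[0]+.001,X[1]-.001,.087]],-83.8)
E
```

```text
knob [ 0.4945 -0.309   0.117 ] 0.1181 tab [ 0.5537 -0.2967  0.105 ] handle 0.062 lever rel 0.4 0.0244
now [ 0.4864 -0.312   0.1236] z-axis [ 0.112 -0.994  0.001] grip 0.0524 F [ 0.5 -0.1 -0.1] t 31.75
shift [-0.0092, 0.0001, -0.001] turn [-0.0, 0.2, -0.1] dist 0.009
shift [-0.0091, 0.0631, -0.001] turn [-0.0, 0.2, -0.1] dist 0.064
```

send_rows(
  plan=[
    [[-0.005, 0.02, -0.002], [0, 0, 0], 100],
    [[-0.005, 0.045, -0.002], [0, 0, 0], 100],
    [[-0.005, 0.062, -0.002], [0, 0, 0], 100],
    [[-0.005, 0.062, -0.002], [0, 0, 0], 110],
    [[-0.005, 0.062, -0.002], [0, 0, 0], 150],
    [[-0.005, 0.062, -0.002], [0, 0, 0], 200],
    [[-0.005, 0.062, -0.002], [0, 0, 0], 240],
    [[-0.005, 0.062, -0.002], [0, 0, 0], 240],
  ],
  squeeze=15,
)

```text
time: 32.55
tcp_pos: [0.4909, -0.31, 0.0618]
orientation: [[-0.994, 0.001, 0.108], [-0.108, -0.001, -0.994], [-0.001, -1.0, 0.001]]
force: [-1.1, -2.1, 1.5]
grip_width: 0.0255
```

```bash
python3 - <<'E'
from h import *
import h
han()
h.go([[*arc(x),.087] for x in np.linspace(.06,.55,6)],-83.8)
E
```

```text
handle now 0.055 r 0.1217 wrench [-0.1  -0.06  0.03]
now [ 0.4909 -0.31    0.0618] z-axis [ 0.108 -0.994  0.001] grip 0.0255 F [-1.1 -2.1  1.5] t 32.55
shift [0.0032, 0.0013, -0.0008] turn [-0.1, 0.0, -0.1] dist 0.004
shift [0.0019, 0.0013, -0.013] turn [-0.1, 0.0, -0.1] dist 0.013
shift [-0.0006, 0.0013, -0.025] turn [-0.1, 0.0, -0.1] dist 0.025
shift [-0.0043, 0.0013, -0.0366] turn [-0.1, 0.0, -0.1] dist 0.037
shift [-0.0091, 0.0013, -0.0479] turn [-0.1, 0.0, -0.1] dist 0.049
shift [-0.015, 0.0013, -0.0586] turn [-0.1, 0.0, -0.1] dist 0.061
```

send_rows(
  plan=[
    [[0, 0, -0.013], [0, 0, 0], 240],
    [[-0.002, 0, -0.025], [0, 0, 0], 240],
    [[-0.005, 0, -0.0366], [0, 0, 0], 240],
  ],
)

```text
time: 32.85
tcp_pos: [0.4897, -0.276, 0.0618]
orientation: [[-0.994, -0.001, 0.105], [-0.105, -0.005, -0.994], [0.002, -1.0, 0.004]]
force: [-4.7, -5.4, 3.0]
grip_width: 0.0253
```

send_rows(
  plan=[
    [[-0.005, 0, -0.0115], [0, 0, 0], 240],
    [[-0.009, 0, -0.019], [0, 0, 0], 240],
    [[-0.009, 0, -0.019], [0, 0, 0], 240],
  ],
)

```text
time: 33.15
tcp_pos: [0.4973, -0.2539, 0.0616]
orientation: [[-0.994, -0.001, 0.107], [-0.107, -0.002, -0.994], [0.002, -1.0, 0.002]]
force: [-4.3, -2.6, 3.8]
grip_width: 0.0254
```

```bash
python3 - <<'E'
from h import *
import h
han()
h.go([[*arc(x),.087] for x in np.linspace(.5,-.3,9)],-83.8)
s=cap("scene");save("s31",s,(130,250,250,370),5)
E
```

```text
handle now 0.515 r 0.1255 wrench [-0.54  0.92 -0.15]
now [ 0.4973 -0.2539  0.0616] z-axis [ 0.107 -0.994  0.002] grip 0.0254 F [-4.3 -2.6  3.8] t 33.15
shift [0.0005, 0.0011, 0.0019] turn [-0.1, -0.0, 0.1] dist 0.002
shift [0.0059, 0.0011, 0.0131] turn [-0.1, -0.0, 0.1] dist 0.014
shift [0.0102, 0.0011, 0.0249] turn [-0.1, -0.0, 0.1] dist 0.027
shift [0.0133, 0.0012, 0.037] turn [-0.1, -0.0, 0.1] dist 0.039
shift [0.0151, 0.0012, 0.0493] turn [-0.1, -0.0, 0.1] dist 0.052
shift [0.0158, 0.0012, 0.0618] turn [-0.1, -0.0, 0.1] dist 0.064
shift [0.0151, 0.0012, 0.0743] turn [-0.1, -0.0, 0.1] dist 0.076
shift [0.0133, 0.0012, 0.0866] turn [-0.1, -0.0, 0.1] dist 0.088
shift [0.0102, 0.0013, 0.0987] turn [-0.1, -0.0, 0.1] dist 0.099
```

View pics/s31.png

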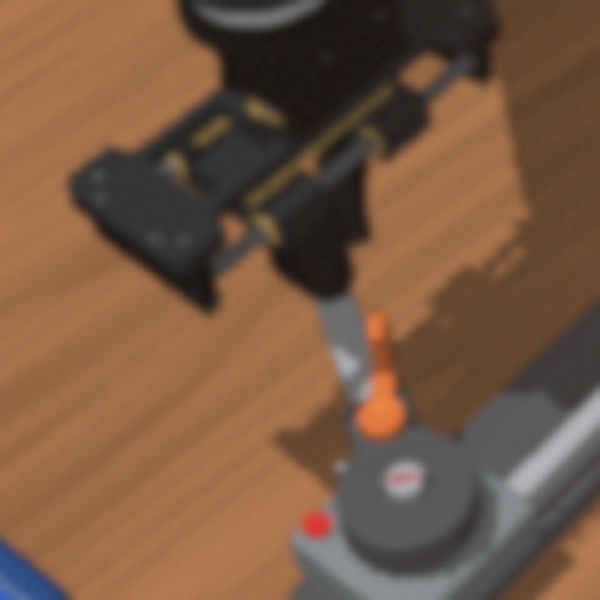

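send_rows(
  plan=[
    [[0.005, 0, 0.011], [0, 0, 0], 240],
    [[0.0095, 0, 0.023], [0, 0, 0], 240],
    [[0.0125, 0, 0.035], [0, 0, 0], 240],
    [[0.0145, 0, 0.0475], [0, 0, 0], 240],
    [[0.015, 0, 0.06], [0, 0, 0], 240],
    [[0.0145, 0, 0.0725], [0, 0, 0], 240],
    [[0.0125, 0, 0.085], [0, 0, 0], 240],
    [[0.0095, 0, 0.097], [0, 0, 0], 240],
  ],
)

```text
time: 34.0
tcp_pos: [0.4994, -0.3503, 0.0611]
orientation: [[-0.994, -0.001, 0.109], [-0.109, 0.001, -0.994], [0.0, -1.0, -0.001]]
force: [-4.9, 3.6, 6.7]
grip_width: 0.0257
```

```bash
python3 - <<'E'
from h import *
import h
han()
h.go([[*arc(x),.087] for x in np.linspace(-.3,.5,9)],-83.8)
E
```

```text
handle now -0.284 r 0.1224 wrench [1.06 1.12 0.26]
now [ 0.4994 -0.3503  0.0611] z-axis [ 0.109 -0.994 -0.001] grip 0.0257 F [-4.9  3.6  6.7] t 34.0
shift [0.0019, 0.0006, 0.0026] turn [0.1, 0.0, 0.0] dist 0.003
shift [0.005, 0.0006, -0.0095] turn [0.1, 0.0, 0.0] dist 0.011
shift [0.0069, 0.0006, -0.0218] turn [0.1, 0.0, 0.0] dist 0.023
shift [0.0075, 0.0006, -0.0343] turn [0.1, 0.0, 0.0] dist 0.035
shift [0.0069, 0.0006, -0.0468] turn [0.1, 0.0, 0.0] dist 0.047
shift [0.005, 0.0006, -0.0592] turn [0.1, 0.0, 0.0] dist 0.059
shift [0.0019, 0.0007, -0.0713] turn [0.1, 0.0, 0.0] dist 0.071
shift [-0.0024, 0.0007, -0.083] turn [0.1, 0.0, 0.0] dist 0.083
shift [-0.0078, 0.0007, -0.0942] turn [0.1, 0.0, 0.0] dist 0.095
```

send_rows(
  plan=[
    [[0.004, -0.002, -0.012], [0, 0, 0], 240],
    [[0.006, -0.002, -0.0245], [0, 0, 0], 240],
    [[0.0065, -0.002, -0.037], [0, 0, 0], 240],
  ],
)

```text
time: 34.3
tcp_pos: [0.4859, -0.3148, 0.0613]
orientation: [[-0.994, -0.004, 0.106], [-0.106, -0.001, -0.994], [0.004, -1.0, 0.0]]
force: [-2.6, -5.7, -6.4]
grip_width: 0.0255
```

send_rows(
  plan=[
    [[-0.0005, 0, -0.0062], [0, 0, 0], 240],
    [[-0.001, 0, -0.0125], [0, 0, 0], 240],
  ],
)

```text
time: 34.5
tcp_pos: [0.4848, -0.3028, 0.0614]
orientation: [[-0.994, -0.005, 0.106], [-0.106, -0.002, -0.994], [0.006, -1.0, 0.001]]
force: [-4.1, -5.9, -6.6]
grip_width: 0.0259
```

send_rows(
  plan=[
    [[-0.001, 0, -0.006], [0, 0, 0], 240],
    [[-0.002, 0, -0.0125], [0, 0, 0], 240],
  ],
)

```text
time: 34.7
tcp_pos: [0.4855, -0.2905, 0.0615]
orientation: [[-0.994, -0.005, 0.106], [-0.106, -0.002, -0.994], [0.005, -1.0, 0.001]]
force: [-4.9, -5.9, -7.2]
grip_width: 0.0253
```

send_rows(
  plan=[
    [[-0.0015, 0.001, -0.006], [0, 0, 0], 240],
    [[-0.003, 0.001, -0.012], [0, 0, 0], 240],
  ],
)

```text
time: 34.9
tcp_pos: [0.4875, -0.2793, 0.0614]
orientation: [[-0.994, -0.004, 0.105], [-0.105, -0.004, -0.994], [0.005, -1.0, 0.003]]
force: [-6.3, -8.0, -2.6]
grip_width: 0.0257
```

send_rows(
  plan=[
    [[-0.002, 0.001, -0.006], [0, 0, 0], 240],
    [[-0.004, 0.001, -0.012], [0, 0, 0], 240],
  ],
)

```text
time: 35.1
tcp_pos: [0.4921, -0.2652, 0.0613]
orientation: [[-0.994, -0.001, 0.106], [-0.106, -0.002, -0.994], [0.001, -1.0, 0.002]]
force: [-3.3, -2.0, 0.9]
grip_width: 0.0256
```

send_rows(
  plan=[
    [[-0.003, 0, -0.006], [0, 0, 0], 240],
    [[-0.006, 0, -0.0115], [0, 0, 0], 240],
  ],
)

```text
time: 35.3
tcp_pos: [0.498, -0.2522, 0.0613]
orientation: [[-0.994, -0.0, 0.108], [-0.108, -0.001, -0.994], [0.0, -1.0, 0.001]]
force: [-3.7, -4.0, 0.7]
grip_width: 0.0256
```

```bash
python3 - <<'E'
from h import *
import h
s=cap("scene");save("s32",s,(130,250,250,370),5)
han()
h.go([[*arc(x),.087] for x in np.linspace(.5,-.3,9)],-83.8)
E
```

```text
handle now 0.541 r 0.1254 wrench [-0.71  0.99 -0.34]
now [ 0.4986 -0.2509  0.0612] z-axis [ 0.109 -0.994  0.   ] grip 0.0254 F [-4.2 -2.6  1.8] t 35.35
shift [0.0022, 0.0007, 0.0046] turn [-0.0, 0.1, -0.0] dist 0.005
shift [0.0076, 0.0008, 0.0159] turn [-0.0, 0.1, -0.0] dist 0.018
shift [0.0119, 0.0008, 0.0276] turn [-0.0, 0.1, -0.0] dist 0.03
shift [0.015, 0.0008, 0.0397] turn [-0.0, 0.1, -0.0] dist 0.042
shift [0.0169, 0.0008, 0.0521] turn [-0.0, 0.1, -0.0] dist 0.055
shift [0.0176, 0.0008, 0.0645] turn [-0.0, 0.1, -0.0] dist 0.067
shift [0.017, 0.0008, 0.077] turn [-0.0, 0.1, -0.0] dist 0.079
shift [0.0151, 0.0008, 0.0894] turn [-0.0, 0.1, -0.0] dist 0.091
shift [0.012, 0.0008, 0.1015] turn [-0.0, 0.1, -0.0] dist 0.102
```

View pics/s32.png

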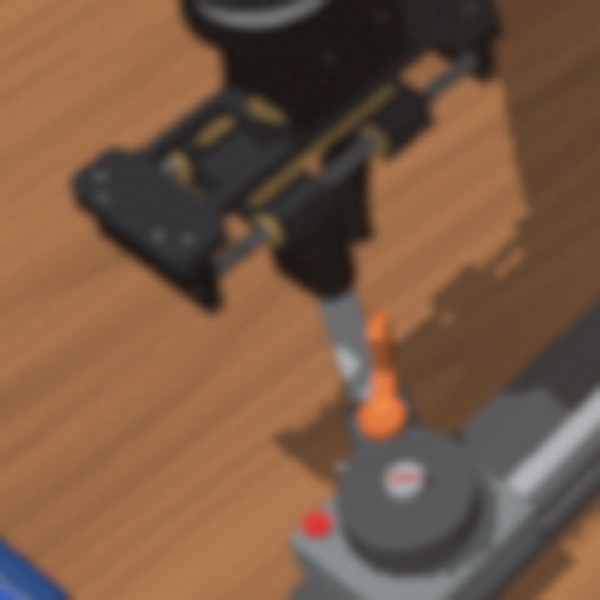

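```bash
cat >> h.py <<'E'
def mark(c,img=None,off=(0,0),s=1):
    im=c["img"] if img is None else img
    q=(proj(c,[[.6145,-.302,.08]])[0]-off)*s
    r=int(4.5*s if s>1 else 5); x,y=q.round().astype(int)
    sub=im[y-r:y+r+1,x-r:x+r+1].astype(float)
    w=np.clip(sub[...,0]-(sub[...,1]+sub[...,2])/2-15,0,None)
    yy,xx=np.mgrid[y-r:y+r+1,x-r:x+r+1]
    P=world(c,(xx.ravel()+.5)/s-.5+off[0],(yy.ravel()+.5)/s-.5+off[1],z=.08)[:,:2]
    w=w.ravel(); 
    m=(P*w[:,None]).sum(0)/w.sum(); C=((P-m)*w[:,None]).T@(P-m)/w.sum()
    e,v=np.linalg.eigh(C); return np.degrees(np.arctan2(v[1,1],v[0,1]))%180, np.sqrt(e).round(4), w.sum()
E
python3 - <<'E'
from h import *
s=cap("scene")
for n,off,k in (("s3",(155,290),6),("s13",(155,290),6),("s14",(155,290),6),("s17",(100,240),4),("s18",(100,240),4),("s19",(130,290),6),("s24",(130,290),6),("s26",(130,280),6),("s27",(130,280),6),("s28",(130,280),6),("s29",(130,280),6),("s30",(130,250),5),("s31",(130,250),5),("s32",(130,250),5)):
    im=cv2.imread(f"pics/{n}.png")[:,:,::-1]
    a=mark(s,im,np.array(off),k); print(n,round(a[0],1),a[1],round(a[2]))
print(mark(s))
E
```

```text
s3 48.7 [0.0015 0.0032] 9910
s13 48.9 [0.0015 0.0033] 10136
s14 48.8 [0.0015 0.0033] 10730
s17 45.8 [0.0015 0.0033] 4558
s18 92.8 [0.0014 0.003 ] 2882
s19 115.9 [0.0014 0.0032] 8892
s24 114.5 [0.0014 0.0031] 8418
s26 115.0 [0.0014 0.0031] 8607
s27 98.5 [0.0016 0.0036] 13204
s28 77.7 [0.0015 0.0033] 10721
s29 74.7 [0.0016 0.0033] 11514
s30 74.3 [0.0016 0.0033] 8310
s31 50.1 [0.0015 0.0033] 6312
s32 46.7 [0.0015 0.0033] 7136
(np.float64(46.11587488911684), array([0.0016, 0.0033]), np.float64(288.0))
```

send_rows(
  plan=[
    [[0, 0, 0.004], [0, 0, 0], 200],
    [[0, 0, 0.004], [0, 0, 0], 130],
    [[0, 0, 0.004], [0, 0, 0], 100],
    [[0, 0, 0.004], [0, 0, 0], 100],
    [[0, -0.05, 0.004], [0, 0, 0], 100],
    [[0.02, -0.1, 0.004], [0, 0, 0], 100],
    [[0.07, -0.15, 0.004], [0, 0, 0], 100],
    [[0.1, -0.16, 0.004], [0, 0, 0], 100],
  ],
)

```text
time: 36.2
tcp_pos: [0.4045, -0.2665, 0.2217]
orientation: [[-0.994, 0.005, 0.111], [-0.111, -0.002, -0.994], [-0.004, -1.0, 0.002]]
force: [0.2, -0.8, 0.6]
grip_width: 0.0529
```

```bash
python3 - <<'E'
from h import *
import h
s=cap("scene");t=cap("top");save("s33",s,(130,180,340,380),3.4);save("t33",t,(260,130,440,220),4.4)
print(mark(s)); im=s["img"][250:370,130:250]; im=cv2.resize(im,None,fx=5,fy=5,interpolation=cv2.INTER_CUBIC); print(mark(s,im,np.array((130,250)),5))
h.go([],-83.8)
E
```

```text
(np.float64(46.915052996393), array([0.0016, 0.0033]), np.float64(299.5))
(np.float64(46.29122839162665), array([0.0015, 0.0033]), np.float64(7433.0))
now [ 0.401  -0.2699  0.2236] z-axis [ 0.103 -0.995  0.007] grip 0.0526 F [ 0.  -0.3 -0.3] t 36.3
```

View pics/s33.png

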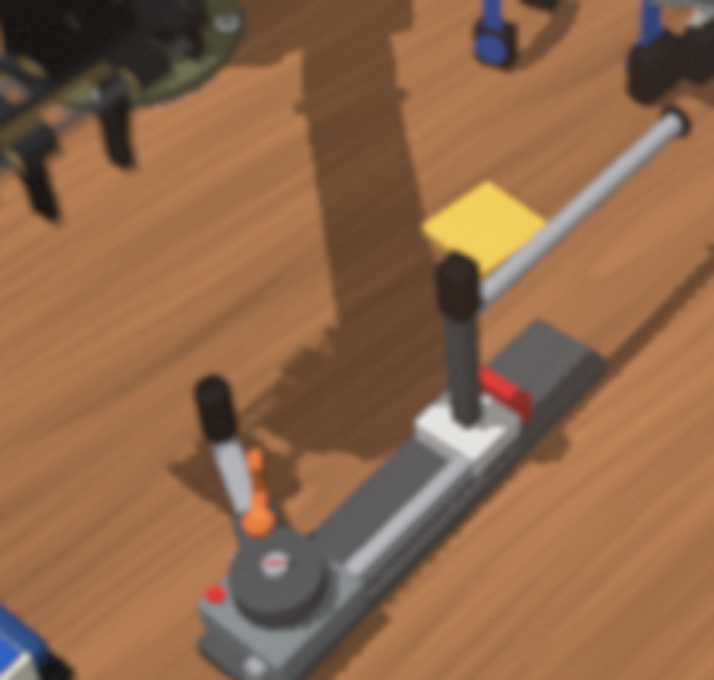

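View pics/t33.png

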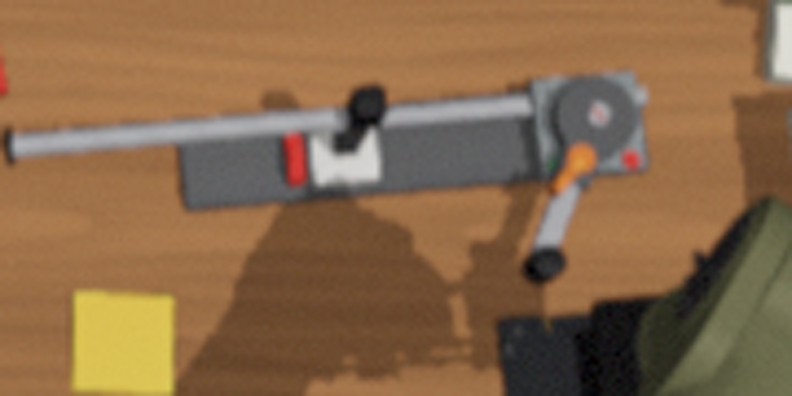

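```bash
cat >> h.py <<'E'
def crowns(verbose=True):
    out={}
    cs={n:cap(n) for n in("top","scene")}
    for n,c in cs.items():
        H=hsv(c);P=cloud(c);h,s,v=[H[...,i].astype(int) for i in range(3)];x,y,z=P[...,0],P[...,1],P[...,2]
        reg=(x>.33)&(x<.65)&(y>.15)&(y<.52)&(z>0.151)&(z<.185)
        for nm,m in dict(b=(h>105)&(h<125)&(s>130),w=(s<60)&(v>110),g=(h>60)&(h<95)&(s>60)).items():
            for q,a,ce in comps(m&reg,30):
                p=P[q]; top=p[p[:,2]>np.percentile(p[:,2],60)-.004]
                (cx,cy),(w,hh),an=cv2.minAreaRect((top[:,:2]*1000).astype(np.float32))
                k=np.polyfit(top[:,0],top[:,1],1)
                out[(nm,n)]=(a,cx/1000,cy/1000,w,hh,top[:,2].mean(),np.degrees(np.arctan(k[0])))
                if verbose: print(nm,n,a,"c",round(cx),round(cy),"mean",top[:,:2].mean(0).round(4),"ztop",top[:,2].mean().round(4),"size",round(w),round(hh),"yaw",round(np.degrees(np.arctan(k[0])),1))
    return cs,out
def barfit(cs):
    for n,c in cs.items():
        H=hsv(c);P=cloud(c);s,v=H[...,1].astype(int),H[...,2].astype(int);x,y,z=P[...,0],P[...,1],P[...,2]
        m=(s<60)&(v>110)&(z>0.14)&(z<0.17)&(y>-0.09)&(y<0.15)&(x>.52)&(x<.64)
        p=P[m]; k=np.polyfit(p[:,1],p[:,0],1); k2=np.polyfit(p[:,1],p[:,0],1)
        print("bar",n,k,"y",p[:,1].min().round(4),p[:,1].max().round(4),"z",np.percentile(p[:,2],[50,90]).round(4))
E
python3 - <<'E'
from h import *
cs,o=crowns(); barfit(cs)
save("t34",cs["top"],(140,130,300,260),5)
save("s34",cs["scene"],(230,130,430,290),4)
E
```

```text
b top 210 c 479 284 mean [0.4772 0.284 ] ztop 0.1626 size 81 23 yaw 1.5
w top 211 c 496 337 mean [0.4944 0.3375] ztop 0.1629 size 81 23 yaw 2.1
g top 193 c 459 432 mean [0.4627 0.4305] ztop 0.1621 size 23 84 yaw -3.1
b scene 140 c 480 285 mean [0.4844 0.2857] ztop 0.1604 size 65 27 yaw 3.9
w scene 168 c 500 340 mean [0.5019 0.3384] ztop 0.1602 size 67 30 yaw 1.7
g scene 103 c 470 432 mean [0.4716 0.4317] ztop 0.16 size 22 69 yaw -5.8
bar top [-0.10766787  0.57866982] y -0.0896 0.1291 z [0.1533 0.158 ]
bar scene [-0.10971796  0.58543477] y -0.09 0.135 z [0.1515 0.1541]
```

View pics/t34.png

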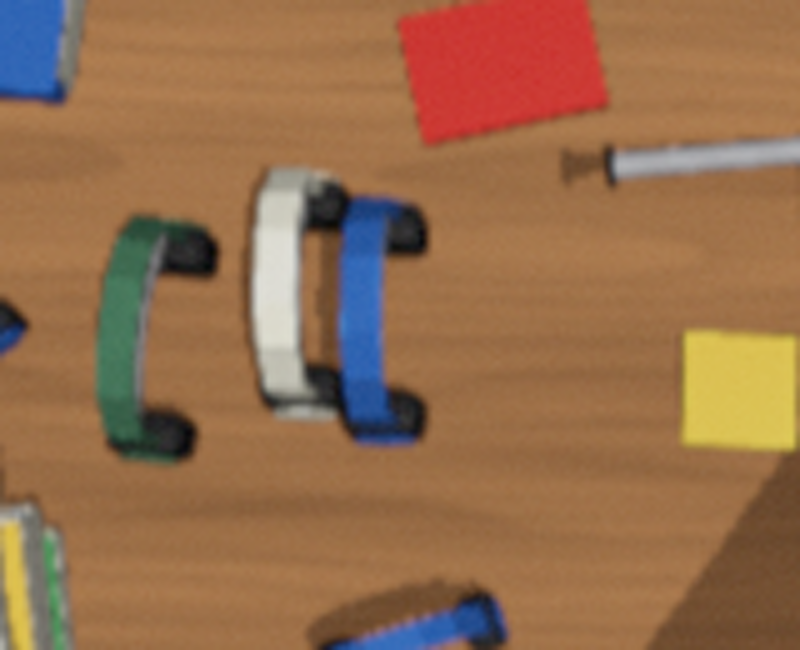

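View pics/s34.png

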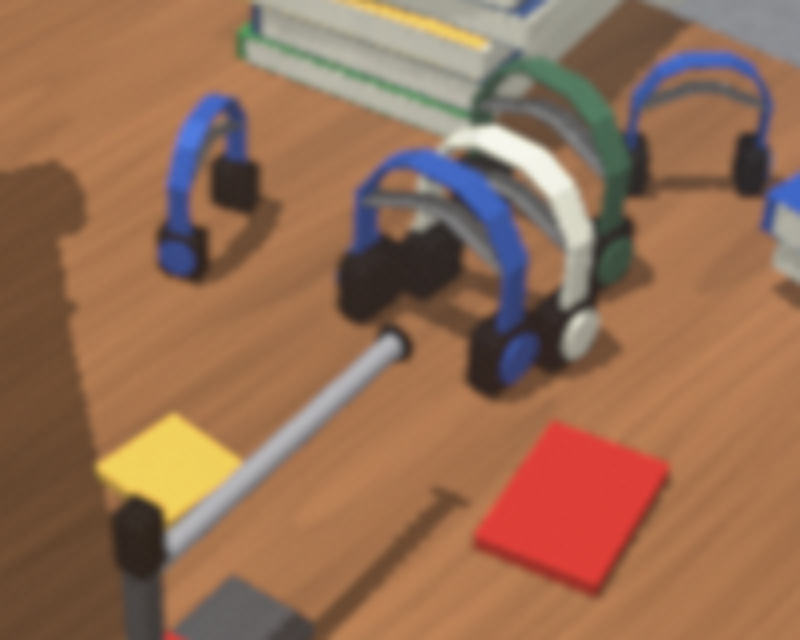

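```bash
python3 - <<'E'
import h; h.go([[.4795,.2845,.25],[.4795,.2845,.14]],-87.3)
E
```

```text
now [ 0.4034 -0.2671  0.2198] z-axis [ 0.107 -0.994  0.002] grip 0.053 F [ 0.7 -0.2 -0.5] t 36.4
shift [-0.1347, -0.0043, -0.5402] turn [-0.1, 3.4, -0.2] dist 0.557
shift [-0.1344, 0.1057, -0.5404] turn [-0.1, 3.4, -0.2] dist 0.567
```

send_rows(
  plan=[
    [[-0.011, -0.004, -0.045], [0, 0, 0], 120],
    [[-0.022, -0.004, -0.09], [0, 0, 0], 120],
    [[-0.033, -0.004, -0.135], [0, 0, 0], 130],
    [[-0.045, -0.004, -0.18], [0, 1, 0], 130],
    [[-0.056, -0.004, -0.225], [0, 1, 0], 130],
    [[-0.067, -0.004, -0.27], [0, 2, 0], 130],
    [[-0.078, -0.004, -0.315], [0, 3, 0], 130],
    [[-0.09, -0.004, -0.36], [0, 3.4, 0], 130],
  ],
  squeeze=15,
)

```text
time: 37.2
tcp_pos: [0.4533, 0.1043, 0.2215]
orientation: [[-0.999, -0.001, 0.051], [-0.051, 0.001, -0.999], [0.001, -1.0, -0.001]]
force: [1.0, -0.6, 0.1]
grip_width: 0.043
```

send_rows(
  plan=[
    [[-0.011, 0, -0.045], [0, 0, 0], 130],
    [[-0.022, 0, -0.09], [0, 0, 0], 130],
    [[-0.033, 0, -0.135], [0, 0, 0], 130],
    [[-0.044, 0, -0.175], [0, 0, 0], 130],
    [[-0.044, 0, -0.175], [0, 0, 0], 130],
    [[-0.044, 0, -0.175], [0, 0, 0], 130],
  ],
)

```text
time: 37.8
tcp_pos: [0.4877, 0.2801, 0.2208]
orientation: [[-0.999, -0.004, 0.053], [-0.053, 0.001, -0.999], [0.004, -1.0, -0.002]]
force: [0.5, -0.9, -0.5]
grip_width: 0.0427
```

```bash
python3 - <<'E'
import h; h.go([[.4795,.2845,.2],[.4795,.2845,.14]],-87.3)
from h import *
print(ctrl.get_obs()["qpos"])
s=cap("scene");save("s35",s,(230,100,430,290),4)
E
```

```text
now [0.4877 0.2801 0.2208] z-axis [ 0.053 -0.999 -0.002] grip 0.0427 F [ 0.5 -0.9 -0.5] t 37.8
shift [0.0078, 0.0474, -0.0048] turn [0.1, 0.4, 0.2] dist 0.048
shift [0.0076, 0.1074, -0.0047] turn [0.1, 0.4, 0.2] dist 0.108
[   7.32581058   11.17238125  -45.06675661   92.21789259    7.80144176
   80.06484373 -125.5119895 ]
```

View pics/s35.png

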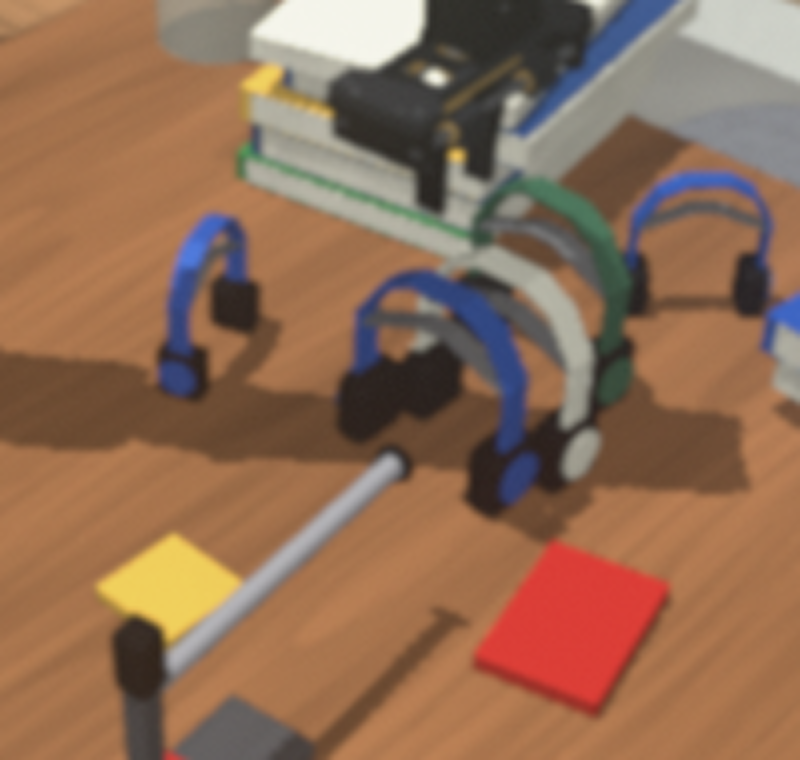

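send_rows(
  plan=[
    [[0.008, 0.02, -0.005], [0, 0.4, 0], 145],
    [[0.008, 0.047, -0.005], [0, 0.4, 0], 145],
    [[0.008, 0.047, -0.005], [0, 0.4, 0], 145],
    [[0.008, 0.047, -0.005], [0, 0.4, 0], 145],
  ],
)

```text
time: 38.25
tcp_pos: [0.481, 0.2811, 0.1757]
orientation: [[-0.999, -0.0, 0.04], [-0.04, -0.001, -0.999], [0.0, -1.0, 0.001]]
force: [-0.6, 0.8, 0.7]
grip_width: 0.0381
```

```bash
python3 - <<'E'
import h; h.go([[.4795,.2845,.14]],-87.3)
from h import *
s=cap("scene");save("s36",s,(280,100,400,220),5)
E
```

```text
now [0.481  0.2811 0.1757] z-axis [ 0.04  -0.999  0.001] grip 0.0381 F [-0.6  0.8  0.7] t 38.25
shift [0.0013, 0.0622, -0.0035] turn [-0.0, -0.4, 0.0] dist 0.062
```

View pics/s36.png

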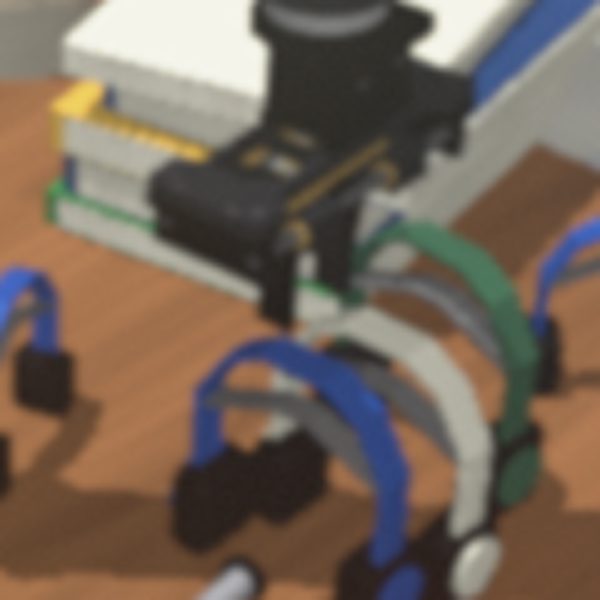

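send_rows(
  plan=[
    [[0.001, 0.02, -0.0035], [0, 0, 0], 145],
    [[0.001, 0.04, -0.0035], [0, 0, 0], 145],
    [[0.001, 0.055, -0.0035], [0, 0, 0], 145],
    [[0.001, 0.062, -0.0035], [0, 0, 0], 145],
    [[0.001, 0.062, -0.0035], [0, 0, 0], 145],
    [[0.001, 0.062, -0.0035], [0, 0, 0], 190],
    [[0.001, 0.062, -0.0035], [0, 0, 0], 230],
    [[0.001, 0.062, -0.0035], [0, 0, 0], 230],
  ],
)

```text
time: 39.1
tcp_pos: [0.4801, 0.2864, 0.1146]
orientation: [[-0.999, 0.002, 0.042], [-0.042, 0.001, -0.999], [-0.002, -1.0, -0.001]]
force: [0.1, 0.2, 1.0]
grip_width: 0.0237
```

send_rows(
  plan=[
    [[0, 0, 0], [0, 0, 0], 255],
    [[0, 0, 0], [0, 0, 0], 255],
  ],
  squeeze=25,
)

```text
time: 39.3
tcp_pos: [0.4801, 0.2864, 0.1145]
orientation: [[-0.999, 0.002, 0.042], [-0.042, 0.001, -0.999], [-0.002, -1.0, -0.001]]
force: [-0.7, 0.1, 3.6]
grip_width: 0.0236
```

```bash
python3 - <<'E'
import h; h.go([],-87.3)
from h import *
s=cap("scene");save("s37",s,(280,100,400,220),5)
E
```

```text
now [0.4801 0.2864 0.1145] z-axis [ 0.042 -0.999 -0.001] grip 0.0236 F [-0.7  0.1  3.6] t 39.3
```

View pics/s37.png

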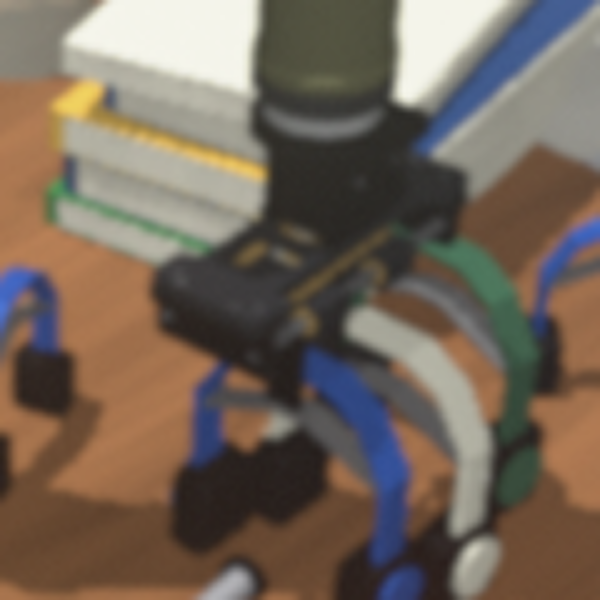

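send_rows(
  plan=[
    [[0, -0.015, 0], [0, 0, 0], 255],
    [[0, -0.04, 0], [0, 0, 0], 255],
    [[0, -0.075, 0], [0, 0, 0], 255],
    [[0, -0.11, 0], [0, 0, 0], 255],
    [[0, -0.145, 0], [0, 0, 0], 255],
    [[0, -0.175, 0], [0, 0, 0], 255],
    [[0, -0.19, 0], [0, 0, 0], 255],
    [[0, -0.19, 0], [0, 0, 0], 255],
  ],
)

```text
time: 40.15
tcp_pos: [0.4801, 0.2865, 0.3055]
orientation: [[-0.999, 0.003, 0.042], [-0.042, 0.001, -0.999], [-0.003, -1.0, -0.001]]
force: [0.5, 0.5, -3.4]
grip_width: 0.0236
```

```bash
python3 - <<'E'
import h; h.go([[.5836,-.016,.33],[.5836,-.016,.171]],-83.8)
from h import *
s=cap("scene");save("s38",s,(180,60,460,300),2.8)
E
```

```text
now [0.4801 0.2865 0.3055] z-axis [ 0.042 -0.999 -0.001] grip 0.0236 F [ 0.5  0.5 -3.4] t 40.15
shift [-0.0907, 0.0019, 0.3066] turn [0.1, -3.8, -0.2] dist 0.32
shift [-0.0903, 0.1609, 0.3067] turn [0.1, -3.8, -0.2] dist 0.358
```

View pics/s38.png

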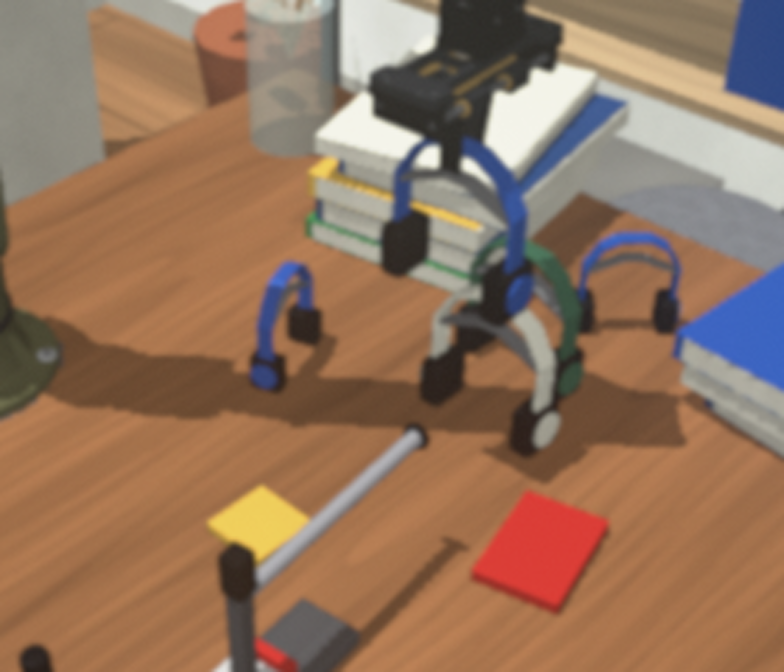

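send_rows(
  plan=[
    [[-0.012, 0, 0.04], [0, 0, 0], 255],
    [[-0.024, 0, 0.08], [0, -1, 0], 255],
    [[-0.036, 0, 0.12], [0, -1.5, 0], 255],
    [[-0.048, 0, 0.16], [0, -2, 0], 255],
    [[-0.06, 0, 0.2], [0, -2.5, 0], 255],
    [[-0.072, 0, 0.24], [0, -3, 0], 255],
    [[-0.083, 0, 0.28], [0, -3.8, 0], 255],
    [[-0.09, 0, 0.3065], [0, -3.8, 0], 255],
  ],
)

```text
time: 41.0
tcp_pos: [0.5816, -0.0211, 0.3005]
orientation: [[-0.995, -0.005, 0.104], [-0.104, -0.001, -0.995], [0.005, -1.0, 0.001]]
force: [-0.4, -0.9, -2.4]
grip_width: 0.0237
```

send_rows(
  plan=[
    [[0, 0, 0], [0, 0, 0], 255],
    [[0, 0, 0], [0, 0, 0], 255],
  ],
)

```text
time: 41.2
tcp_pos: [0.5812, -0.0172, 0.301]
orientation: [[-0.994, -0.005, 0.106], [-0.106, 0.001, -0.994], [0.005, -1.0, -0.002]]
force: [-0.5, 0.9, -2.4]
grip_width: 0.0234
```

```bash
python3 - <<'E'
import h; h.go([[.5836,-.016,.171]],-83.8)
from h import *
s=cap("scene");save("s39",s,(160,60,400,300),2.8)
t=cap("top");save("t39",t,(230,100,420,230),4)
E
```

```text
now [ 0.5812 -0.0172  0.301 ] z-axis [ 0.106 -0.994 -0.002] grip 0.0234 F [-0.5  0.9 -2.4] t 41.2
shift [-0.0033, 0.1565, -0.0007] turn [0.1, -0.1, 0.3] dist 0.156
```

View pics/s39.png

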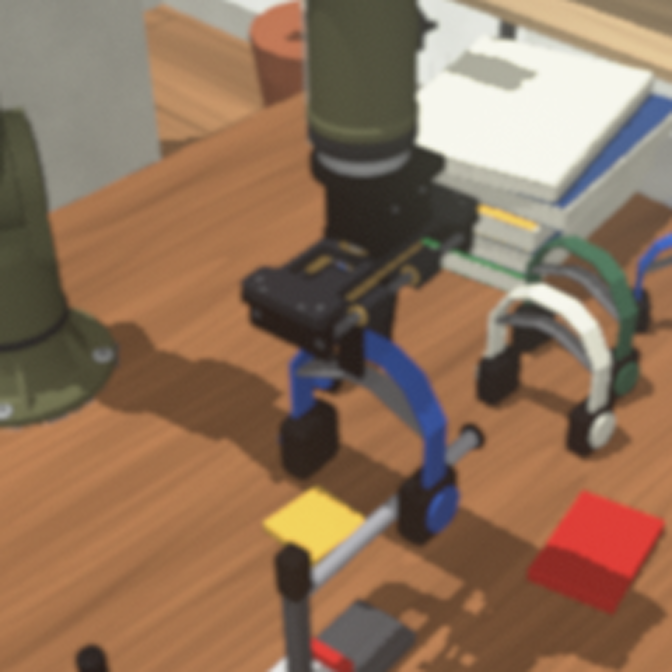

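View pics/t39.png

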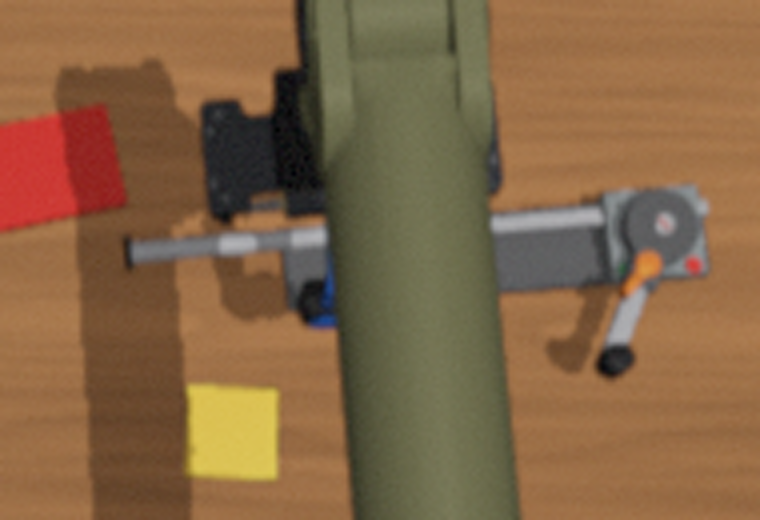

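send_rows(
  plan=[
    [[-0.003, 0.03, 0], [0, 0, 0], 255],
    [[-0.003, 0.065, 0], [0, 0, 0], 255],
    [[-0.003, 0.1, 0], [0, 0, 0], 255],
    [[-0.003, 0.125, 0], [0, 0, 0], 255],
    [[-0.003, 0.14, 0], [0, 0, 0], 255],
    [[-0.003, 0.148, 0], [0, 0, 0], 255],
    [[-0.003, 0.152, 0], [0, 0, 0], 255],
    [[-0.003, 0.154, 0], [0, 0, 0], 255],
  ],
)

```text
time: 42.1
tcp_pos: [0.5859, -0.0159, 0.1505]
orientation: [[-0.994, 0.002, 0.108], [-0.108, -0.0, -0.994], [-0.002, -1.0, 0.0]]
force: [-1.2, -0.2, -2.1]
grip_width: 0.0235
```

```bash
python3 - <<'E'
import h; h.go([[.5836,-.016,.171]],-83.8)
from h import *
s=cap("scene");save("s40",s,(180,130,360,310),4)
E
```

```text
now [ 0.5859 -0.0159  0.1505] z-axis [ 0.108 -0.994  0.   ] grip 0.0235 F [-1.2 -0.2 -2.1] t 42.1
shift [0.0024, 0.006, -0.0001] turn [-0.0, 0.0, -0.1] dist 0.006
```

View pics/s40.png

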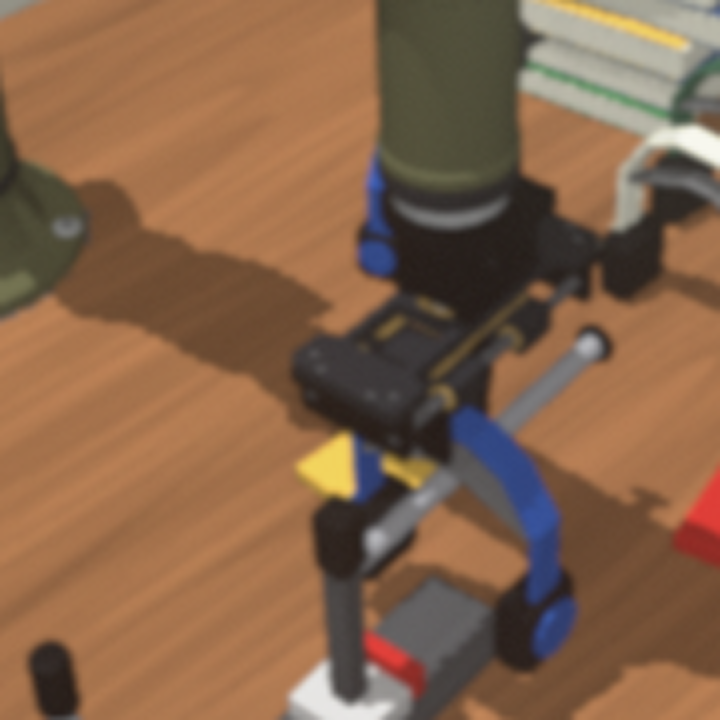

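send_rows(
  plan=[
    [[0.002, 0.002, 0], [0, 0, 0], 255],
    [[0.002, 0.004, 0], [0, 0, 0], 255],
    [[0.002, 0.006, 0], [0, 0, 0], 255],
    [[0.002, 0.006, 0], [0, 0, 0], 255],
  ],
)

```text
time: 42.55
tcp_pos: [0.5837, -0.0166, 0.1445]
orientation: [[-0.994, 0.001, 0.108], [-0.108, -0.0, -0.994], [-0.001, -1.0, 0.001]]
force: [0.6, -0.4, 1.5]
grip_width: 0.0235
```

send_rows(
  plan=[
    [[0, 0, 0], [0, 0, 0], 200],
    [[0, 0, 0], [0, 0, 0], 150],
    [[0, 0, 0], [0, 0, 0], 140],
    [[0, 0, 0], [0, 0, 0], 140],
    [[0, -0.03, 0], [0, 0, 0], 140],
    [[0, -0.07, 0], [0, 0, 0], 140],
    [[0, -0.11, 0], [0, 0, 0], 140],
  ],
  squeeze=15,
)

```text
time: 43.25
tcp_pos: [0.5827, -0.0164, 0.2544]
orientation: [[-0.994, -0.001, 0.108], [-0.108, 0.0, -0.994], [0.001, -1.0, -0.0]]
force: [1.7, -0.2, -0.2]
grip_width: 0.0392
```

send_rows(
  plan=[
    [[0.02, 0, -0.045], [0, 0, 0], 140],
    [[0.035, 0, -0.09], [0, 0, 0], 140],
    [[0.05, 0, -0.135], [0, 0, 0], 140],
    [[0.065, 0, -0.18], [0, 0, 0], 140],
    [[0.075, 0, -0.21], [0, 0, 0], 140],
  ],
)

```text
time: 43.75
tcp_pos: [0.4839, 0.188, 0.2539]
orientation: [[-0.994, 0.0, 0.112], [-0.112, 0.001, -0.994], [-0.001, -1.0, -0.0]]
force: [0.4, 0.3, -0.4]
grip_width: 0.0391
```

```bash
python3 - <<'E'
from h import *
import h
cs,o=crowns()
save("s41",cs["scene"],(180,130,420,330),3.2)
h.go([],-83.8)
E
```

```text
w top 217 c 493 337 mean [0.4934 0.3374] ztop 0.1628 size 75 23 yaw 0.3
g top 193 c 460 431 mean [0.4626 0.4305] ztop 0.163 size 22 79 yaw -2.0
w scene 161 c 502 339 mean [0.5023 0.3389] ztop 0.1603 size 29 74 yaw 0.3
g scene 105 c 472 432 mean [0.4704 0.4323] ztop 0.1602 size 25 69 yaw -6.3
now [0.4832 0.1903 0.2542] z-axis [ 0.118 -0.993 -0.001] grip 0.0392 F [-1.3  0.1 -0. ] t 43.85
```

View pics/s41.png

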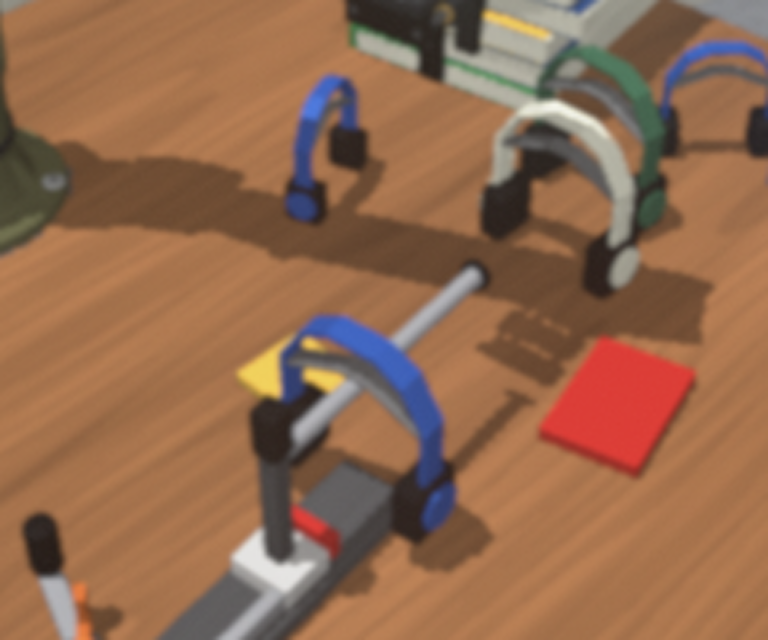

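```bash
python3 - <<'E'
import h; h.go([[.497,.338,.21],[.497,.338,.14]],-89)
E
```

```text
now [0.4832 0.1903 0.2542] z-axis [ 0.118 -0.993 -0.001] grip 0.0392 F [-1.3  0.1 -0. ] t 43.85
shift [-0.0311, 0.071, -0.1449] turn [0.1, 5.8, -0.0] dist 0.164
shift [-0.031, 0.141, -0.1448] turn [0.1, 5.8, -0.0] dist 0.204
```

send_rows(
  plan=[
    [[-0.01, 0.01, -0.045], [0, 2, 0], 145],
    [[-0.02, 0.03, -0.09], [0, 4, 0], 145],
    [[-0.031, 0.06, -0.135], [0, 5.8, 0], 145],
    [[-0.031, 0.07, -0.145], [0, 5.8, 0], 145],
    [[-0.031, 0.07, -0.145], [0, 5.8, 0], 145],
    [[-0.031, 0.07, -0.145], [0, 5.8, 0], 145],
  ],
)

```text
time: 44.45
tcp_pos: [0.5018, 0.3306, 0.1834]
orientation: [[-1.0, -0.0, 0.006], [-0.006, -0.001, -1.0], [0.0, -1.0, 0.001]]
force: [1.0, -0.4, 0.6]
grip_width: 0.0375
```

```bash
python3 - <<'E'
import h; h.go([[.497,.338,.14]],-89)
E
```

```text
now [0.5018 0.3306 0.1834] z-axis [ 0.006 -1.     0.001] grip 0.0375 F [ 1.  -0.4  0.6] t 44.45
shift [0.0047, 0.0699, -0.0075] turn [-0.1, -0.6, 0.0] dist 0.07
```

send_rows(
  plan=[
    [[0.005, 0.01, -0.0075], [0, 0, 0], 145],
    [[0.005, 0.03, -0.0075], [0, 0, 0], 145],
    [[0.005, 0.05, -0.0075], [0, 0, 0], 145],
    [[0.005, 0.065, -0.0075], [0, 0, 0], 145],
    [[0.005, 0.069, -0.0075], [0, 0, 0], 145],
    [[0.005, 0.069, -0.0075], [0, 0, 0], 145],
    [[0.005, 0.069, -0.0075], [0, 0, 0], 190],
    [[0.005, 0.069, -0.0075], [0, 0, 0], 230],
  ],
)

```text
time: 45.25
tcp_pos: [0.4967, 0.3396, 0.1157]
orientation: [[-1.0, 0.002, 0.007], [-0.007, 0.001, -1.0], [-0.002, -1.0, -0.001]]
force: [-0.2, -0.1, 0.8]
grip_width: 0.0283
```

send_rows(
  plan=[
    [[0, 0, 0], [0, 0, 0], 255],
    [[0, 0, 0], [0, 0, 0], 255],
    [[0, 0, 0], [0, 0, 0], 255],
  ],
  squeeze=25,
)

```text
time: 45.55
tcp_pos: [0.4967, 0.3396, 0.1156]
orientation: [[-1.0, 0.001, 0.007], [-0.007, 0.001, -1.0], [-0.001, -1.0, -0.001]]
force: [0.1, -1.1, 4.7]
grip_width: 0.0234
```

send_rows(
  plan=[
    [[0, -0.015, 0], [0, 0, 0], 255],
    [[0, -0.04, 0], [0, 0, 0], 255],
    [[0, -0.075, 0], [0, 0, 0], 255],
    [[0, -0.11, 0], [0, 0, 0], 255],
    [[0, -0.145, 0], [0, 0, 0], 255],
    [[0, -0.175, 0], [0, 0, 0], 255],
    [[0, -0.19, 0], [0, 0, 0], 255],
    [[0, -0.19, 0], [0, 0, 0], 255],
  ],
)

```text
time: 46.35
tcp_pos: [0.4966, 0.34, 0.3067]
orientation: [[-1.0, 0.003, 0.007], [-0.007, 0.002, -1.0], [-0.003, -1.0, -0.002]]
force: [0.3, -0.5, -1.9]
grip_width: 0.0232
```

```bash
python3 - <<'E'
import h; h.go([[.5766,.0485,.33],[.5766,.0485,.171]],-83.8)
from h import *
s=cap("scene");save("s42",s,(180,60,460,300),2.8)
E
```

```text
now [0.4966 0.34   0.3067] z-axis [ 0.007 -1.    -0.002] grip 0.0232 F [ 0.3 -0.5 -1.9] t 46.35
shift [-0.0779, 0.0028, 0.2921] turn [0.1, -5.8, -0.2] dist 0.302
shift [-0.0775, 0.1618, 0.2923] turn [0.1, -5.8, -0.2] dist 0.343
```

View pics/s42.png

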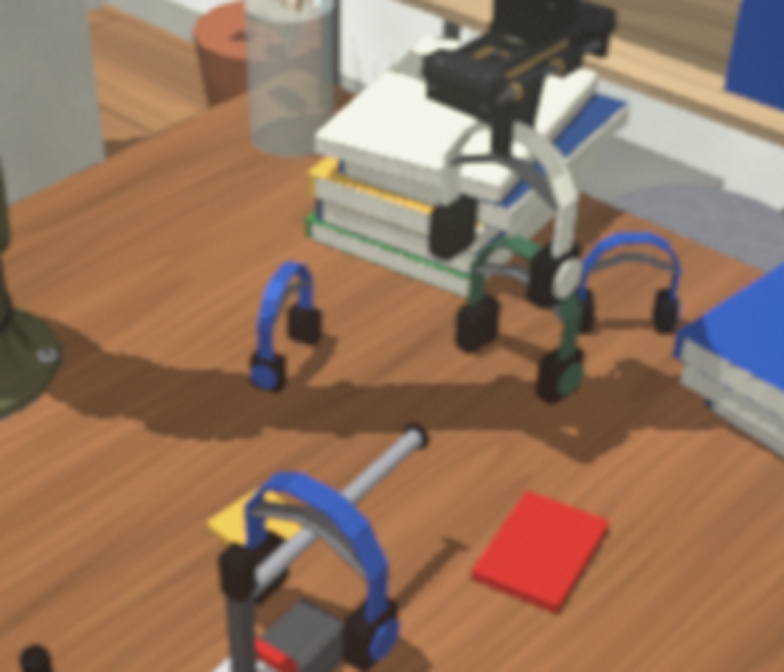

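send_rows(
  plan=[
    [[-0.01, 0, 0.04], [0, -1, 0], 255],
    [[-0.02, 0, 0.08], [0, -2, 0], 255],
    [[-0.03, 0, 0.12], [0, -3, 0], 255],
    [[-0.041, 0, 0.16], [0, -4, 0], 255],
    [[-0.052, 0, 0.2], [0, -5, 0], 255],
    [[-0.063, 0, 0.24], [0, -5.8, 0], 255],
    [[-0.074, 0, 0.28], [0, -5.8, 0], 255],
    [[-0.078, 0, 0.292], [0, -5.8, 0], 255],
  ],
)

```text
time: 47.2
tcp_pos: [0.5762, 0.0401, 0.3015]
orientation: [[-0.995, -0.005, 0.099], [-0.099, -0.003, -0.995], [0.005, -1.0, 0.003]]
force: [0.2, -0.6, -3.0]
grip_width: 0.0237
```

send_rows(
  plan=[
    [[0, 0, 0], [0, 0, 0], 255],
    [[0, 0, 0], [0, 0, 0], 255],
    [[0, 0, 0], [0, 0, 0], 255],
  ],
)

```text
time: 47.5
tcp_pos: [0.5753, 0.0506, 0.3042]
orientation: [[-0.994, -0.001, 0.112], [-0.112, 0.001, -0.994], [0.001, -1.0, -0.001]]
force: [-0.3, -0.3, -1.8]
grip_width: 0.0236
```

```bash
python3 - <<'E'
import h; h.go([[.5766,.0485,.171]],-83.8)
from h import *
s=cap("scene");save("s43",s,(160,60,400,300),2.8)
E
```

```text
now [0.5753 0.0506 0.3042] z-axis [ 0.112 -0.994 -0.001] grip 0.0236 F [-0.3 -0.3 -1.8] t 47.5
shift [-0.0012, 0.1597, 0.0025] turn [0.1, 0.2, 0.1] dist 0.16
```

View pics/s43.png

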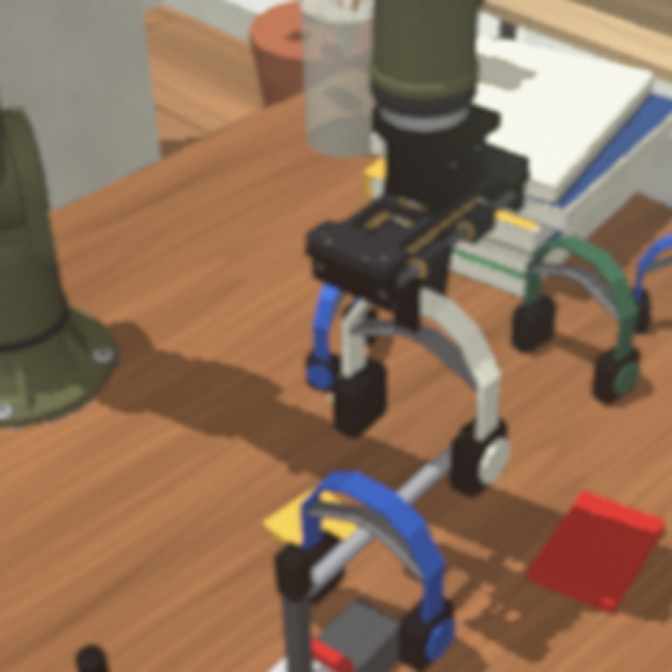

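send_rows(
  plan=[
    [[-0.001, 0.03, 0], [0, 0, 0], 255],
    [[-0.001, 0.065, 0], [0, 0, 0], 255],
    [[-0.001, 0.1, 0], [0, 0, 0], 255],
    [[-0.001, 0.125, 0], [0, 0, 0], 255],
    [[-0.001, 0.143, 0], [0, 0, 0], 255],
    [[-0.001, 0.152, 0], [0, 0, 0], 255],
    [[-0.001, 0.157, 0], [0, 0, 0], 255],
    [[-0.001, 0.157, 0], [0, 0, 0], 255],
  ],
)

```text
time: 48.35
tcp_pos: [0.5772, 0.0485, 0.1479]
orientation: [[-0.994, 0.0, 0.109], [-0.109, -0.0, -0.994], [-0.0, -1.0, 0.0]]
force: [1.3, -0.8, -2.5]
grip_width: 0.0234
```

send_rows(
  plan=[
    [[0, 0.0015, 0], [0, 0, 0], 255],
    [[0, 0.0025, 0], [0, 0, 0], 255],
    [[0, 0.0025, 0], [0, 0, 0], 255],
  ],
)

```text
time: 48.65
tcp_pos: [0.5775, 0.0478, 0.1457]
orientation: [[-0.994, 0.001, 0.108], [-0.108, -0.0, -0.994], [-0.001, -1.0, 0.0]]
force: [-0.1, 0.2, -2.2]
grip_width: 0.0241
```

send_rows(
  plan=[
    [[0, 0.001, 0], [0, 0, 0], 255],
    [[0, 0.002, 0], [0, 0, 0], 255],
    [[0, 0.002, 0], [0, 0, 0], 255],
  ],
)

```text
time: 48.95
tcp_pos: [0.5781, 0.0479, 0.1454]
orientation: [[-0.994, 0.002, 0.108], [-0.108, -0.001, -0.994], [-0.002, -1.0, 0.001]]
force: [-1.8, -0.6, 6.9]
grip_width: 0.0238
```

send_rows(
  plan=[
    [[0, -0.002, 0], [0, 0, 0], 220],
    [[0, -0.002, 0], [0, 0, 0], 150],
    [[0, -0.002, 0], [0, 0, 0], 140],
    [[0, -0.002, 0], [0, 0, 0], 140],
    [[0, -0.03, 0], [0, 0, 0], 140],
    [[0, -0.07, 0], [0, 0, 0], 140],
    [[0, -0.11, 0], [0, 0, 0], 140],
    [[0.02, -0.11, -0.045], [0, 0, 0], 140],
  ],
  squeeze=15,
)

```text
time: 49.75
tcp_pos: [0.5583, 0.0842, 0.2582]
orientation: [[-0.995, 0.01, 0.096], [-0.096, -0.001, -0.995], [-0.01, -1.0, 0.002]]
force: [1.3, 0.4, 0.8]
grip_width: 0.039
```

send_rows(
  plan=[
    [[0.02, 0, -0.045], [0, 2, 0], 140],
    [[0.035, 0, -0.09], [0, 4, 0], 140],
    [[0.05, 0, -0.135], [0, 6, 0], 140],
    [[0.06, 0, -0.18], [0, 8, 0], 140],
    [[0.06, 0, -0.22], [0, 10, 0], 140],
    [[0.06, 0, -0.22], [0, 10, 0], 140],
    [[0.06, 0, -0.22], [0, 10, 0], 140],
  ],
)

```text
time: 50.45
tcp_pos: [0.4685, 0.3035, 0.2529]
orientation: [[-0.998, -0.0, -0.063], [0.063, -0.0, -0.998], [0.0, -1.0, 0.0]]
force: [0.1, -0.5, -0.7]
grip_width: 0.0395
```

```bash
python3 - <<'E'
from h import *
import h
cs,o=crowns()
save("s44",cs["scene"],(180,130,420,330),3.2)
h.go([[.4665,.4318,.21],[.4665,.4318,.14]],-94)
print(np.round(ctrl.get_obs()["qpos"],1))
E
```

```text
g top 95 c 443 431 mean [0.446  0.4319] ztop 0.1626 size 40 20 yaw -1.1
g scene 96 c 470 432 mean [0.4674 0.4319] ztop 0.1603 size 24 68 yaw -6.7
now [0.4697 0.3012 0.2528] z-axis [-0.068 -0.998  0.001] grip 0.0391 F [ 0.4 -0.6  0.9] t 50.55
shift [0.0121, 0.0692, -0.1302] turn [-0.1, 0.1, 0.0] dist 0.148
shift [0.0121, 0.1392, -0.1302] turn [-0.1, 0.1, 0.0] dist 0.191
[   8.2   10.3  -49.1   89.9    7.9   83.4 -135.3]
```

View pics/s44.png

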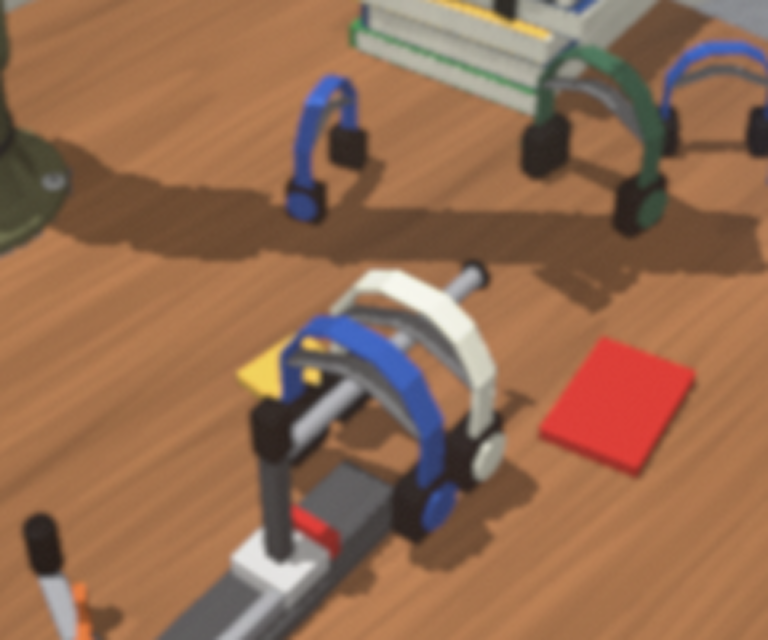

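send_rows(
  plan=[
    [[0, 0, -0.01], [0, -8, 0], 145],
    [[0, 0, -0.02], [0, -16, 0], 145],
    [[0, 0, -0.03], [0, -24, 0], 145],
    [[0, 0, -0.04], [0, -32, 0], 145],
    [[0, 0, -0.05], [0, -40, 0], 145],
    [[0, 0, -0.06], [0, -48, 0], 145],
    [[0, 0, -0.07], [0, -56, 0], 145],
    [[0, 0, -0.08], [0, -64, 0], 145],
  ],
)

```text
time: 51.35
tcp_pos: [0.4759, 0.3806, 0.2528]
orientation: [[-0.495, 0.0, 0.869], [-0.869, -0.001, -0.495], [0.001, -1.0, 0.001]]
force: [0.4, -0.7, 0.3]
grip_width: 0.0374
```

send_rows(
  plan=[
    [[0, 0, 0], [0, -8, 0], 145],
    [[0, 0, 0], [0, -16, 0], 145],
    [[0, 0, 0], [0, -24, 0], 145],
    [[0, 0, 0], [0, -32, 0], 145],
    [[0, 0, 0], [0, -40, 0], 145],
    [[0, 0, 0], [0, -48, 0], 145],
    [[0, 0, 0], [0, -56, 0], 145],
    [[0, 0, 0], [0, -64, 0], 145],
  ],
)

```text
time: 52.15
tcp_pos: [0.4759, 0.3802, 0.2527]
orientation: [[0.564, 0.0, 0.826], [-0.826, -0.002, 0.564], [0.001, -1.0, -0.001]]
force: [0.7, 0.1, -0.7]
grip_width: 0.0377
```

```bash
python3 - <<'E'
from h import *
import h
print(np.round(ctrl.get_obs()["qpos"],1))
cs,o=crowns()
h.go([[.4665,.4318,.22],[.4665,.4318,.14]],86)
E
```

```text
[ 10.7  26.9 -71.4  82.4  25.5  88.6 -24.9]
g top 44 c 432 432 mean [0.433  0.4336] ztop 0.1595 size 36 19 yaw 24.1
g scene 74 c 468 432 mean [0.4687 0.4329] ztop 0.1598 size 20 69 yaw -7.9
now [0.4757 0.3805 0.2525] z-axis [ 0.829  0.56  -0.001] grip 0.0374 F [1.7 0.2 0.2] t 52.25
shift [-0.0477, 0.059, 0.0211] turn [0.1, -52.0, 0.0] dist 0.079
shift [-0.0478, 0.139, 0.0212] turn [0.1, -52.0, 0.0] dist 0.149
```

send_rows(
  plan=[
    [[0, 0, 0], [0, -8, 0], 145],
    [[0, 0, 0], [0, -16, 0], 145],
    [[0, 0, 0], [0, -24, 0], 145],
    [[0, 0, 0], [0, -32, 0], 145],
    [[0, 0, 0], [0, -40, 0], 145],
    [[0, 0, 0], [0, -48, 0], 145],
    [[0, 0, 0], [0, -52, 0], 145],
    [[0, 0, 0], [0, -52, 0], 145],
  ],
)

```text
time: 53.05
tcp_pos: [0.4752, 0.3813, 0.2528]
orientation: [[0.997, 0.0, 0.071], [-0.071, -0.001, 0.997], [0.0, -1.0, -0.001]]
force: [0.5, -0.3, 0.1]
grip_width: 0.0376
```

```bash
python3 - <<'E'
from h import *
import h
print(np.round(ctrl.get_obs()["qpos"],1))
h.go([[.4665,.4318,.22],[.4665,.4318,.14]],86)
E
```

```text
[ 12.7  30.2 -76.8  82.3  29.3  90.1  23.9]
now [0.4752 0.3813 0.2528] z-axis [ 0.071  0.997 -0.001] grip 0.0376 F [ 0.5 -0.3  0.1] t 53.05
shift [-0.0123, 0.0593, 0.0499] turn [0.1, -0.1, 0.0] dist 0.078
shift [-0.0123, 0.1393, 0.0499] turn [0.1, -0.1, 0.0] dist 0.148
```

send_rows(
  plan=[
    [[0, 0, 0], [0, 8, 0], 145],
    [[0, 0, 0], [0, 16, 0], 145],
    [[0, 0, 0], [0, 24, 0], 145],
    [[0, 0, 0], [0, 32, 0], 145],
    [[0, 0, 0], [0, 40, 0], 145],
    [[0, 0, 0], [0, 48, 0], 145],
    [[0, 0, 0], [0, 56, 0], 145],
    [[0, 0, 0], [0, 64, 0], 145],
  ],
)

```text
time: 53.85
tcp_pos: [0.4749, 0.3817, 0.2531]
orientation: [[0.367, 0.0, 0.93], [-0.93, -0.001, 0.367], [0.001, -1.0, 0.0]]
force: [-0.8, 0.1, 0.4]
grip_width: 0.0372
```

```bash
python3 - <<'E'
from h import *
import h
print(np.round(ctrl.get_obs()["qpos"],1))
h.go([],86)
E
```

```text
[  6.6  22.9 -63.4  82.5  20.4  87.  -34.4]
now [0.4749 0.3817 0.2531] z-axis [0.93  0.367 0.   ] grip 0.0372 F [-0.8  0.1  0.4] t 53.85
```

send_rows(
  plan=[
    [[0, 0, 0], [0, 8, 0], 145],
    [[0, 0, 0], [0, 16, 0], 145],
    [[0, 0, 0], [0, 24, 0], 145],
    [[0, 0, 0], [0, 32, 0], 145],
    [[0, 0, 0], [0, 40, 0], 145],
    [[0, 0, 0], [0, 48, 0], 145],
    [[0, 0, 0], [0, 56, 0], 145],
    [[0, 0, 0], [0, 64, 0], 145],
  ],
)

```text
time: 54.65
tcp_pos: [0.4748, 0.3817, 0.2532]
orientation: [[-0.675, 0.0, 0.738], [-0.738, -0.0, -0.675], [-0.0, -1.0, 0.0]]
force: [0.1, -0.2, -0.3]
grip_width: 0.0375
```

send_rows(
  plan=[
    [[0, 0, 0], [0, 8, 0], 145],
    [[0, 0, 0], [0, 16, 0], 145],
    [[0, 0, 0], [0, 24, 0], 145],
    [[0, 0, 0], [0, 32, 0], 145],
    [[0, 0, 0], [0, 40, 0], 145],
    [[0, 0, 0], [0, 48, 0], 145],
    [[0, 0, 0], [0, 48, 0], 145],
  ],
)

```text
time: 55.35
tcp_pos: [0.4748, 0.3818, 0.2533]
orientation: [[-1.0, 0.001, -0.002], [0.002, -0.0, -1.0], [-0.001, -1.0, 0.0]]
force: [0.0, -1.3, -0.8]
grip_width: 0.0377
```

```bash
python3 - <<'E'
from h import *
import h
print(np.round(ctrl.get_obs()["qpos"],1))
cs,o=crowns()
save("s45",cs["scene"],(280,100,420,240),5)
h.go([[.4665,.4318,.22],[.4665,.4318,.14]],-92)
E
```

```text
[  -5.9   16.9  -44.1   82.9   11.8   84.9 -139.9]
g scene 81 c 467 431 mean [0.468  0.4327] ztop 0.1602 size 22 61 yaw -6.1
now [0.4746 0.3821 0.2532] z-axis [ 0.004 -1.     0.   ] grip 0.0379 F [-0.4  0.2 -0.1] t 55.45
shift [0.0079, 0.0597, -0.0498] turn [-0.0, 2.2, -0.0] dist 0.078
shift [0.008, 0.1397, -0.0498] turn [-0.0, 2.2, -0.0] dist 0.149
```

View pics/s45.png

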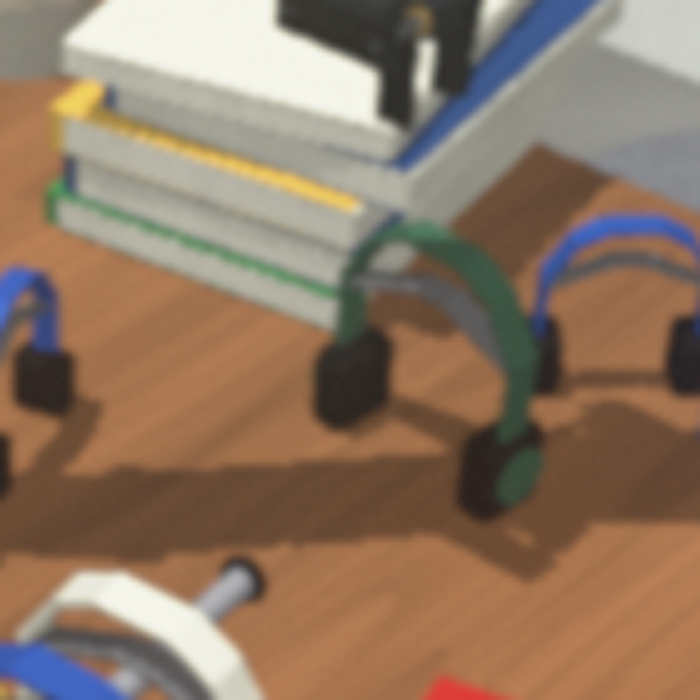

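send_rows(
  plan=[
    [[0.003, 0.01, -0.02], [0, 1, 0], 145],
    [[0.006, 0.03, -0.04], [0, 2, 0], 145],
    [[0.008, 0.05, -0.05], [0, 2, 0], 145],
    [[0.008, 0.059, -0.05], [0, 2, 0], 145],
    [[0.008, 0.059, -0.05], [0, 2, 0], 145],
    [[0.008, 0.059, -0.05], [0, 2, 0], 145],
  ],
)

```text
time: 56.05
tcp_pos: [0.4671, 0.4316, 0.1948]
orientation: [[-0.999, 0.001, -0.032], [0.032, -0.0, -0.999], [-0.001, -1.0, 0.0]]
force: [0.4, -0.1, 0.7]
grip_width: 0.0373
```

```bash
python3 - <<'E'
from h import *
import h
print(np.round(ctrl.get_obs()["qpos"],1))
h.go([[.4665,.4318,.14]],-92)
s=cap("scene");save("s46",s,(280,100,420,240),5)
E
```

```text
[ -11.5   22.   -43.8   84.1   15.3   80.  -147.8]
now [0.4671 0.4316 0.1948] z-axis [-0.032 -0.999  0.   ] grip 0.0373 F [ 0.4 -0.1  0.7] t 56.05
shift [0.0007, 0.0813, -0.0002] turn [-0.0, 0.1, -0.0] dist 0.081
```

View pics/s46.png

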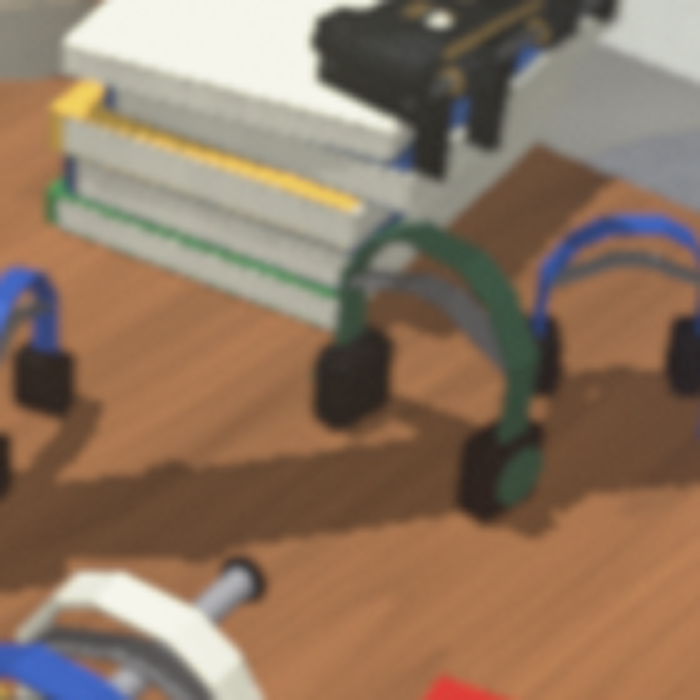

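send_rows(
  plan=[
    [[0.001, 0.02, 0], [0, -2, 0], 145],
    [[0.001, 0.045, 0], [0, -3, 0], 145],
    [[0.001, 0.065, 0], [0, -3, 0], 145],
    [[0.001, 0.078, 0], [0, -3, 0], 145],
    [[0.001, 0.08, 0], [0, -3, 0], 145],
    [[0.001, 0.08, 0], [0, -3, 0], 145],
    [[0.001, 0.08, 0], [0, -3, 0], 190],
    [[0.001, 0.08, 0], [0, -3, 0], 230],
  ],
)

```text
time: 56.9
tcp_pos: [0.4657, 0.4331, 0.1154]
orientation: [[-1.0, 0.002, 0.021], [-0.021, 0.001, -1.0], [-0.002, -1.0, -0.001]]
force: [0.4, -1.0, 1.1]
grip_width: 0.0285
```

send_rows(
  plan=[
    [[0, 0, 0], [0, 0, 0], 255],
    [[0, 0, 0], [0, 0, 0], 255],
    [[0, 0, 0], [0, 0, 0], 255],
  ],
  squeeze=25,
)

```text
time: 57.2
tcp_pos: [0.4656, 0.4333, 0.1152]
orientation: [[-1.0, 0.001, 0.021], [-0.021, 0.001, -1.0], [-0.001, -1.0, -0.001]]
force: [0.0, 0.6, 4.0]
grip_width: 0.0239
```

```bash
python3 - <<'E'
from h import *
import h
print(np.round(ctrl.get_obs()["qpos"],1))
h.go([],-92)
E
```

```text
[ -11.8   25.1  -43.3   90.    17.8   71.9 -146.7]
now [0.4656 0.4333 0.1152] z-axis [ 0.021 -1.    -0.001] grip 0.0239 F [0.  0.6 4. ] t 57.2
```

Gripped (23.9 mm). Lift.

send_rows(
  plan=[
    [[0, -0.015, 0], [0, 0, 0], 255],
    [[0, -0.04, 0], [0, 0, 0], 255],
    [[0, -0.075, 0], [0, 0, 0], 255],
    [[0, -0.11, 0], [0, 0, 0], 255],
    [[0, -0.145, 0], [0, 0, 0], 255],
    [[0, -0.175, 0], [0, 0, 0], 255],
    [[0, -0.19, 0], [0, 0, 0], 255],
    [[0, -0.19, 0], [0, 0, 0], 255],
  ],
)

```text
time: 58.0
tcp_pos: [0.4655, 0.4332, 0.3061]
orientation: [[-1.0, 0.002, 0.021], [-0.021, 0.002, -1.0], [-0.002, -1.0, -0.002]]
force: [-0.3, 0.7, -3.0]
grip_width: 0.0241
```

```bash
python3 - <<'E'
import h; h.go([[.5696,.112,.33],[.5696,.112,.171]],-83.8)
from h import *
print(np.round(ctrl.get_obs()["qpos"],1))
s=cap("scene");save("s47",s,(180,60,460,300),2.8)
t=cap("top");save("t47",t,(230,110,400,230),4.4)
E
```

```text
now [0.4655 0.4332 0.3061] z-axis [ 0.021 -1.    -0.002] grip 0.0241 F [-0.3  0.7 -3. ] t 58.0
shift [-0.0974, 0.0022, 0.3233] turn [0.1, -5.0, -0.1] dist 0.338
shift [-0.097, 0.1612, 0.3236] turn [0.1, -5.0, -0.1] dist 0.374
[ -12.1   20.2  -45.1   73.5   14.2   91.7 -143.7]
```

View pics/s47.png

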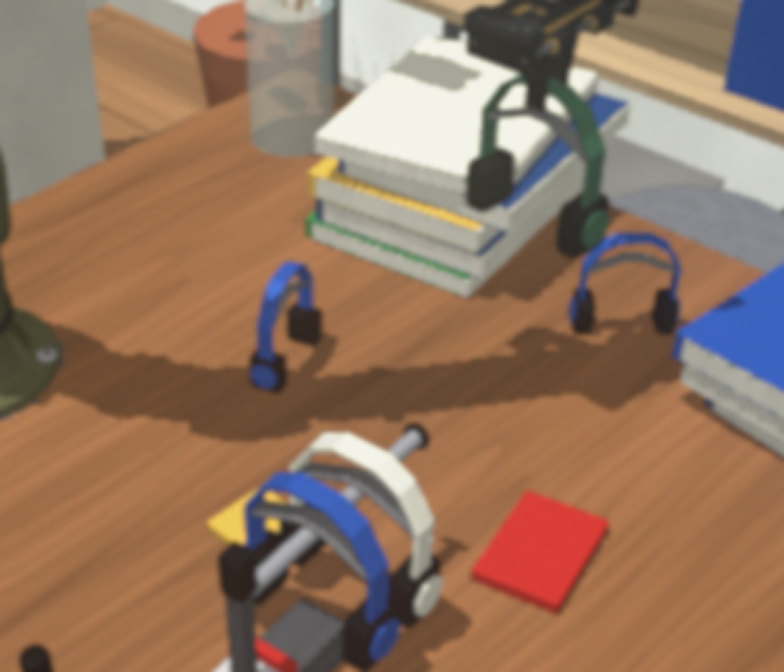

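View pics/t47.png

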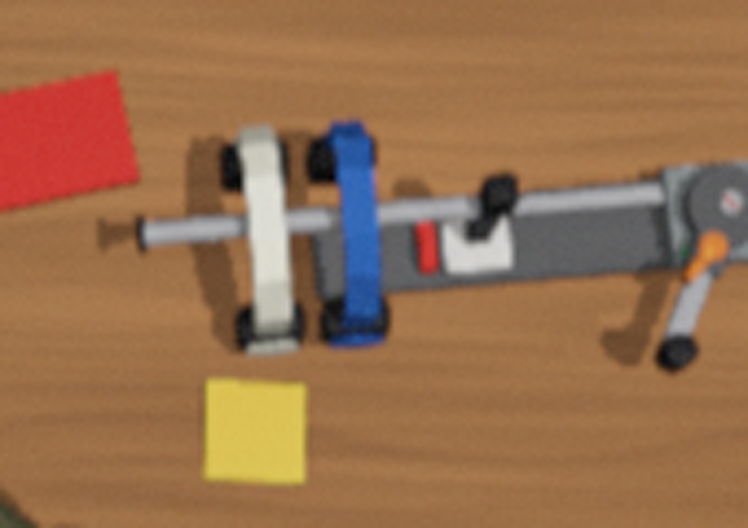

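send_rows(
  plan=[
    [[-0.012, 0, 0.045], [0, -1, 0], 255],
    [[-0.024, 0, 0.09], [0, -2, 0], 255],
    [[-0.037, 0, 0.135], [0, -3, 0], 255],
    [[-0.05, 0, 0.18], [0, -4, 0], 255],
    [[-0.063, 0, 0.22], [0, -5, 0], 255],
    [[-0.077, 0, 0.26], [0, -5, 0], 255],
    [[-0.09, 0, 0.3], [0, -5, 0], 255],
    [[-0.097, 0, 0.323], [0, -5, 0], 255],
  ],
)

```text
time: 58.9
tcp_pos: [0.5691, 0.1057, 0.3012]
orientation: [[-0.995, -0.004, 0.102], [-0.102, -0.003, -0.995], [0.004, -1.0, 0.003]]
force: [-0.3, 0.4, -3.0]
grip_width: 0.0234
```

send_rows(
  plan=[
    [[0, 0, 0], [0, 0, 0], 255],
    [[0, 0, 0], [0, 0, 0], 255],
    [[0, 0, 0], [0, 0, 0], 255],
  ],
)

```text
time: 59.2
tcp_pos: [0.5679, 0.1131, 0.3029]
orientation: [[-0.994, -0.002, 0.11], [-0.11, 0.001, -0.994], [0.002, -1.0, -0.001]]
force: [-0.4, 0.5, -3.1]
grip_width: 0.0235
```

```bash
python3 - <<'E'
import h; h.go([[.5696,.112,.171]],-83.8)
from h import *
s=cap("scene");save("s48",s,(160,60,400,300),2.8)
E
```

```text
now [0.5679 0.1131 0.3029] z-axis [ 0.11  -0.994 -0.001] grip 0.0235 F [-0.4  0.5 -3.1] t 59.2
shift [-0.002, 0.1584, 0.0014] turn [0.1, 0.1, 0.1] dist 0.158
```

View pics/s48.png

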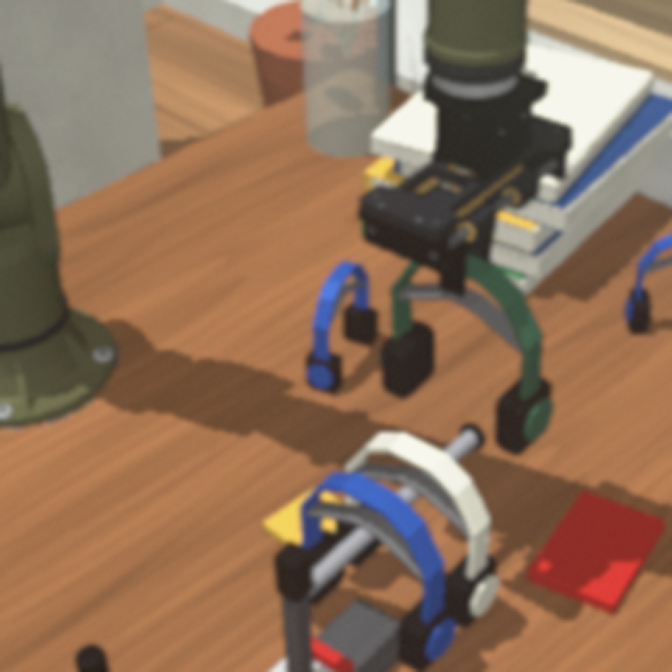

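send_rows(
  plan=[
    [[-0.002, 0.03, 0], [0, 0, 0], 255],
    [[-0.002, 0.065, 0], [0, 0, 0], 255],
    [[-0.002, 0.1, 0], [0, 0, 0], 255],
    [[-0.002, 0.125, 0], [0, 0, 0], 255],
    [[-0.002, 0.143, 0], [0, 0, 0], 255],
    [[-0.002, 0.152, 0], [0, 0, 0], 255],
    [[-0.002, 0.156, 0], [0, 0, 0], 255],
    [[-0.002, 0.156, 0], [0, 0, 0], 255],
  ],
)

```text
time: 60.05
tcp_pos: [0.5709, 0.1124, 0.1484]
orientation: [[-0.994, 0.0, 0.109], [-0.109, 0.0, -0.994], [-0.0, -1.0, -0.0]]
force: [-0.6, -0.9, -2.5]
grip_width: 0.0235
```

send_rows(
  plan=[
    [[0, 0.0015, 0], [0, 0, 0], 255],
    [[0, 0.0025, 0], [0, 0, 0], 255],
    [[0, 0.0025, 0], [0, 0, 0], 255],
  ],
)

```text
time: 60.35
tcp_pos: [0.5712, 0.1118, 0.1462]
orientation: [[-0.994, 0.001, 0.108], [-0.108, -0.0, -0.994], [-0.001, -1.0, 0.0]]
force: [0.4, -0.4, -1.7]
grip_width: 0.0237
```

send_rows(
  plan=[
    [[0, 0.001, 0], [0, 0, 0], 255],
    [[0, 0.0018, 0], [0, 0, 0], 255],
    [[0, 0.0018, 0], [0, 0, 0], 255],
  ],
)

```text
time: 60.65
tcp_pos: [0.5717, 0.112, 0.1456]
orientation: [[-0.994, 0.002, 0.108], [-0.108, -0.0, -0.994], [-0.002, -1.0, 0.0]]
force: [-0.3, -0.6, 6.4]
grip_width: 0.0234
```

```bash
python3 - <<'E'
from h import *
s=cap("scene");save("s49",s,(200,150,360,290),4.5)
E
```

```text
(no output)
```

View pics/s49.png

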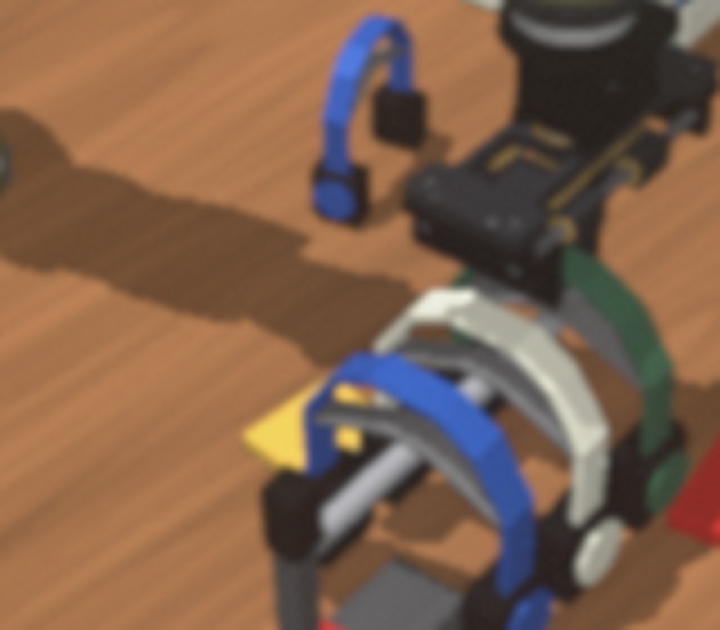

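send_rows(
  plan=[
    [[0, -0.0015, 0], [0, 0, 0], 220],
    [[0, -0.0015, 0], [0, 0, 0], 150],
    [[0, -0.0015, 0], [0, 0, 0], 140],
    [[0, -0.0015, 0], [0, 0, 0], 140],
    [[0, -0.03, 0], [0, 0, 0], 140],
    [[0, -0.07, 0], [0, 0, 0], 140],
    [[0, -0.11, 0], [0, 0, 0], 140],
    [[0.04, -0.14, 0], [0, 0, 0], 140],
  ],
  squeeze=15,
)

```text
time: 61.5
tcp_pos: [0.5339, 0.1071, 0.2847]
orientation: [[-0.994, 0.001, 0.107], [-0.107, 0.003, -0.994], [-0.001, -1.0, -0.003]]
force: [-0.2, -1.1, 0.8]
grip_width: 0.0393
```

send_rows(
  plan=[
    [[0.03, -0.02, -0.04], [0, 0, 0], 140],
    [[0.06, -0.03, -0.08], [0, 0, 0], 140],
    [[0.08, -0.03, -0.12], [0, 0, 0], 140],
    [[0.08, -0.03, -0.16], [0, 0, 0], 140],
    [[0.08, -0.03, -0.19], [0, 0, 0], 140],
    [[0.08, -0.03, -0.19], [0, 0, 0], 140],
  ],
)

```text
time: 62.1
tcp_pos: [0.4286, 0.2927, 0.3142]
orientation: [[-0.993, -0.0, 0.116], [-0.116, 0.003, -0.993], [-0.0, -1.0, -0.003]]
force: [-0.1, -0.1, 0.2]
grip_width: 0.0394
```

```bash
python3 - <<'E'
from h import *
import h
np.set_printoptions(precision=4,suppress=True)
h.go([],-83.8)
cs={n:cap(n) for n in("top","scene")}
save("s50",cs["scene"],(150,150,380,390),3); save("t50",cs["top"],(230,110,420,230),4)
im=cs["scene"]["img"][250:370,130:250]; im=cv2.resize(im,None,fx=5,fy=5,interpolation=cv2.INTER_CUBIC); print("mark",mark(cs["scene"],im,np.array((130,250)),5)[0])
XS_=np.array([.9941,.108]);YS_=np.array([-.108,.9941]); bm=np.array([.5804,.0137])
for n,c in cs.items():
    Hh=hsv(c);P=cloud(c);hh,s,v=[Hh[...,i].astype(int) for i in range(3)];x,y,z=P[...,0],P[...,1],P[...,2]
    reg=(x>.48)&(x<.68)&(y>-.06)&(y<.17)
    for nm,m in dict(b=(hh>105)&(hh<125)&(s>130),w=(s<60)&(v>110)&(z>.16),g=(hh>60)&(hh<95)&(s>60)).items():
        p=P[m&reg&(z>.183)&(z<.21)]; d=p[:,:2]-bm
        if len(p): print(nm,n,len(p),"bar x",(d@XS_).mean().round(4),((d@XS_).min()+(d@XS_).max())/2,"bar y",(d@YS_).mean().round(4),"ztop",np.percentile(p[:,2],[50,90]))
E
```

```text
now [0.4286 0.2927 0.3142] z-axis [ 0.116 -0.993 -0.003] grip 0.0394 F [-0.1 -0.1  0.2] t 62.1
mark 46.43886137049816
b top 191 bar x -0.0046 -0.0031026916541517444 bar y -0.0313 ztop [0.1915 0.1962]
w top 207 bar x -0.0031 -0.0034766028157792693 bar y 0.0338 ztop [0.1914 0.1962]
g top 184 bar x -0.0019 -0.004532040430627195 bar y 0.0983 ztop [0.1913 0.1955]
b scene 213 bar x 0.0055 0.0024401043169914455 bar y -0.0308 ztop [0.1899 0.1924]
w scene 240 bar x 0.0063 0.0041030209183212235 bar y 0.0331 ztop [0.1896 0.192 ]
g scene 152 bar x 0.0066 0.005314122541431189 bar y 0.0984 ztop [0.1899 0.1924]
```

View pics/s50.png

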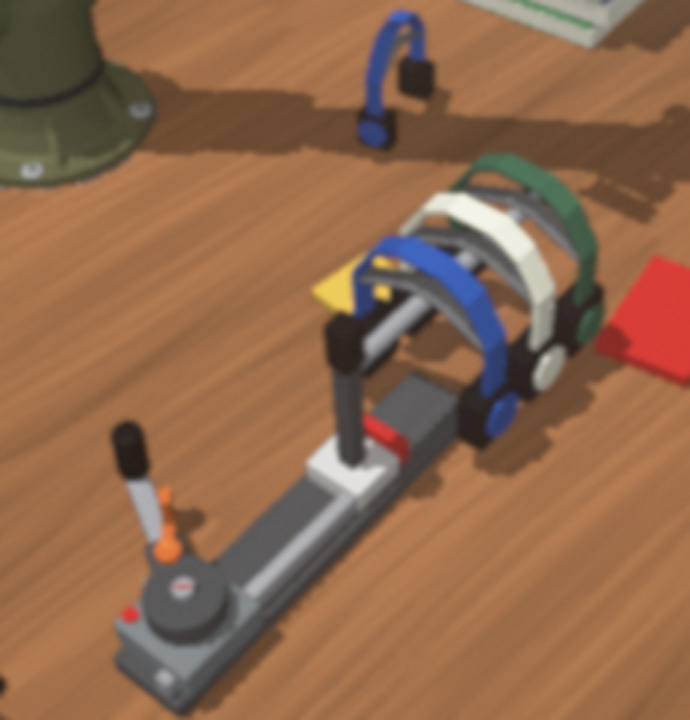

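View pics/t50.png

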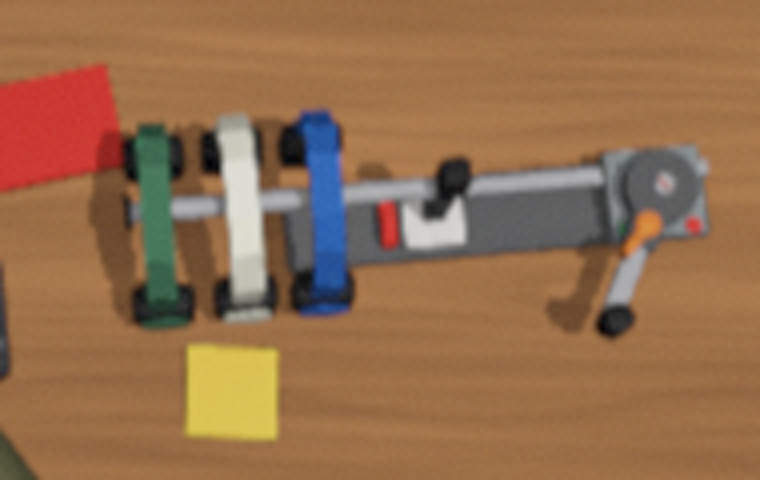

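```bash
python3 - <<'E'
from h import *
t=cap("top"); save("t51",t,(260,130,440,220),4.4)
def cen(n,x0,x1):
    im=cv2.imread(f"pics/{n}.png"); sub=im[70:190,x0:x1].astype(int)
    w=((sub[...,0]>140)&(abs(sub[...,2]-sub[...,0])<25))  # white sled
    r=(sub[...,2]>150)&(sub[...,1]<90)
    row=slice(65,105)
    wx=[np.nonzero(w[i])[0].min() if w[i].any() else np.nan for i in range(70,100)]
    rx=[np.nonzero(r[i])[0].max() if r[i].any() else np.nan for i in range(70,100)]
    b=(sub[:60].max(2)<50); yy,xx=np.nonzero(b)
    return "gap px",np.round(np.nanmedian(np.array(wx)-np.array(rx))/4.4,2),"grip cen",(xx.mean()+x0)/4.4,(yy.mean()+70)/4.4
for n in("t23","t33","t51"): print(n,cen(n,270,420))
z=.18; 
print("m per px",np.linalg.norm(world(t,344,152,z=z)-world(t,343,152,z=z)))
E
```

```text
t23 ('gap px', np.float64(0.91), 'grip cen', np.float64(81.93330223880596), np.float64(24.907352442333785))
t33 ('gap px', np.float64(1.82), 'grip cen', np.float64(83.0294589347514), np.float64(24.842365155735628))
t51 ('gap px', np.float64(1.82), 'grip cen', np.float64(82.9469696969697), np.float64(24.889393939393937))
m per px 0.0030787988276526164
```

```bash
python3 - <<'E'
from rig import ctrl
print(ctrl.close_job())
E
```

```text
the job is handed in; nothing more can be done
None
```

I loosened the clamp, pulled the boom out to its red stop, clamped it tight again and hung all three headsets (blue, white, green) on the bar. The job is handed in at about 62 s; `close_job` gave no verdict, so what follows is my own last checks.

- **Clamp and lever:** the orange lever is on the tighten (green) side. The spindle mark turned back about 67° from 115° to 46°, level with its fully tight start at 49°, and stayed there after I let go.
- **Boom:** it met the stop at about 20 N, and tightening drew it back roughly 3 mm, inside the 10 mm allowed.
- **Headsets:** they hang upright by their inner straps at about −31, +34 and +98 mm along the bar, within about 6 mm sideways. Their crowns sit at 0.19 m, where straps resting on the bar should put them.
- **Bystanders:** I never touched the stapler, note pad or red notebook. In the last pictures the pad and notebook had not visibly moved. I did not check the stapler again at the end.
- **Robot:** it is clear of everything.

Some things did not go as expected:

- **Fingertips:** a touch on the desk showed the real fingertips about 27 mm higher than the stated tool point. My first push on the lever missed because of this, and I corrected for it afterwards.
- **Boom travel:** I measured about 91 mm rather than 100 mm, so it may not have started fully in.
- **Handle grip:** it slipped once while tightening and I re-gripped.
- **Last tightening stroke:** the handle moved about 0.8 rad, but the mark turned only about 3°. I do not know why.
- **Blue headset:** it was knocked about 25 mm during the run, and I measured it again before picking it up.

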